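# Charge the lamp battery packs

### The arm

A 7-joint arm with a two-finger parallel gripper is mounted at the origin on the work surface. World frame = base frame: x ahead of the robot, y to its left, z up, the work surface at z = 0. Lengths are in m, angles in rad, forces in N, time in s.
With the tool pointing down it reaches from about 0.425 to 0.875 m from the base axis. Payload 4.7 kg.
Tool frame: the origin (TCP) lies midway between the tips of the shut fingers; the grasp point (between the pads) lies 19 mm behind it; y points along the fingers, z is the direction in which the jaws open and shut, and the axes are right-handed (so a half turn about y gives the same grasp; the last joint's range is limited). The gripper opens to 87 mm and grips with 3 to 60 N. Pads are 19 mm wide; open, the fingers measure 117 mm over their backs; the gripper's body (75 mm by 190 mm) begins 51 mm behind the grasp point.
Start: joints at [1.15, 0.321, -0.07, 1.45, 0.023, 1.371, -0.057], TCP at [0.274, -0.59, 0.223] pointing down, gripper open.
Joint ranges: [-2.86, 2.86], [-0.3, 2.09], [-1.38, 1.24], [0.06, 2.45], [-1.56, 4.7], [0.09, 2.05], [-2.69, 2.69]. Speed limits (rad/s): [2.57, 2.57, 3.14, 3.14, 3.14, 3.14, 3.14].

### API

Orientations are given as a rotation vector (axis times angle).
In Python, from bench import ctrl gives the robot as it stands.
- The arm moves only by the tool play_rows, never from a script. Its arguments are lists of equal length, an entry for each row: "translation": the shift along the tool's x, y, z in mm, a list of three; "turn": the turn, a rotation vector about the tool's x, y, z in rad, a list of three; "fingers": the opening, from -1 (shut) to 1 (fully open), so that 0 is half open. In form: {"translation": [[dx, dy, dz], ...], "turn": [[wx, wy, wz], ...], "fingers": [fingers, ...]}. A call has exactly 10 rows; each row shifts and turns the commanded pose from where the row before left it, along the tool's axes as they then stand; what a row does not reach is not made up. A row lasts 1/12 s, in which the tool goes at most 41.7 mm and 7.16 degrees, less where a joint would pass 70% of its speed; a pose out of reach is approached as far as the arm can. A call with a gripper value outside its range is refused whole. The fingers move at their own pace and stop on an object; "grip_force" is the grip in N (left out, the last holds). Time passes only in rows, so rows that do not move let the fingers close, or fill a call up. It gives the time, the measured TCP pose, the force and the opening at its end, in the units of the state.
- ctrl.get_state(): the state, without advancing time (a new reading comes with each control period).
- ctrl.get_image(name): name is "scene" or "top"; returns the picture (384x512x3 uint8, blue, green, red); there is no depth.
- ctrl.camera_info(name): a dict with "camera_matrix" (3x3 intrinsics, pixels), "k1" (the pictures are not rectified: a ray, as slopes to the right and down, at radius r is drawn at 1 + k1 r^2 times it, then the intrinsics apply), "R" (3x3) and "t" (3): a world point X has camera coordinates R X + t. Camera axes: x right, y down, z forward; pixel columns grow to the right and rows downward; lengths in m; the calibration is good to about 2 mm. A picture is of the moment at which its call begins. camera_info takes no time and is no camera call.
- ctrl.close_job(): hands the job in, once; it reports no verdict.
The state is a dict: "time": time; "joint_positions": joint angles; "qd": joint speeds; "joint_torque": joint torques, N m; "position": TCP position; "tool_rot": TCP orientation; "ft_force": force on the tool from outside, world axes, zero at the start; "torque": the same for the moment, N m; "grip_width": opening from 0.0 (shut) to 1.0 (fully open).
Only numpy, scipy, OpenCV 4.12 (cv2) and the standard library are available. Lean on these libraries where they do the work, as an engineer would, in place of code of your own. Each camera call takes 0.05 s, during which the arm holds its last target.

### The job

Load the loose battery packs into the charging dock, any free bay, one after another in the order red, yellow, green, blue (some may be missing): for each one, first park it on the angled block with its brass contact end down against the stop and let go, take a new grip there, then push it upright, contacts down, fully home in a bay until the side ball clicks into its groove. When all are home, and only then, swing the charging switch fully on. Leave the mug, the notebook and the pen pot alone.

Things in the scene. Friction and masses are not known exactly. Their poses are not given: they have to be found in the camera images.
- ball0 (a joint): 12 mm sprung ball in the -x wall of the first (+y end) bay, 20 mm over its floor, standing 4.5 mm in at 0. Value: m pressed back (to 0.0065); spring 3 N + 0.5 N/mm. A pack meets it about 20 to 25 mm short of the floor and stops unless pushed (some 10 to 20 N); at the floor the ball springs into the groove and reads under 0.001 again.
- ball1 (a joint): 12 mm sprung ball in the -x wall of the second bay, 20 mm over its floor, standing 4.5 mm in at 0. Value: m pressed back (to 0.0065); spring 3 N + 0.5 N/mm. A pack meets it about 20 to 25 mm short of the floor and stops unless pushed (some 10 to 20 N); at the floor the ball springs into the groove and reads under 0.001 again.
- ball2 (a joint): 12 mm sprung ball in the -x wall of the third bay, 20 mm over its floor, standing 4.5 mm in at 0. Value: m pressed back (to 0.0065); spring 3 N + 0.5 N/mm. A pack meets it about 20 to 25 mm short of the floor and stops unless pushed (some 10 to 20 N); at the floor the ball springs into the groove and reads under 0.001 again.
- pack_red: Battery pack, red band at its rear end: bar 96 x 34 x 24 mm, 130 g, lying flat at the start; may be absent. Origin mid-bar; x along its length to the brass contact end, y across the 34 mm width, z through the thickness. Brass tip, last 6 mm: stepped lead-in, 26 x 14 mm at the end. A groove 4 mm deep crosses both broad faces 13 to 27 mm behind the contact end: either broad face may face the ball.
- red_foot (a point): Centre of the contact end face of the red pack, 48 mm along +x from its origin.
- pack_yellow: Battery pack, yellow band at its rear end: bar 96 x 34 x 24 mm, 130 g, lying flat at the start; may be absent. Origin mid-bar; x along its length to the brass contact end, y across the 34 mm width, z through the thickness. Brass tip, last 6 mm: stepped lead-in, 26 x 14 mm at the end. A groove 4 mm deep crosses both broad faces 13 to 27 mm behind the contact end: either broad face may face the ball.
- yellow_foot (a point): Centre of the contact end face of the yellow pack, 48 mm along +x from its origin.
- pack_green: Battery pack, green band at its rear end: bar 96 x 34 x 24 mm, 130 g, lying flat at the start; may be absent. Origin mid-bar; x along its length to the brass contact end, y across the 34 mm width, z through the thickness. Brass tip, last 6 mm: stepped lead-in, 26 x 14 mm at the end. A groove 4 mm deep crosses both broad faces 13 to 27 mm behind the contact end: either broad face may face the ball.
- green_foot (a point): Centre of the contact end face of the green pack, 48 mm along +x from its origin.
- pack_blue: Battery pack, blue band at its rear end: bar 96 x 34 x 24 mm, 130 g, lying flat at the start; may be absent. Origin mid-bar; x along its length to the brass contact end, y across the 34 mm width, z through the thickness. Brass tip, last 6 mm: stepped lead-in, 26 x 14 mm at the end. A groove 4 mm deep crosses both broad faces 13 to 27 mm behind the contact end: either broad face may face the ball.
- blue_foot (a point): Centre of the contact end face of the blue pack, 48 mm along +x from its origin.
- rest: Fixed angled block, origin under the centre of its 110 x 70 x 10 mm foot. Bed 26 mm wide, 70 mm long, rising 45 degrees towards its own +x (roughly facing the robot) from (-36,0,30) mm. At its lower end a stop 50 mm wide, 16 mm off the bed, and cheeks 40 mm apart, 12 mm high, along the lowest 28 mm. A pack lies broad face down, rear end 26 mm past the bed; fingers pass on both sides of the bed.
- seat (a point): Where the origin of a pack lies when parked on the angled block, contact end against the stop: (-10.5, 0, 72.4) mm in the block's frame. The pack's x then points 45 degrees down, towards the block's -x.
- dock: Fixed white charging dock, 62 (x) x 250 (y) x 56 mm high, origin under its centre. Four upright open bays along its y, 60 mm apart, empty at the start: each 26 (x) x 36 (y) mm inside, 46 mm deep, floor 10 mm up, 3 mm chamfer at the mouth. A pack stands in a bay contact end down, width along the dock's y, 50 mm of it showing when home. Charging switch at the -y end.
- bay0 (a point): Centre of the floor of the dock's first (+y end) bay, 46 mm below its mouth; the foot of a pack that is home lies here. Axes as the dock's.
- bay1 (a point): Centre of the floor of the dock's second bay, 46 mm below its mouth; the foot of a pack that is home lies here. Axes as the dock's.
- bay2 (a point): Centre of the floor of the dock's third bay, 46 mm below its mouth; the foot of a pack that is home lies here. Axes as the dock's.
- bay3 (a point): Centre of the floor of the dock's fourth (-y end) bay, 46 mm below its mouth; the foot of a pack that is home lies here. Axes as the dock's.
- ball3 (a joint): 12 mm sprung ball in the -x wall of the fourth (-y end) bay, 20 mm over its floor, standing 4.5 mm in at 0. Value: m pressed back (to 0.0065); spring 3 N + 0.5 N/mm. A pack meets it about 20 to 25 mm short of the floor and stops unless pushed (some 10 to 20 N); at the floor the ball springs into the groove and reads under 0.001 again.
- switch (a joint): Orange charging switch lever, 50 mm long, on a grey block at the -y end of the dock: 0 = off, leaning towards the dock's -x; 1.0 rad = fully on, leaning towards +x. It stays where it is left.
- switch_tip (a point): Tip of the switch lever; it moves in the dock's x-z plane as the lever swings.
- mug: Bystander: white mug, 90 mm high, 76 mm across; origin under its centre.
- notebook: Bystander: closed notebook 120 x 170 x 16 mm; origin under its centre.
- pen_pot: Bystander: black pen pot, 70 mm across, 95 mm high, with pens up to 165 mm; origin under its centre.
Mind the look-alikes: they are no part of the job. Leave any purple look-alike of the pack_blue alone. Of the things that look like the rest, take the one that is nearest to the robot's base at the start.

How it is judged:
By the outcome, as a careful person would: the job done as asked, in the order asked, and still so for the second after the job is handed in, with the robot touching nothing.
Of pack_red, pack_yellow, pack_green, pack_blue only 3 to 4 are there at a start; the rules pass over those that are not, and their reading is None.
At some moment in a run one of pack_red, pack_yellow, pack_green, pack_blue may be knocked a few centimetres aside while the robot is not near it.
Once in a run the grip may slacken for a moment while it holds something.
It also fails if it takes over 210 s, if anything falls off the work surface, if the arm or the gripper's body presses on something with over 40 N, if the wrist force passes 120 N, or if a joint passes its speed limit or range.

## Working session

There is one attempt and no reset: what is moved stays moved. The work goes in short steps, Python scripts to look and compute and a tool call to move; the robot and the scene stay as the last step left them, time stands still between calls to the robot, and variables do not carry over. Pictures are saved under pics/ and viewed, and the job is handed in when it is done.

Besides the shell and the picture viewer there is one more tool, called after "Call:" as name(argument=value, ...) on one line, values as JSON. play_rows: Moves the arm, as the interface text tells. Its arguments: {"type":"object","properties":{"translation":{"type":"array"},"turn":{"type":"array"},"fingers":{"type":"array"},"grip_force":{"type":"number"}},"required":["translation","turn","fingers"]}

```bash
ls; mkdir -p pics; python3 - <<'E'
from bench import ctrl
import cv2
s=ctrl.get_state()
for k,v in s.items(): print(k,v)
for n in("scene","top"):
    cv2.imwrite(f"pics/{n}0.png",ctrl.get_image(n)); print(n,ctrl.camera_info(n))
E
```

```text
pics
time 0.0
joint_positions [ 1.15006677  0.32178399 -0.07010527  1.45170567  0.02261886  1.3707748
 -0.05688535]
qd [ 0.00029368 -0.00101631 -0.00037021 -0.00053254  0.00076688  0.00012187
 -0.00058778]
joint_torque [ 1.89363236e-04 -4.91285062e+01 -4.03685672e-01 -3.12524343e+01
 -6.38834853e-02  4.35897731e-02  1.43640841e-04]
position [ 0.27354042 -0.58902292  0.22147161]
tool_rot [-0.43821574  1.98286696 -1.97918915]
ft_force [-1.18137381 -0.29937378  0.20467877]
torque [0.06685301 0.05739087 0.01263109]
grip_width 0.9973579313992407
scene {'camera_matrix': array([[349.85090401,   0.        , 251.09224933],
       [  0.        , 349.85090401, 190.69442824],
       [  0.        ,   0.        ,   1.        ]]), 'k1': -0.046572625112639675, 'R': array([[-0.17638909,  0.98430823, -0.00491844],
       [ 0.73986566,  0.12928572, -0.66021512],
       [-0.64921929, -0.12009373, -0.75106045]]), 't': array([ 0.10008124, -0.37921062,  1.38541769])}
top {'camera_matrix': array([[369.56130573,   0.        , 252.08880483],
       [  0.        , 369.56130573, 193.01447656],
       [  0.        ,   0.        ,   1.        ]]), 'k1': -0.0008060055888623103, 'R': array([[-9.80687891e-03, -9.99951864e-01,  3.06454844e-04],
       [-9.81208352e-01,  9.56399371e-03, -1.92714038e-01],
       [ 1.92701831e-01, -2.19061928e-03, -9.81254914e-01]]), 't': array([-0.01109134,  0.55720465,  0.98807394])}
```

View pics/scene0.png

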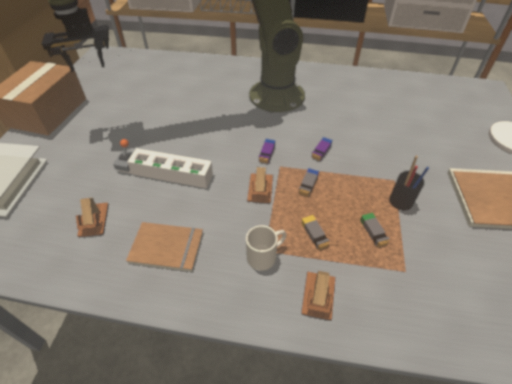

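View pics/top0.png

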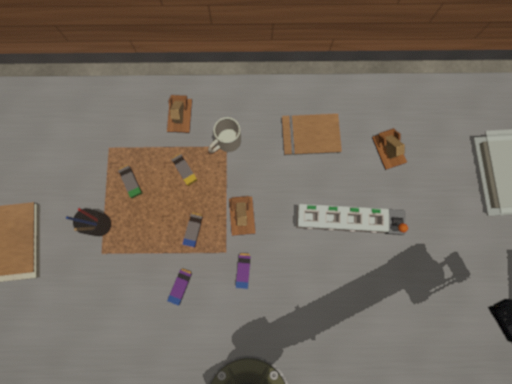

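```bash
cat > h.py <<'E'
from bench import ctrl
import cv2, numpy as np
from scipy.spatial.transform import Rotation as Ro
CI={n:ctrl.camera_info(n) for n in("scene","top")}
def proj(n,X):
    c=CI[n];X=np.atleast_2d(X)@c["R"].T+c["t"]; s=X[:,:2]/X[:,2:]
    s=s*(1+c["k1"]*(s**2).sum(1,keepdims=True)); K=c["camera_matrix"]
    return s*[K[0,0],K[1,1]]+K[:2,2]
def ray(n,p):
    c=CI[n];K=c["camera_matrix"]
    d=np.array([c["k1"],0,0,0.])
    s=cv2.undistortPoints(np.array(p,float).reshape(-1,1,2),K,d)[:,0]
    D=np.c_[s,np.ones(len(s))]@c["R"]; o=-c["R"].T@c["t"]; return o,D
def unp(n,p,z):
    o,D=ray(n,p); return o+D*((z-o[2])/D[:,2:])
def tri(p_s,p_t):
    o1,d1=ray("scene",[p_s]);o2,d2=ray("top",[p_t]); d1=d1[0];d2=d2[0]
    a=np.linalg.lstsq(np.c_[d1,-d2],o2-o1,rcond=None)[0]
    A=o1+a[0]*d1;B=o2+a[1]*d2; return (A+B)/2,np.linalg.norm(A-B)
def tool():
    s=ctrl.get_state(); return np.array(s["position"]),Ro.from_rotvec(s["tool_rot"]),s
def st():
    p,R,s=tool(); print("t %.2f"%s["time"],"p",np.round(p*1000,1),"F",np.round(s["ft_force"],1),"g %.3f"%s["grip_width"],"q",np.round(s["joint_positions"],2)); print(np.round(R.as_matrix(),3))
def crop(img,x0,y0,x1,y1,f,name):
    c=cv2.resize(img[y0:y1,x0:x1],None,fx=f,fy=f,interpolation=cv2.INTER_CUBIC); cv2.imwrite("pics/"+name,c)
E
python3 - <<'E'
from h import *
t=cv2.imread("pics/top0.png");s=cv2.imread("pics/scene0.png")
crop(t,100,140,260,260,5,"t_left.png"); crop(t,280,180,420,260,5,"t_dock.png"); crop(s,100,130,340,270,3,"s1.png")
st()
E
```

```text
t 0.10 p [ 273.5 -589.1  221.6] F [-0.1 -0.7 -0.4] g 0.999 q [ 1.15  0.32 -0.07  1.45  0.02  1.37 -0.06]
[[-0.907 -0.001  0.421]
 [-0.421  0.001 -0.907]
 [ 0.    -1.    -0.002]]
```

View pics/t_left.png

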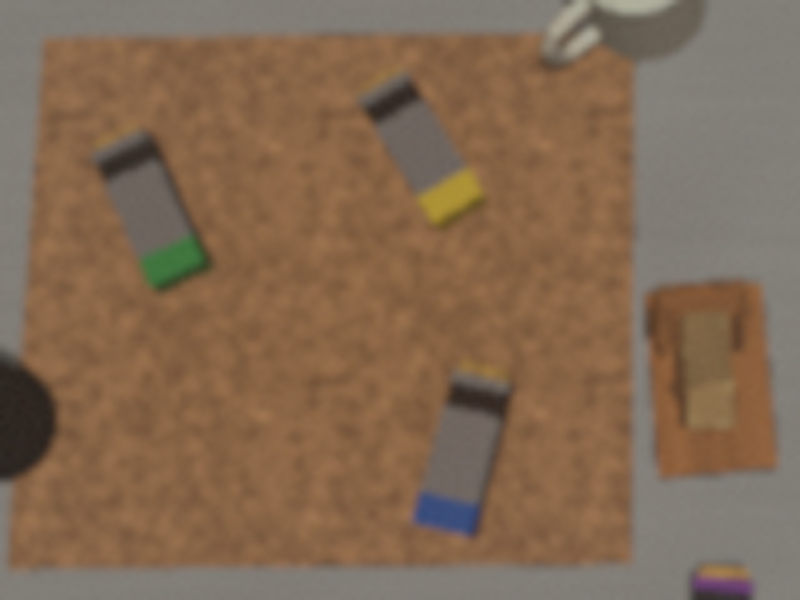

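View pics/t_dock.png

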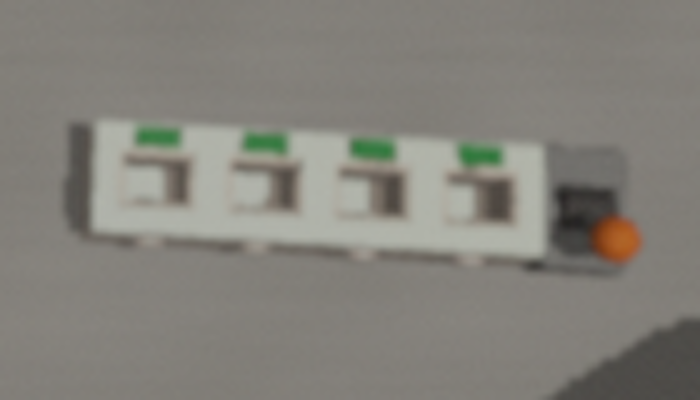

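View pics/s1.png

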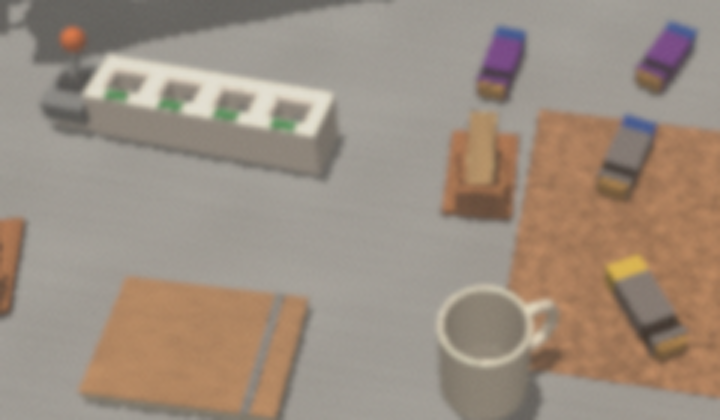

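```bash
cat > meas.py <<'E'
from h import *
def packs(img,n="top",verbose=True):
    hsv=cv2.cvtColor(img,cv2.COLOR_BGR2HSV); out={}
    for c,(lo,hi) in dict(yellow=((21,140,90),(32,255,255)),green=((45,90,40),(80,255,255)),blue=((105,120,50),(122,255,255))).items():
        m=cv2.inRange(hsv,lo,hi)
        k,l,s,ce=cv2.connectedComponentsWithStats(m)
        out[c]=[(tuple(np.round(ce[i],1)),int(s[i,4])) for i in range(1,k) if s[i,4]>15]
    return out
if __name__=="__main__":
    t=cv2.imread("pics/top0.png"); print(packs(t))
    o,_=ray("top",[[0,0]]);print("cam",o)
    h=cv2.cvtColor(t,cv2.COLOR_BGR2HSV)
    # dock white
    m=cv2.inRange(h,(0,0,165),(180,60,255)); m[:, :285]=0; m[:,410:]=0; m[:195]=0;m[240:]=0
    cs,_=cv2.findContours(m,cv2.RETR_EXTERNAL,cv2.CHAIN_APPROX_NONE); c=max(cs,key=cv2.contourArea)
    b=cv2.boxPoints(cv2.minAreaRect(c)); print("dock px",b); print(unp("top",b,.056)); print(unp("top",[b.mean(0)],.056))
    # rest crop corners
    q=np.array([[648,292],[758,282],[776,468],[660,478]])/5+[100,140]-0.4
    Q=unp("top",q,.010);print("rest",Q,Q.mean(0))
E
python3 meas.py
```

```text
{'yellow': [((np.float64(189.9), np.float64(179.2)), 76)], 'green': [((np.float64(134.3), np.float64(192.0)), 72), ((np.float64(311.3), np.float64(206.8)), 18), ((np.float64(332.7), np.float64(208.0)), 21), ((np.float64(353.7), np.float64(209.1)), 19), ((np.float64(375.2), np.float64(210.6)), 20)], 'blue': [((np.float64(188.8), np.float64(242.3)), 40), ((np.float64(241.7), np.float64(284.7)), 45), ((np.float64(173.8), np.float64(299.9)), 51)]}
cam [ 0.35622143 -0.01425541  1.07693696]
dock px [[298.59384 225.31076]
 [299.76614 204.20923]
 [388.16    209.12   ]
 [386.9877  230.22153]]
[[ 0.46436228 -0.14436064  0.056     ]
 [ 0.5234862  -0.14965638  0.056     ]
 [ 0.50718859 -0.39598771  0.056     ]
 [ 0.44838526 -0.38799615  0.056     ]]
[[ 0.48568351 -0.26962624  0.056     ]]
rest [[ 0.55149629  0.05066984  0.01      ]
 [ 0.55683805 -0.0139389   0.01      ]
 [ 0.44770534 -0.02329014  0.01      ]
 [ 0.44261564  0.04353301  0.01      ]] [0.49966383 0.01424345 0.01      ]
```

```bash
cat > model.py <<'E'
from h import *
def frame(x,y,yaw): return np.array([x,y,0.]),Ro.from_euler("z",yaw).as_matrix()
REST=frame(.4997,.0142,np.pi+.0765)
DOCK=frame(.4857,-.2696,-.066)
def W(F,p): return F[0]+np.atleast_2d(np.array(p,float))@F[1].T
def box(x,y,z): return [(a*x/2,b*y/2,z) for a,b in((1,1),(1,-1),(-1,-1),(-1,1))]
def polys():
    P=[("R",box(110,70,10)),("R",[(-36,-13,30),(-36,13,30),(13.5,13,79.5),(13.5,-13,79.5)])]
    d=np.array([-1,0,1])*16/2**.5
    P.append(("R",[np.array((-36,s*25,30))+k*d for s,k in((1,0),(1,1),(-1,1),(-1,0))]))
    P+=[("D",box(62,250,56)),("D",box(62,250,0))]
    for i in range(4): P.append(("D",[(a,b+90-60*i,c) for a,b,c in box(26,36,56)])) ; 
    for i in range(4): P.append(("D",[(a,b+90-60*i,c) for a,b,c in box(26,36,10)]))
    return P
def draw(img,n,f):
    im=cv2.resize(img,None,fx=f,fy=f,interpolation=cv2.INTER_CUBIC)
    for k,p in polys():
        q=proj(n,W(REST if k=="R" else DOCK,np.array(p)/1000.)); q=((q+.5)*f-.5)
        cv2.polylines(im,[np.round(q).astype(int)],True,(255,255,0) if k=="R" else (0,0,255),1)
    return im
E
python3 - <<'E'
from model import *
t=draw(cv2.imread("pics/top0.png"),"top",5); s=draw(cv2.imread("pics/scene0.png"),"scene",5)
cv2.imwrite("pics/o1.png",np.vstack([t[900:1250,1400:2100],t[900:1250-110,1050:1750]]))
cv2.imwrite("pics/o2.png",np.vstack([s[680:980,550:1150],s[800:1050,1050:1650]]))
E
```

```text
(no output)
```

View pics/o1.png

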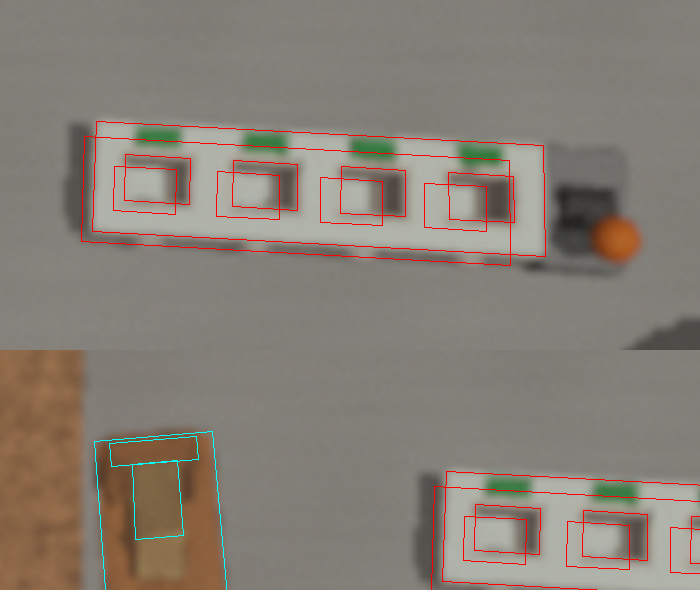

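View pics/o2.png

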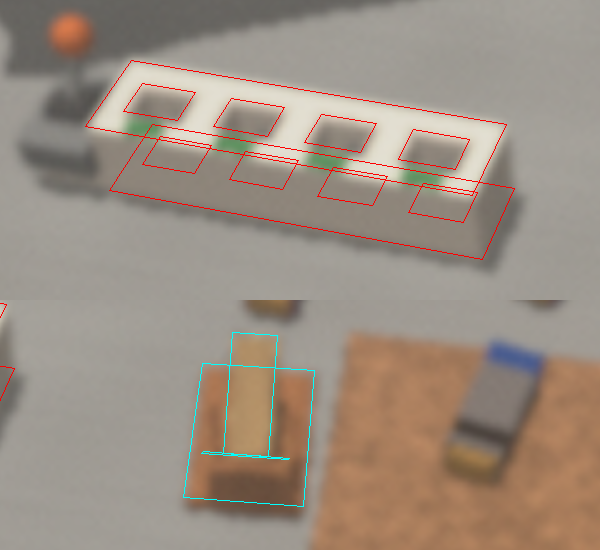

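```bash
cat > pk.py <<'E'
from h import *
SEL=dict(yellow=(21,140,90,32,255,255),green=(45,90,40,80,255,255),blue=(105,120,50,122,255,255))
def pack(img,c,zt=.024):
    """pose of lying pack: world xy of centre, heading of contact end, from band + gray body"""
    h=cv2.cvtColor(img,cv2.COLOR_BGR2HSV); lo=SEL[c][:3];hi=SEL[c][3:]
    mb=cv2.inRange(h,lo,hi); roi=np.zeros_like(mb); cv2.rectangle(roi,(100,140),(270,300),255,-1); mb&=roi
    k,l,s,ce=cv2.connectedComponentsWithStats(mb)
    best=None
    for i in range(1,k):
        if s[i,4]<20: continue
        near=np.zeros_like(mb); cv2.circle(near,tuple(int(v) for v in ce[i]),34,255,-1)
        g=cv2.inRange(h,(0,0,20),(180,95,200))&near
        m=cv2.morphologyEx(g|(l==i).astype(np.uint8)*255,cv2.MORPH_OPEN,np.ones((3,3),np.uint8))
        k2,l2,s2,_=cv2.connectedComponentsWithStats(m)
        j=l2[int(ce[i][1]),int(ce[i][0])]
        if j==0: continue
        cs,_=cv2.findContours((l2==j).astype(np.uint8),cv2.RETR_EXTERNAL,cv2.CHAIN_APPROX_NONE)
        r=cv2.minAreaRect(cs[0]); b=cv2.boxPoints(r); B=unp("top",b,zt)[:,:2]; band=unp("top",[ce[i]],zt)[0,:2]
        e=[(B[a]+B[(a+1)%4])/2 for a in range(4)]; 
        f=max(range(4),key=lambda a:np.linalg.norm(e[a]-band)); u=e[f]-e[(f+2)%4]; L=np.linalg.norm(u)
        w=np.linalg.norm(e[(f+1)%4]-e[(f+3)%4])
        print(c,"px",np.round(ce[i],1),"band",np.round(band,4),"cen",np.round(B.mean(0),4),"L %.3f w %.3f head %.1f deg"%(L,w,np.degrees(np.arctan2(u[1],u[0]))))
if __name__=="__main__":
    import sys
    t=ctrl.get_image("top") if len(sys.argv)<2 else cv2.imread(sys.argv[1])
    for c in SEL: pack(t,c)
E
python3 pk.py pics/top0.png
```

```text
yellow px [189.9 179.2] band [0.6059 0.165 ] cen [0.6367 0.1839] L 0.093 w 0.035 head 32.1 deg
green px [134.3 192. ] band [0.5693 0.3255] cen [0.6023 0.342 ] L 0.092 w 0.037 head 28.3 deg
blue px [188.8 242.3] band [0.4226 0.1639] cen [0.4559 0.1556] L 0.092 w 0.038 head -15.4 deg
blue px [241.7 284.7] band [0.3047 0.0147] cen [0.308  0.0166] L 0.183 w 0.178 head 89.4 deg
blue px [172.7 298.8] band [0.2688 0.2045] cen [0.2724 0.2066] L 0.182 w 0.175 head 89.4 deg
```

```bash
cat >> h.py <<'E'
def Rt(head,phi=0):
    """tool orientation: jaws (z) at heading head-90deg, pointing down, tilted phi deg so that y leans to +heading"""
    h=np.radians(head);f=np.radians(phi)
    u=np.array([np.cos(h),np.sin(h),0]);k=np.array([0,0,1.])
    y=np.sin(f)*u-np.cos(f)*k; z=np.array([np.sin(h),-np.cos(h),0]); x=np.cross(y,z)
    return Ro.from_matrix(np.c_[x,y,z])
def plan(P,R,n,p0=None,R0=None):
    p,Rc,s=tool()
    if p0 is not None: p=np.array(p0)
    if R0 is not None: Rc=R0
    w=(Rc.inv()*R).as_rotvec()/n; dR=Ro.from_rotvec(w)
    S=sum((Ro.from_rotvec(w*k).as_matrix() for k in range(n)),np.zeros((3,3)))
    d=np.linalg.solve(S,Rc.inv().apply(np.array(P)-p))*1000
    print("n",n,"shift/row",np.round(d,1).tolist(),"|%.1f|"%np.linalg.norm(d),"turn/row",np.round(w,4).tolist(),"%.2fdeg"%np.degrees(np.linalg.norm(w)))
E
python3 - <<'E'
from h import *
plan([.636,.184,.15],Rt(32.1,0),28)
E
```

```text
n 28 shift/row [-24.5, 2.6, -18.1] |30.6| turn/row [0.0001, -0.0045, -0.0] 0.26deg
```

Call:
play_rows(translation=[[-24.5,2.6,-18.1],[-24.5,2.6,-18.1],[-24.5,2.6,-18.1],[-24.5,2.6,-18.1],[-24.5,2.6,-18.1],[-24.5,2.6,-18.1],[-24.5,2.6,-18.1],[-24.5,2.6,-18.1],[-24.5,2.6,-18.1],[-24.5,2.6,-18.1]], turn=[[0,-0.0045,0],[0,-0.0045,0],[0,-0.0045,0],[0,-0.0045,0],[0,-0.0045,0],[0,-0.0045,0],[0,-0.0045,0],[0,-0.0045,0],[0,-0.0045,0],[0,-0.0045,0]], fingers=[1,1,1,1,1,1,1,1,1,1], grip_force=30)

```text
time: 0.93
position: [0.4145, -0.3177, 0.1961]
tool_rot: [-0.479, 1.954, -1.953]
ft_force: [-0.0, -0.4, -0.3]
grip_width: 1.0
```

```bash
python3 -c "
from h import *
st();print(tool()[2]['qd'])"
```

```text
t 0.93 p [ 414.5 -317.7  196.1] F [-0.  -0.4 -0.3] g 1.000 q [ 0.87  0.08 -0.28  1.79  0.02  1.27 -0.51]
[[-0.887 -0.001  0.462]
 [-0.462  0.    -0.887]
 [ 0.    -1.    -0.   ]]
[-0.36494129 -0.13275228 -0.31285737  0.20852152 -0.01192652 -0.07884939
 -0.61681331]
```

Call:
play_rows(translation=[[-24.5,2.6,-18.1],[-24.5,2.6,-18.1],[-24.5,2.6,-18.1],[-24.5,2.6,-18.1],[-24.5,2.6,-18.1],[-24.5,2.6,-18.1],[-24.5,2.6,-18.1],[-24.5,2.6,-18.1],[-24.5,2.6,-18.1],[-24.5,2.6,-18.1]], turn=[[0,-0.0045,0],[0,-0.0045,0],[0,-0.0045,0],[0,-0.0045,0],[0,-0.0045,0],[0,-0.0045,0],[0,-0.0045,0],[0,-0.0045,0],[0,-0.0045,0],[0,-0.0045,0]], fingers=[1,1,1,1,1,1,1,1,1,1])

```text
time: 1.77
position: [0.5426, -0.0417, 0.1701]
tool_rot: [-0.518, 1.926, -1.926]
ft_force: [0.6, -0.3, -0.5]
grip_width: 0.999
```

Call:
play_rows(translation=[[-24.5,2.6,-18.1],[-24.5,2.6,-18.1],[-24.5,2.6,-18.1],[-24.5,2.6,-18.1],[-24.5,2.6,-18.1],[-24.5,2.6,-18.1],[-24.5,2.6,-18.1],[-24.5,2.6,-18.1],[0,0,0],[0,0,0]], turn=[[0,-0.0045,0],[0,-0.0045,0],[0,-0.0045,0],[0,-0.0045,0],[0,-0.0045,0],[0,-0.0045,0],[0,-0.0045,0],[0,-0.0045,0],[0,0,0],[0,0,0]], fingers=[1,1,1,1,1,1,1,1,1,1])

```text
time: 2.6
position: [0.6351, 0.1847, 0.1486]
tool_rot: [-0.554, 1.904, -1.9]
ft_force: [-0.1, -0.4, -0.5]
grip_width: 0.999
```

```bash
python3 - <<'E'
from h import *
t=ctrl.get_image("top"); s=ctrl.get_image("scene")
cv2.imwrite("pics/top1.png",t);cv2.imwrite("pics/scene1.png",s); crop(s,180,60,440,260,3,"s1c.png")
crop(t,100,100,260,260,3,"t1c.png");st()
E
```

```text
t 2.70 p [635.8 181.  149.1] F [-0.8  0.2 -0. ] g 0.998 q [ 0.14  0.46 -0.62  1.5   0.27  1.28 -1.51]
[[-0.847 -0.001  0.531]
 [-0.531 -0.001 -0.847]
 [ 0.002 -1.     0.   ]]
```

View pics/s1c.png

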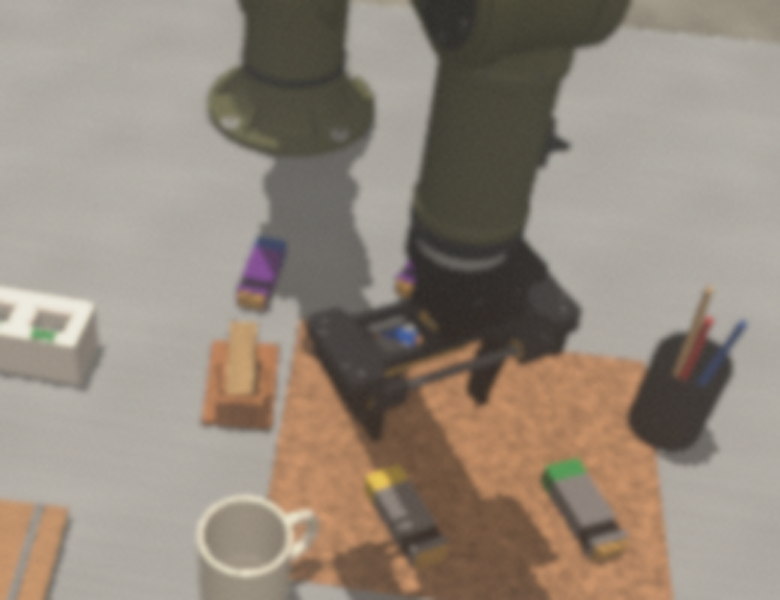

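View pics/t1c.png

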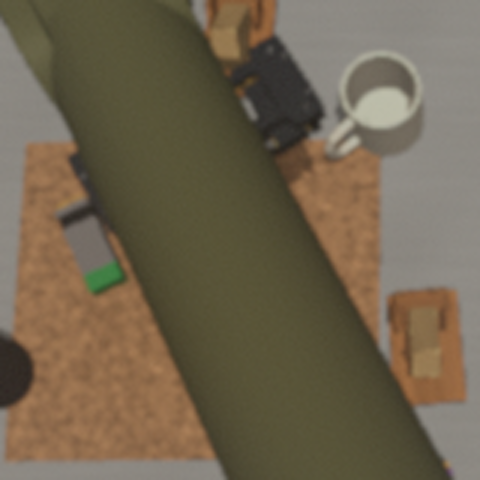

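```bash
python3 - <<'E'
from h import *
print("mug rim c",unp("top",[[226.3,131.2]],.09))
print("handle",unp("top",[[209.5,149.8]],.06),unp("top",[[209.5,149.8]],.03))
print("pot",unp("top",[[92,222]],.095))
t=cv2.imread("pics/top0.png"); crop(t,60,90,260,260,4,"m.png")
E
```

```text
mug rim c [[0.72800891 0.05436994 0.09      ]]
handle [[0.68351878 0.10446651 0.06      ]] [[0.69317416 0.10796884 0.03      ]]
pot [[0.47444771 0.41122466 0.095     ]]
```

View pics/m.png

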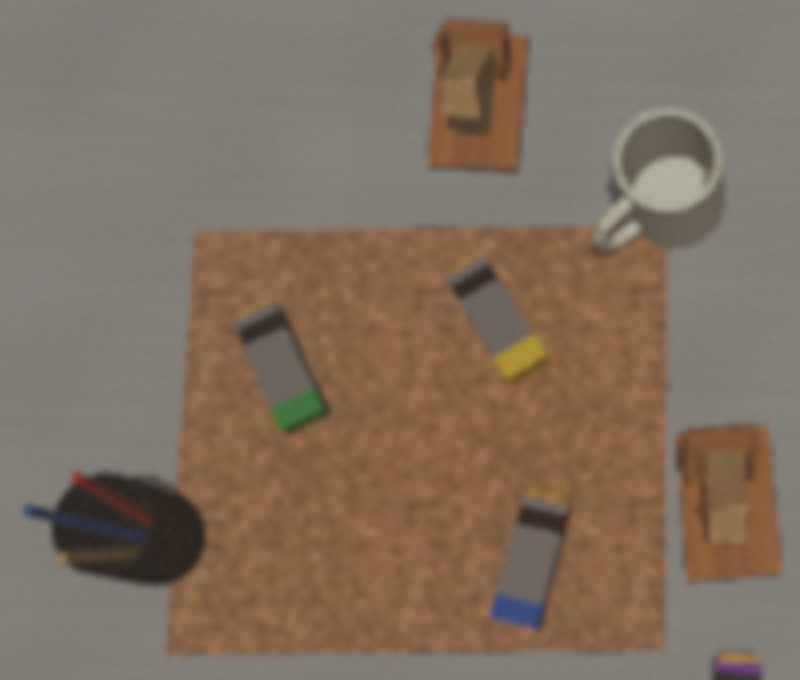

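```bash
python3 - <<'E'
from h import *
plan([.628,.1785,.07],Rt(32.1,35),8)
plan([.628,.1785,.010],Rt(32.1,35),5,[.628,.1785,.07],Rt(32.1,35))
E
```

```text
n 8 shift/row [3.6, 9.4, -0.3] |10.1| turn/row [-0.0001, 0.0, 0.0766] 4.39deg
n 5 shift/row [6.9, 9.8, -0.0] |12.0| turn/row [0.0, 0.0, 0.0] 0.00deg
```

Call:
play_rows(translation=[[3.6,9.4,-0.3],[3.6,9.4,-0.3],[3.6,9.4,-0.3],[3.6,9.4,-0.3],[3.6,9.4,-0.3],[3.6,9.4,-0.3],[3.6,9.4,-0.3],[3.6,9.4,-0.3],[0,0,0],[0,0,0]], turn=[[0,0,0.0766],[0,0,0.0766],[0,0,0.0766],[0,0,0.0766],[0,0,0.0766],[0,0,0.0766],[0,0,0.0766],[0,0,0.0766],[0,0,0],[0,0,0]], fingers=[1,1,1,1,1,1,1,1,1,1])

```text
time: 3.53
position: [0.627, 0.1769, 0.0695]
tool_rot: [0.046, 1.798, -1.501]
ft_force: [0.2, 0.0, 0.6]
grip_width: 1.002
```

```bash
python3 - <<'E'
from h import *
s=ctrl.get_image("scene")
crop(s,200,100,440,270,3,"s2c.png");st()
plan([.628,.1785,.010],Rt(32.1,35),6)
E
```

```text
t 3.58 p [629.  178.3  71.5] F [-0.4  0.1  0.9] g 1.001 q [ 0.56  0.23 -0.82  2.12 -0.14  0.29 -1.08]
[[-0.694  0.487  0.53 ]
 [-0.434  0.304 -0.848]
 [-0.574 -0.819  0.001]]
n 6 shift/row [6.0, 8.3, -0.1] |10.3| turn/row [-0.0003, -0.0002, -0.0002] 0.02deg
```

View pics/s2c.png

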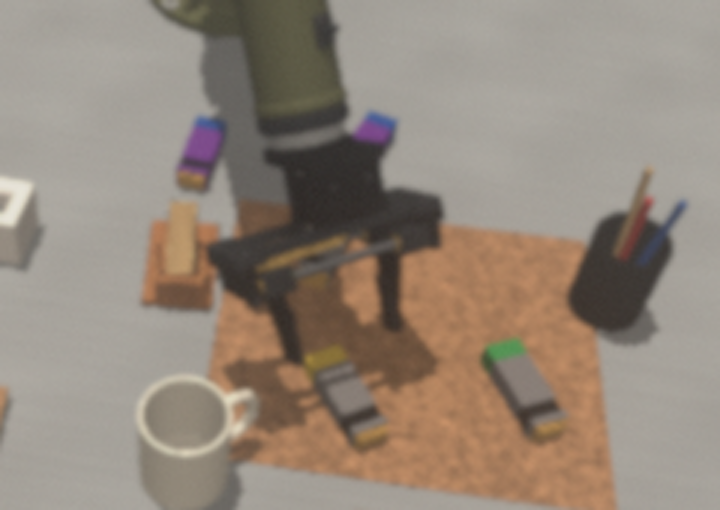

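Call:
play_rows(translation=[[6.0,8.3,0],[6.0,8.3,0],[6.0,8.3,0],[6.0,8.3,0],[6.0,8.3,0],[6.0,8.3,0],[0,0,0],[0,0,0],[0,0,0],[0,0,0]], turn=[[0,0,0],[0,0,0],[0,0,0],[0,0,0],[0,0,0],[0,0,0],[0,0,0],[0,0,0],[0,0,0],[0,0,0]], fingers=[1,1,1,1,1,1,1,-1,-1,-1], grip_force=40)

```text
time: 4.42
position: [0.6278, 0.1795, 0.0098]
tool_rot: [0.047, 1.795, -1.495]
ft_force: [0.3, 0.1, -1.2]
grip_width: 0.855
```

Call:
play_rows(translation=[[0,0,0],[0,0,0],[0,0,0],[0,0,0],[0,0,0],[0,0,0],[0,0,0],[0,0,0],[0,0,0],[0,0,0]], turn=[[0,0,0],[0,0,0],[0,0,0],[0,0,0],[0,0,0],[0,0,0],[0,0,0],[0,0,0],[0,0,0],[0,0,0]], fingers=[-1,-1,-1,-1,-1,-1,-1,-1,-1,-1])

```text
time: 5.25
position: [0.6276, 0.1793, 0.0094]
tool_rot: [0.047, 1.795, -1.496]
ft_force: [-1.5, -1.3, 2.0]
grip_width: 0.385
```

```bash
python3 - <<'E'
from h import *
s=ctrl.get_image("scene")
crop(s,240,140,440,270,4,"s3c.png");st()
E
```

```text
t 5.30 p [627.6 179.3   9.4] F [-1.2 -0.9  2.7] g 0.387 q [ 0.44  0.34 -0.7   2.16 -0.05  0.14 -1.13]
[[-0.693  0.487  0.532]
 [-0.435  0.306 -0.847]
 [-0.575 -0.818  0.   ]]
```

View pics/s3c.png

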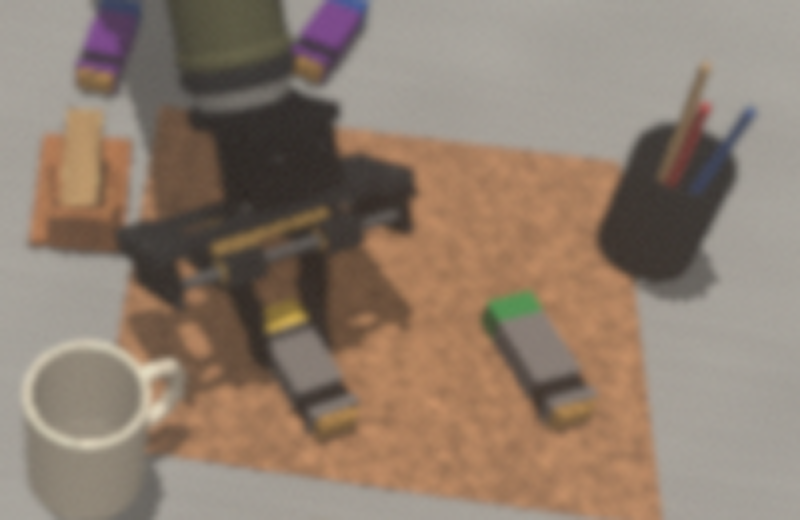

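```bash
cat >> model.py <<'E'
HD=4.38
def seatpose(s,zo,dn,dx,S=None):
    """TCP world for pack on seat: TCP at (s,zo) mm in pack frame, offset dn along bed normal, dx along pack x"""
    S=W(REST,[-.0105,0,.0724])[0] if S is None else S
    h=np.radians(HD);u=np.array([np.cos(h),np.sin(h),0]);k=np.array([0,0,1.]);r=2**-.5
    xp=r*(u-k);zp=r*(u+k); return S+(xp*(s+dx)+zp*(zo+dn))/1000
E
python3 - <<'E'
from model import *
p,R,_=tool()
A=p+[0,0,.11]
plan(A,R,6)
H=seatpose(-12,-2.6,45,-8); print(H)
plan(H,Rt(HD,-10),14,A,R)
E
```

```text
n 6 shift/row [-10.5, -15.0, 0.0] |18.3| turn/row [0.0, 0.0, 0.0] 0.00deg
[0.52596222 0.01621212 0.11652346]
n 14 shift/row [10.7, -2.8, 8.7] |14.1| turn/row [0.0077, 0.0346, -0.0551] 3.76deg
```

```bash
python3 - <<'E'
s=open('h.py').read()
s=s.replace('''    print("n",n,"shift''','''    Q=[p+Rc.apply(sum((Ro.from_rotvec(w*k).as_matrix() for k in range(j)),np.zeros((3,3)))@d)/1000 for j in range(n+1)]
    print("minz %.3f mid"%min(q[2] for q in Q),np.round(Q[n//2],3))
    print("n",n,"shift''')
open('h.py','w').write(s)
E
python3 - <<'E'
from model import *
p,R,_=tool()
A=p+[0,0,.11]
H=seatpose(-12,-2.6,70,-8); print(H)
plan(H,Rt(HD,-10),14,A,R)
E
```

```text
[0.54358827 0.01756218 0.13420113]
minz 0.113 mid [0.594 0.093 0.114]
n 14 shift/row [9.2, -3.7, 8.9] |13.3| turn/row [0.0077, 0.0346, -0.0551] 3.76deg
```

Call:
play_rows(translation=[[-10.5,-15,0],[-10.5,-15,0],[-10.5,-15,0],[-10.5,-15,0],[-10.5,-15,0],[-10.5,-15,0],[0,0,0],[0,0,0],[0,0,0],[0,0,0]], turn=[[0,0,0],[0,0,0],[0,0,0],[0,0,0],[0,0,0],[0,0,0],[0,0,0],[0,0,0],[0,0,0],[0,0,0]], fingers=[-1,-1,-1,-1,-1,-1,-1,-1,-1,-1])

```text
time: 6.13
position: [0.626, 0.1792, 0.1172]
tool_rot: [0.044, 1.798, -1.496]
ft_force: [-0.4, 0.5, -1.2]
grip_width: 0.389
```

```bash
python3 - <<'E'
from model import *
st()
H=seatpose(-12,-2.6,70,-8); print(H)
plan(H,Rt(HD,-10),16)
E
```

```text
t 6.13 p [626.  179.2 117.2] F [-0.4  0.5 -1.2] g 0.389 q [ 0.67  0.15 -0.91  2.09 -0.23  0.4  -1.02]
[[-0.694  0.484  0.532]
 [-0.435  0.306 -0.847]
 [-0.573 -0.82  -0.002]]
[0.54358827 0.01756218 0.13420113]
minz 0.112 mid [0.593 0.093 0.113]
n 16 shift/row [7.9, -3.3, 7.8] |11.6| turn/row [0.0068, 0.0303, -0.048] 3.28deg
```

Call:
play_rows(translation=[[7.9,-3.3,7.8],[7.9,-3.3,7.8],[7.9,-3.3,7.8],[7.9,-3.3,7.8],[7.9,-3.3,7.8],[7.9,-3.3,7.8],[7.9,-3.3,7.8],[7.9,-3.3,7.8],[7.9,-3.3,7.8],[7.9,-3.3,7.8]], turn=[[0.0068,0.0303,-0.048],[0.0068,0.0303,-0.048],[0.0068,0.0303,-0.048],[0.0068,0.0303,-0.048],[0.0068,0.0303,-0.048],[0.0068,0.0303,-0.048],[0.0068,0.0303,-0.048],[0.0068,0.0303,-0.048],[0.0068,0.0303,-0.048],[0.0068,0.0303,-0.048]], fingers=[-1,-1,-1,-1,-1,-1,-1,-1,-1,-1])

```text
time: 6.97
position: [0.5815, 0.0732, 0.1152]
tool_rot: [-0.145, 2.098, -1.974]
ft_force: [-0.4, 0.5, -2.0]
grip_width: 0.388
```

Call:
play_rows(translation=[[7.9,-3.3,7.8],[7.9,-3.3,7.8],[7.9,-3.3,7.8],[7.9,-3.3,7.8],[7.9,-3.3,7.8],[7.9,-3.3,7.8],[0,0,0],[0,0,0],[0,0,0],[0,0,0]], turn=[[0.0068,0.0303,-0.048],[0.0068,0.0303,-0.048],[0.0068,0.0303,-0.048],[0.0068,0.0303,-0.048],[0.0068,0.0303,-0.048],[0.0068,0.0303,-0.048],[0,0,0],[0,0,0],[0,0,0],[0,0,0]], fingers=[-1,-1,-1,-1,-1,-1,-1,-1,-1,-1])

```text
time: 7.8
position: [0.5442, 0.0193, 0.1346]
tool_rot: [0.27, -2.16, 2.173]
ft_force: [-0.2, -0.3, -1.1]
grip_width: 0.386
```

```bash
python3 - <<'E'
from model import *
st()
s=ctrl.get_image("scene"); t=ctrl.get_image("top")
cv2.imwrite("pics/scene4.png",s);cv2.imwrite("pics/top4.png",t)
a=draw(s,"scene",5)[600:1150,1000:1700]; b=draw(t,"top",4)[500:950,700:1300]
cv2.imwrite("pics/a4.png",a);cv2.imwrite("pics/b4.png",b)
E
```

```text
t 7.80 p [544.2  19.3 134.6] F [-0.2 -0.3 -1.1] g 0.386 q [ 0.43  0.36 -0.62  1.66  0.19  1.36 -1.73]
[[-0.982 -0.17   0.078]
 [-0.077 -0.013 -0.997]
 [ 0.17  -0.985 -0.001]]
```

View pics/a4.png

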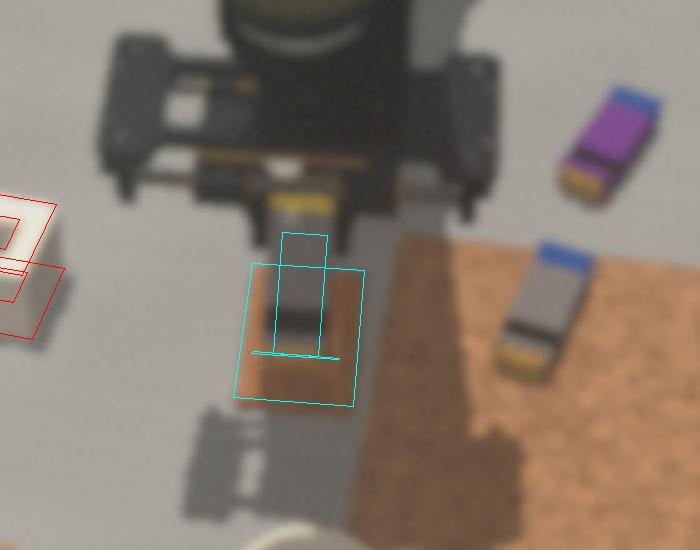

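View pics/b4.png

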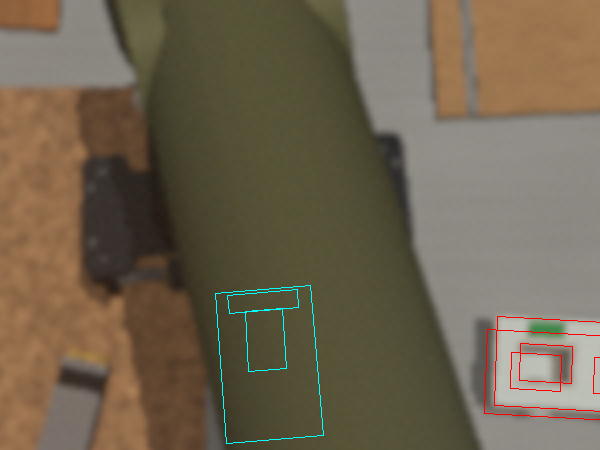

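```bash
cat >> model.py <<'E'
def packpose(phi,s,zo,p=None,R=None):
    if p is None: p,R,_=tool()
    f=np.radians(phi); xt=np.array([-np.cos(f),np.sin(f),0]); zt=np.array([-np.sin(f),-np.cos(f),0]);
    M=R.as_matrix(); xp=M@xt; zp=M@zt; yp=np.cross(zp,xp)
    o=p-(xp*s+zp*zo)/1000; return o,np.c_[xp,yp,zp]
def drawpack(im,n,F,f,off=(0,0),col=(0,255,0)):
    for x in(-48,-36,21,35,48):
        q=[(x,y,z) for y,z in((17,12),(-17,12),(-17,-12),(17,-12))]
        v=(proj(n,W(F,np.array(q)/1000.))+.5)*f-.5-np.array(off)
        cv2.polylines(im,[np.round(v[:2]).astype(int)],False,col,1)
    for y,z in((17,12),(-17,12)):
        v=(proj(n,W(F,np.array([(-48,y,z),(48,y,z)])/1000.))+.5)*f-.5-np.array(off); cv2.polylines(im,[np.round(v).astype(int)],False,col,1)
E
python3 - <<'E'
from model import *
s=cv2.imread("pics/scene4.png")
a=draw(s,"scene",8)[1200:1750,1850:2550].copy()
drawpack(a,"scene",packpose(35,-12,-2.6),8,(1850,1200)); cv2.imwrite("pics/a4.png",a)
E
```

```text
(no output)
```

View pics/a4.png

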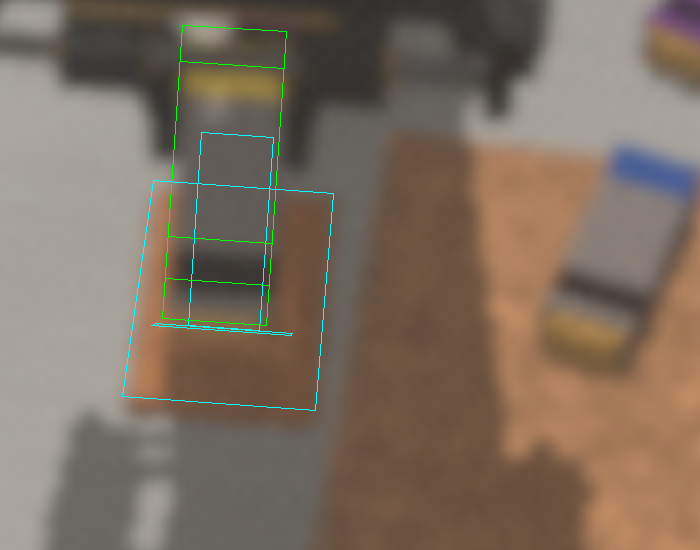

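```bash
python3 - <<'E'
from model import *
R=Rt(HD,-10)
A=seatpose(-12,-2.6,6,-6); plan(A,R,7)
plan(seatpose(-12,-2.6,1,-6),R,1,A,R)
plan(seatpose(-12,-2.6,6,-5),R,1,A,R)
E
```

```text
minz 0.088 mid [0.525 0.017 0.115]
n 7 shift/row [5.1, 7.8, 0.2] |9.3| turn/row [-0.0, 0.0001, -0.0006] 0.03deg
minz 0.084 mid [0.5   0.014 0.088]
n 1 shift/row [2.9, 4.1, 0.0] |5.0| turn/row [0.0, 0.0, 0.0] 0.00deg
minz 0.087 mid [0.5   0.014 0.088]
n 1 shift/row [-0.8, 0.6, 0.0] |1.0| turn/row [0.0, 0.0, 0.0] 0.00deg
```

Call:
play_rows(translation=[[5.1,7.8,0.2],[5.1,7.8,0.2],[5.1,7.8,0.2],[5.1,7.8,0.2],[5.1,7.8,0.2],[5.1,7.8,0.2],[5.1,7.8,0.2],[0,0,0],[0,0,0],[0,0,0]], turn=[[0,0,0],[0,0,0],[0,0,0],[0,0,0],[0,0,0],[0,0,0],[0,0,0],[0,0,0],[0,0,0],[0,0,0]], fingers=[-1,-1,-1,-1,-1,-1,-1,-1,-1,-1])

```text
time: 8.73
position: [0.5009, 0.0138, 0.0878]
tool_rot: [0.267, -2.159, 2.173]
ft_force: [0.1, -0.1, -1.7]
grip_width: 0.384
```

```bash
python3 - <<'E'
from model import *
st()
s=ctrl.get_image("scene");cv2.imwrite("pics/scene5.png",s)
a=draw(s,"scene",8)[1200:1750,1850:2550].copy()
drawpack(a,"scene",packpose(35,-12,-2.6),8,(1850,1200)); cv2.imwrite("pics/a5.png",a)
E
```

```text
t 8.73 p [500.9  13.8  87.8] F [ 0.1 -0.1 -1.7] g 0.384 q [ 0.46  0.31 -0.62  1.81  0.18  1.25 -1.72]
[[-0.983 -0.169  0.076]
 [-0.075 -0.013 -0.997]
 [ 0.169 -0.986  0.   ]]
```

View pics/a5.png

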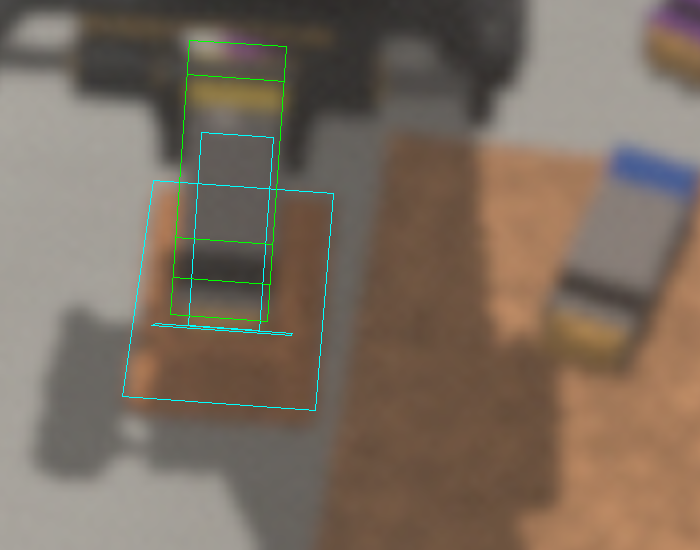

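Call:
play_rows(translation=[[0.9,1.2,0],[0.9,1.2,0],[0.9,1.2,0],[0,0,0],[-0.8,0.6,0],[-0.8,0.6,0],[-0.8,0.6,0],[0,0,0],[0,0,0],[0,0,0]], turn=[[0,0,0],[0,0,0],[0,0,0],[0,0,0],[0,0,0],[0,0,0],[0,0,0],[0,0,0],[0,0,0],[0,0,0]], fingers=[-1,-1,-1,-1,-1,-1,-1,-1,-1,-1])

```text
time: 9.62
position: [0.4991, 0.0136, 0.0822]
tool_rot: [0.269, -2.158, 2.173]
ft_force: [-1.4, -0.4, -0.7]
grip_width: 0.388
```

Call:
play_rows(translation=[[-0.8,0.6,0],[-0.8,0.6,0],[-0.8,0.6,0],[0,0,0],[0,0,0],[0,0,0],[0,0,0],[0,0,0],[0,0,0],[0,0,0]], turn=[[0,0,0],[0,0,0],[0,0,0],[0,0,0],[0,0,0],[0,0,0],[0,0,0],[0,0,0],[0,0,0],[0,0,0]], fingers=[-1,-1,-1,-1,-1,-1,-1,-1,-1,-1])

```text
time: 10.45
position: [0.4991, 0.0135, 0.082]
tool_rot: [0.274, -2.154, 2.172]
ft_force: [-10.5, -1.0, 16.0]
grip_width: 0.388
```

```bash
python3 - <<'E'
from model import *
st()
p,R,_=tool(); S=seatpose(-12,-2.6,0,0); print(Rt(HD,-10).inv().apply(S-p)*1000, S)
for i in range(4): ctrl.get_image("top"); print(np.round(ctrl.get_state()['ft_force'],1))
E
```

```text
t 10.45 p [499.1  13.5  82. ] F [-10.5  -1.   16. ] g 0.388 q [ 0.46  0.32 -0.62  1.82  0.18  1.24 -1.73]
[[-0.982 -0.175  0.076]
 [-0.075 -0.015 -0.997]
 [ 0.175 -0.984  0.001]]
[-1.34336262  2.71779364 -0.65897891] [0.49987568 0.01421403 0.0790468 ]
[-10.3  -1.8  16.5]
[-9.2 -0.8 16.4]
[-10.   -1.3  16. ]
[-9.7 -1.  16.3]
```

Call:
play_rows(translation=[[0.8,-0.6,0],[0.8,-0.6,0],[0.9,1.2,0],[0,0,0],[0,0,0],[0,0,0],[0,0,0],[0,0,0],[0,0,0],[0,0,0]], turn=[[0,0,0],[0,0,0],[0,0,0],[0,0,0],[0,0,0],[0,0,0],[0,0,0],[0,0,0],[0,0,0],[0,0,0]], fingers=[-1,-1,-1,-1,0.3,0.3,0.3,0.3,0.3,0.3])

```text
time: 11.48
position: [0.4989, 0.0137, 0.0803]
tool_rot: [0.268, -2.159, 2.173]
ft_force: [-0.5, 0.1, -0.5]
grip_width: 0.636
```

```bash
python3 - <<'E'
from model import *
st()
s=ctrl.get_image("scene");cv2.imwrite("pics/scene6.png",s)
a=draw(s,"scene",8)[1200:1750,1850:2550].copy()
h=np.radians(HD);u=np.array([np.cos(h),np.sin(h),0]);k=np.array([0,0,1.]);r=2**-.5
F=(W(REST,[-.0105,0,.0724])[0],np.c_[r*(u-k),np.cross(r*(u+k),r*(u-k)),r*(u+k)])
drawpack(a,"scene",F,8,(1850,1200)); cv2.imwrite("pics/a6.png",a)
E
```

```text
t 11.48 p [498.9  13.7  80.3] F [-0.5  0.1 -0.5] g 0.636 q [ 0.46  0.32 -0.62  1.82  0.18  1.23 -1.72]
[[-0.983 -0.17   0.076]
 [-0.075 -0.013 -0.997]
 [ 0.17  -0.985 -0.   ]]
```

View pics/a6.png

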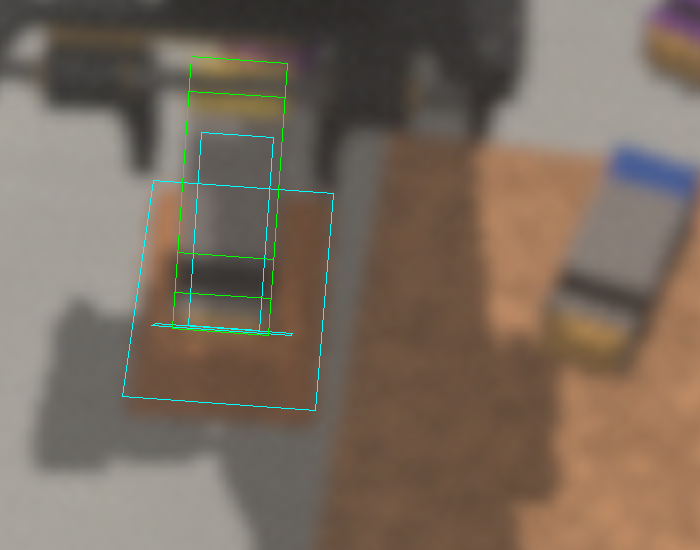

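```bash
python3 - <<'E'
from model import *
plan(seatpose(-13,-4,0,0),Rt(HD,25),8)
E
```

```text
minz 0.079 mid [0.498 0.014 0.08 ]
n 8 shift/row [0.1, 0.2, -0.1] |0.2| turn/row [0.0, -0.0, 0.0759] 4.35deg
```

Call:
play_rows(translation=[[0.1,0.2,-0.1],[0.1,0.2,-0.1],[0.1,0.2,-0.1],[0.1,0.2,-0.1],[0.1,0.2,-0.1],[0.1,0.2,-0.1],[0.1,0.2,-0.1],[0.1,0.2,-0.1],[0,0,0],[0,0,0]], turn=[[0,0,0.0759],[0,0,0.0759],[0,0,0.0759],[0,0,0.0759],[0,0,0.0759],[0,0,0.0759],[0,0,0.0759],[0,0,0.0759],[0,0,0],[0,0,0]], fingers=[0.3,0.3,0.3,0.3,0.3,0.3,0.3,0.3,0.3,0.3])

```text
time: 12.37
position: [0.4971, 0.0141, 0.0785]
tool_rot: [0.356, 1.967, -1.936]
ft_force: [0.6, -0.4, 0.2]
grip_width: 0.646
```

```bash
python3 - <<'E'
from model import *
st(); plan(seatpose(-13,-4,0,0),Rt(HD,25),2)
s=ctrl.get_image("scene");cv2.imwrite("pics/scene7.png",s)
crop(s,190,110,330,220,5,"a7.png")
E
```

```text
t 12.37 p [497.1  14.1  78.5] F [ 0.6 -0.4  0.2] g 0.646 q [ 0.57 -0.17 -0.61  2.33 -0.21  0.52 -1.38]
[[-0.905  0.42   0.076]
 [-0.069  0.031 -0.997]
 [-0.421 -0.907  0.001]]
minz 0.078 mid [0.498 0.014 0.079]
n 2 shift/row [-0.5, 0.1, 0.0] |0.6| turn/row [-0.0005, 0.0, 0.001] 0.07deg
```

View pics/a7.png

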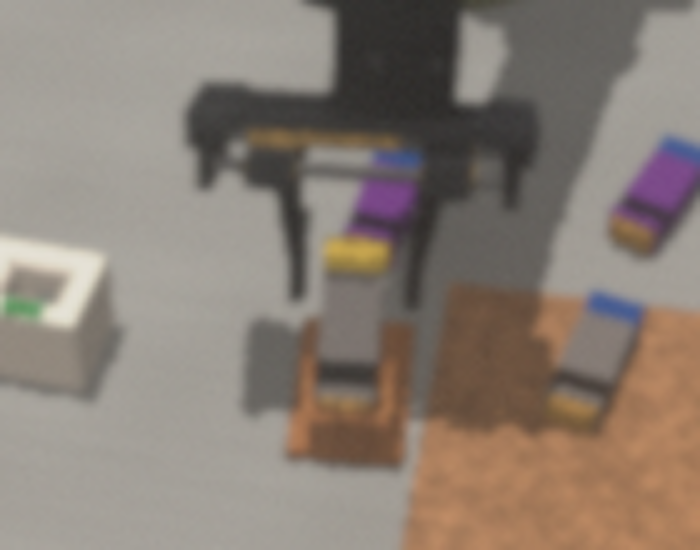

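Call:
play_rows(translation=[[0,0,0],[0,0,0],[0,0,0],[0,0,0],[0,0,0],[0,0,0],[0,0,0],[0,0,0],[0,0,0],[0,0,0]], turn=[[0,0,0],[0,0,0],[0,0,0],[0,0,0],[0,0,0],[0,0,0],[0,0,0],[0,0,0],[0,0,0],[0,0,0]], fingers=[-1,-1,-1,-1,-1,-1,-1,-1,-1,-1], grip_force=60)

```text
time: 13.25
position: [0.4985, 0.0144, 0.0791]
tool_rot: [0.358, 1.966, -1.933]
ft_force: [2.6, 1.5, -0.4]
grip_width: 0.385
```

```bash
cat >> model.py <<'E'
DH=np.degrees(-.066)
def bayp(i): return W(DOCK,[0,.09-.06*i,.010])[0]
def insTCP(i,phi,s,zo,up,dx=0,dy=0):
    """TCP for pack upright in bay i, foot 'up' mm above floor; pack x=down, pack z = dock +x ; phi=flat-equivalent tilt; heading DH"""
    h=np.radians(DH);u=np.array([np.cos(h),np.sin(h),0]);v=np.array([-np.sin(h),np.cos(h),0]);k=np.array([0,0,1.])
    o=bayp(i)+k*(.048+up/1000)+u*dx/1000+v*dy/1000
    return o+(-k*s+u*zo)/1000
E
python3 - <<'E'
from model import *
st(); p,R,_=tool()
A=p+[0,0,.09]; plan(A,R,5)
T=insTCP(0,70,-13,-4,75); print(bayp(0),T)
plan(T,Rt(DH,-20),16,A,R)
E
```

```text
t 13.25 p [498.5  14.4  79.1] F [ 2.6  1.5 -0.4] g 0.385 q [ 0.57 -0.17 -0.61  2.33 -0.22  0.52 -1.38]
[[-0.903  0.422  0.076]
 [-0.069  0.032 -0.997]
 [-0.423 -0.906  0.   ]]
minz 0.079 mid [0.498 0.014 0.115]
n 5 shift/row [-7.6, -16.3, 0.0] |18.0| turn/row [0.0, 0.0, 0.0] 0.00deg
[ 0.49163569 -0.17979595  0.01      ] [ 0.4876444  -0.17953214  0.146     ]
minz 0.146 mid [ 0.499 -0.083  0.156]
n 16 shift/row [0.9, 1.3, 12.2] |12.3| turn/row [0.0004, 0.0091, -0.049] 2.86deg
```

Call:
play_rows(translation=[[-7.6,-16.3,0],[-7.6,-16.3,0],[-7.6,-16.3,0],[-7.6,-16.3,0],[-7.6,-16.3,0],[0.9,1.3,12.2],[0.9,1.3,12.2],[0.9,1.3,12.2],[0.9,1.3,12.2],[0.9,1.3,12.2]], turn=[[0,0,0],[0,0,0],[0,0,0],[0,0,0],[0,0,0],[0.0004,0.0091,-0.049],[0.0004,0.0091,-0.049],[0.0004,0.0091,-0.049],[0.0004,0.0091,-0.049],[0.0004,0.0091,-0.049]], fingers=[-1,-1,-1,-1,-1,-1,-1,-1,-1,-1])

```text
time: 14.08
position: [0.4987, -0.0472, 0.1602]
tool_rot: [0.165, 2.125, -2.094]
ft_force: [1.1, -0.1, -1.9]
grip_width: 0.386
```

Call:
play_rows(translation=[[0.9,1.3,12.2],[0.9,1.3,12.2],[0.9,1.3,12.2],[0.9,1.3,12.2],[0.9,1.3,12.2],[0.9,1.3,12.2],[0.9,1.3,12.2],[0.9,1.3,12.2],[0.9,1.3,12.2],[0.9,1.3,12.2]], turn=[[0.0004,0.0091,-0.049],[0.0004,0.0091,-0.049],[0.0004,0.0091,-0.049],[0.0004,0.0091,-0.049],[0.0004,0.0091,-0.049],[0.0004,0.0091,-0.049],[0.0004,0.0091,-0.049],[0.0004,0.0091,-0.049],[0.0004,0.0091,-0.049],[0.0004,0.0091,-0.049]], fingers=[-1,-1,-1,-1,-1,-1,-1,-1,-1,-1])

```text
time: 14.92
position: [0.4887, -0.1689, 0.1461]
tool_rot: [0.253, -2.046, 2.021]
ft_force: [0.0, 0.4, -2.1]
grip_width: 0.384
```

Call:
play_rows(translation=[[0.9,1.3,12.2],[0,0,0],[0,0,0],[0,0,0],[0,0,0],[0,0,0],[0,0,0],[0,0,0],[0,0,0],[0,0,0]], turn=[[0.0004,0.0091,-0.049],[0,0,0],[0,0,0],[0,0,0],[0,0,0],[0,0,0],[0,0,0],[0,0,0],[0,0,0],[0,0,0]], fingers=[-1,-1,-1,-1,-1,-1,-1,-1,-1,-1])

```text
time: 15.75
position: [0.4874, -0.1803, 0.1459]
tool_rot: [0.287, -2.016, 1.993]
ft_force: [0.0, -0.7, -2.0]
grip_width: 0.388
```

```bash
python3 - <<'E'
from model import *
st(); T=insTCP(0,70,-13,-4,75); plan(T,Rt(DH,-20),2)
s=ctrl.get_image("scene");t=ctrl.get_image("top");cv2.imwrite("pics/scene8.png",s);cv2.imwrite("pics/top8.png",t)
x0,y0,f=130,80,6
a=draw(s,"scene",f)[y0*f:y0*f+600,x0*f:x0*f+700].copy()
drawpack(a,"scene",packpose(70,-13,-4),f,(x0*f,y0*f)); cv2.imwrite("pics/a8.png",a)
crop(t,240,150,400,270,5,"b8.png")
E
```

```text
t 15.75 p [ 487.4 -180.3  145.9] F [ 0.  -0.7 -2. ] g 0.388 q [ 0.54  0.39 -0.36  1.58  0.17  1.54 -1.49]
[[-0.938 -0.341 -0.066]
 [ 0.062  0.022 -0.998]
 [ 0.342 -0.94   0.   ]]
minz 0.146 mid [ 0.488 -0.18   0.146]
n 2 shift/row [-0.1, -0.1, -0.4] |0.4| turn/row [-0.0002, 0.0002, -0.0001] 0.01deg
```

View pics/a8.png

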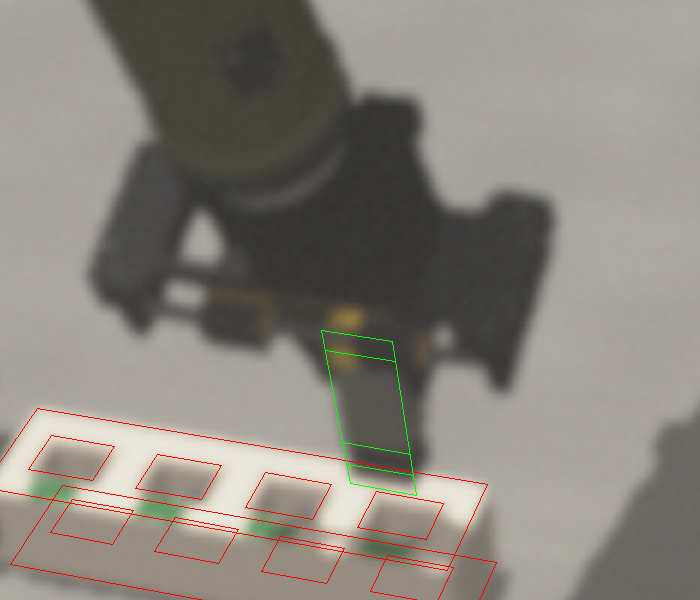

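View pics/b8.png

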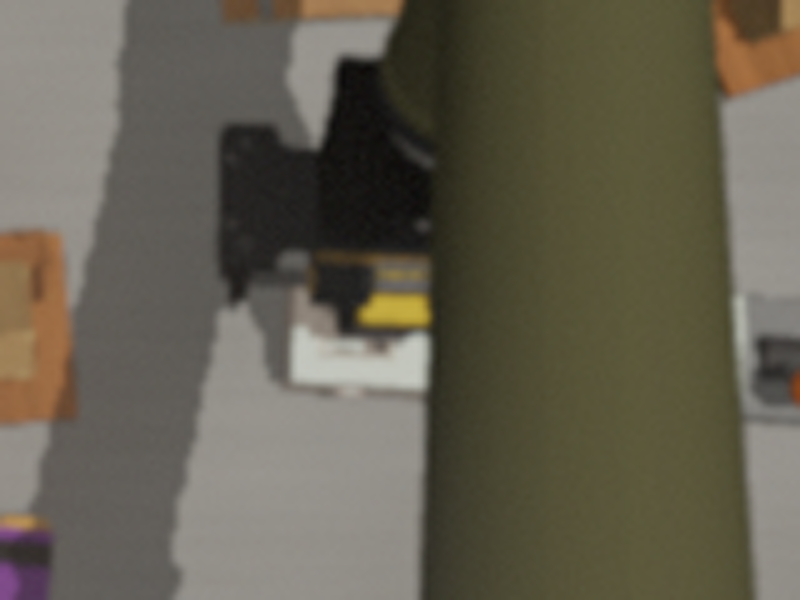

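Call:
play_rows(translation=[[-3.4,9.4,-0.7],[-3.4,9.4,0],[-3.4,9.4,0],[-1.4,3.8,0],[0,0,0],[0,0,0],[0,0,0],[0,0,0],[0,0,0],[0,0,0]], turn=[[0,0,0],[0,0,0],[0,0,0],[0,0,0],[0,0,0],[0,0,0],[0,0,0],[0,0,0],[0,0,0],[0,0,0]], fingers=[-1,-1,-1,-1,-1,-1,-1,-1,-1,-1])

```text
time: 16.68
position: [0.4876, -0.1798, 0.112]
tool_rot: [0.287, -2.016, 1.993]
ft_force: [0.0, 0.4, -1.5]
grip_width: 0.385
```

```bash
python3 - <<'E'
from model import *
st(); p,R,_=tool(); print(R.inv().apply(insTCP(0,70,-13,-4,0)-p)*1000, p-insTCP(0,70,-13,-4,0))
s=ctrl.get_image("scene");cv2.imwrite("pics/scene9.png",s)
crop(s,160,130,240,190,10,"a9.png")
E
```

```text
t 16.68 p [ 487.6 -179.8  112. ] F [ 0.   0.4 -1.5] g 0.385 q [ 0.54  0.42 -0.36  1.62  0.18  1.48 -1.5 ]
[[-0.938 -0.341 -0.066]
 [ 0.062  0.022 -0.998]
 [ 0.342 -0.94   0.   ]]
[-14.0789828   38.54301766  -0.24392069] [-8.27221997e-05 -2.28783272e-04  4.10339162e-02]
```

View pics/a9.png

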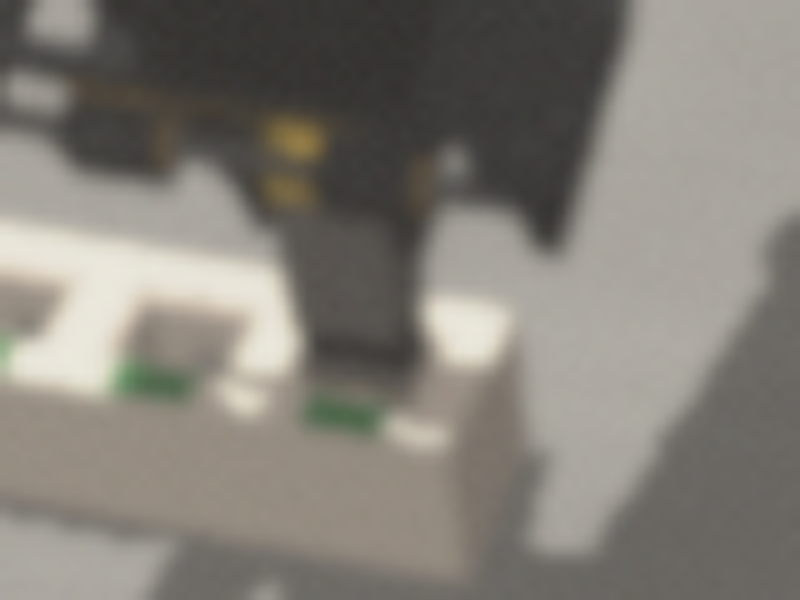

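Call:
play_rows(translation=[[-0.7,1.9,0],[-0.7,1.9,0],[-0.7,1.9,0],[-0.7,1.9,0],[-0.7,1.9,0],[0,0,0],[0,0,0],[0,0,0],[0,0,0],[0,0,0]], turn=[[0,0,0],[0,0,0],[0,0,0],[0,0,0],[0,0,0],[0,0,0],[0,0,0],[0,0,0],[0,0,0],[0,0,0]], fingers=[-1,-1,-1,-1,-1,-1,-1,-1,-1,-1])

```text
time: 17.57
position: [0.4875, -0.1797, 0.1017]
tool_rot: [0.287, -2.016, 1.993]
ft_force: [-0.6, -0.6, -1.5]
grip_width: 0.388
```

Call:
play_rows(translation=[[-0.7,1.9,0],[-0.7,1.9,0],[-0.7,1.9,0],[-0.7,1.9,0],[0,0,0],[0,0,0],[0,0,0],[0,0,0],[0,0,0],[0,0,0]], turn=[[0,0,0],[0,0,0],[0,0,0],[0,0,0],[0,0,0],[0,0,0],[0,0,0],[0,0,0],[0,0,0],[0,0,0]], fingers=[-1,-1,-1,-1,-1,-1,-1,-1,-1,-1])

```text
time: 18.4
position: [0.4875, -0.1797, 0.0936]
tool_rot: [0.287, -2.016, 1.993]
ft_force: [0.7, 0.1, -2.4]
grip_width: 0.388
```

Now push through the ball, in small steps.

Call:
play_rows(translation=[[-0.7,1.9,0],[-0.7,1.9,0],[-0.7,1.9,0],[-0.7,1.9,0],[-0.7,1.9,0],[0,0,0],[0,0,0],[0,0,0],[0,0,0],[0,0,0]], turn=[[0,0,0],[0,0,0],[0,0,0],[0,0,0],[0,0,0],[0,0,0],[0,0,0],[0,0,0],[0,0,0],[0,0,0]], fingers=[-1,-1,-1,-1,-1,-1,-1,-1,-1,-1])

```text
time: 19.23
position: [0.488, -0.1798, 0.083]
tool_rot: [0.287, -2.017, 1.994]
ft_force: [4.0, -0.8, -3.1]
grip_width: 0.385
```

```bash
python3 - <<'E'
from model import *
st(); p,R,_=tool(); print((p-insTCP(0,70,-13,-4,0))*1000)
E
```

```text
t 19.23 p [ 488.  -179.8   83. ] F [ 4.  -0.8 -3.1] g 0.385 q [ 0.54  0.45 -0.35  1.64  0.19  1.43 -1.51]
[[-0.938 -0.34  -0.066]
 [ 0.062  0.022 -0.998]
 [ 0.341 -0.94   0.   ]]
[ 0.36921384 -0.22672649 11.97093981]
```

Call:
play_rows(translation=[[-0.7,1.9,0],[-0.7,1.9,0],[-0.7,1.9,0],[-0.7,1.9,0],[-0.7,1.9,0],[0,0,0],[0,0,0],[0,0,0],[0,0,0],[0,0,0]], turn=[[0,0,0],[0,0,0],[0,0,0],[0,0,0],[0,0,0],[0,0,0],[0,0,0],[0,0,0],[0,0,0],[0,0,0]], fingers=[-1,-1,-1,-1,-1,-1,-1,-1,-1,-1])

```text
time: 20.07
position: [0.4869, -0.1796, 0.0731]
tool_rot: [0.289, -2.015, 1.992]
ft_force: [1.0, 0.0, -1.6]
grip_width: 0.385
```

Call:
play_rows(translation=[[-0.7,1.9,0],[-0.7,1.9,0],[0,0,0],[0,0,0],[0,0,0],[0,0,0],[0,0,0],[0,0,0],[0,0,0],[0,0,0]], turn=[[0,0,0],[0,0,0],[0,0,0],[0,0,0],[0,0,0],[0,0,0],[0,0,0],[0,0,0],[0,0,0],[0,0,0]], fingers=[-1,-1,-1,-1,-1,-1,-1,-1,-1,-1])

```text
time: 20.9
position: [0.4873, -0.1798, 0.0716]
tool_rot: [0.289, -2.015, 1.993]
ft_force: [-1.2, 0.9, 11.1]
grip_width: 0.386
```

```bash
python3 - <<'E'
from model import *
st(); p,R,_=tool(); print((p-insTCP(0,70,-13,-4,0))*1000)
s=ctrl.get_image("scene");cv2.imwrite("pics/scene10.png",s)
crop(s,160,130,240,190,10,"a10.png")
E
```

```text
t 20.90 p [ 487.3 -179.8   71.6] F [-1.2  0.9 11.1] g 0.386 q [ 0.53  0.46 -0.35  1.65  0.2   1.41 -1.51]
[[-0.937 -0.342 -0.066]
 [ 0.062  0.022 -0.998]
 [ 0.343 -0.939  0.001]]
[-0.3402516  -0.23398607  0.6207913 ]
```

View pics/a10.png

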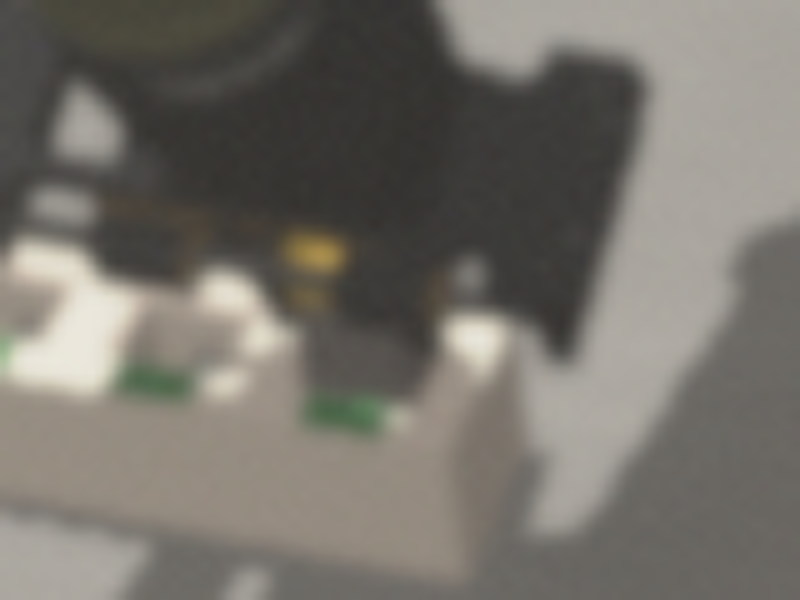

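Call:
play_rows(translation=[[-0.7,1.9,0],[-0.4,1.0,0],[0,0,0],[0,0,0],[0,0,0],[0,0,0],[0,0,0],[0,0,0],[0,0,0],[0,0,0]], turn=[[0,0,0],[0,0,0],[0,0,0],[0,0,0],[0,0,0],[0,0,0],[0,0,0],[0,0,0],[0,0,0],[0,0,0]], fingers=[-1,-1,-1,-1,-1,-1,-1,-1,-1,-1])

```text
time: 21.78
position: [0.4875, -0.1799, 0.0715]
tool_rot: [0.288, -2.014, 1.993]
ft_force: [-2.5, 1.4, 24.8]
grip_width: 0.387
```

Call:
play_rows(translation=[[0.7,-1.9,0],[0.3,-0.8,0],[0,0,0],[0,0,0],[0,0,0],[0,0,0],[3.4,-9.4,0],[3.4,-9.4,0],[3.4,-9.4,0],[3.4,-9.4,0]], turn=[[0,0,0],[0,0,0],[0,0,0],[0,0,0],[0,0,0],[0,0,0],[0,0,0],[0,0,0],[0,0,0],[0,0,0]], fingers=[-1,-1,0.15,0.15,0.15,0.15,0.15,0.15,0.15,0.15])

```text
time: 22.62
position: [0.4881, -0.1797, 0.1104]
tool_rot: [0.287, -2.016, 1.994]
ft_force: [0.3, -0.3, 0.4]
grip_width: 0.578
```

```bash
python3 - <<'E'
from model import *
st()
A=[.4873,-.1798,.2]; plan(A,Rt(DH,-20),8)
s=ctrl.get_image("scene");cv2.imwrite("pics/scene11.png",s)
crop(s,160,120,240,180,10,"a11.png")
E
```

```text
t 22.62 p [ 488.1 -179.7  110.4] F [ 0.3 -0.3  0.4] g 0.578 q [ 0.54  0.42 -0.36  1.62  0.18  1.48 -1.5 ]
[[-0.938 -0.34  -0.066]
 [ 0.062  0.022 -0.998]
 [ 0.341 -0.94   0.   ]]
minz 0.110 mid [ 0.488 -0.18   0.155]
n 8 shift/row [3.9, -10.5, 0.0] |11.2| turn/row [-0.0, 0.0, -0.0001] 0.01deg
```

View pics/a11.png

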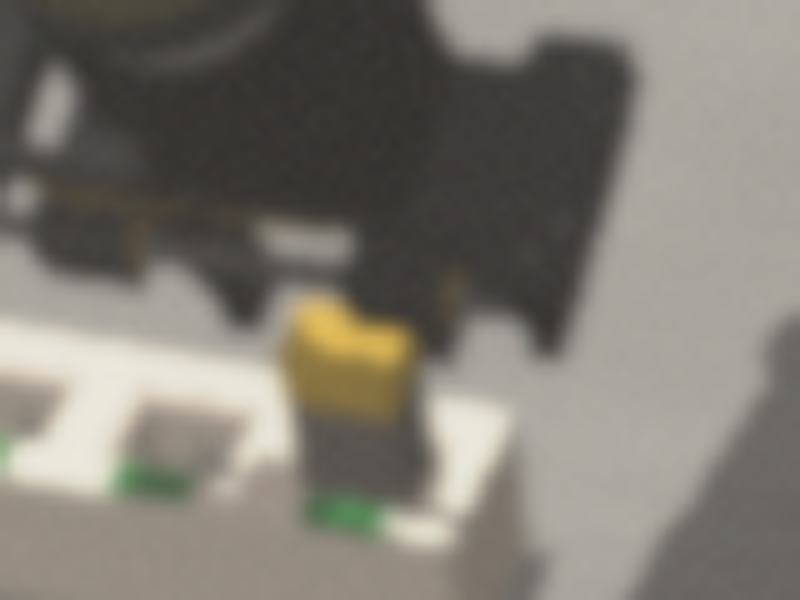

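Call:
play_rows(translation=[[3.9,-10.5,0],[3.9,-10.5,0],[3.9,-10.5,0],[3.9,-10.5,0],[3.9,-10.5,0],[3.9,-10.5,0],[3.9,-10.5,0],[3.9,-10.5,0],[0,0,0],[0,0,0]], turn=[[0,0,0],[0,0,0],[0,0,0],[0,0,0],[0,0,0],[0,0,0],[0,0,0],[0,0,0],[0,0,0],[0,0,0]], fingers=[1,1,1,1,1,1,1,1,1,1])

```text
time: 23.5
position: [0.4875, -0.1797, 0.1992]
tool_rot: [0.286, -2.016, 1.994]
ft_force: [0.1, 0.2, -1.2]
grip_width: 0.999
```

```bash
python3 pk.py; python3 - <<'E'
from model import *
st()
t=ctrl.get_image("top");cv2.imwrite("pics/top12.png",t)
print(unp("top",[[78.7,209.5],[67,217.5],[75,229.5]],.16))
plan([.607,.345,.15],Rt(28.3,0),20)
E
```

```text
green px [134.4 192. ] band [0.5693 0.3252] cen [0.6022 0.3423] L 0.093 w 0.038 head 25.9 deg
blue px [188.9 242.4] band [0.4224 0.1634] cen [0.4564 0.1557] L 0.092 w 0.038 head -13.8 deg
blue px [172.7 298.8] band [0.2688 0.2045] cen [0.2724 0.2066] L 0.182 w 0.175 head 89.4 deg
t 23.55 p [ 487.1 -179.7  198.4] F [ 0.4 -2.   0.1] g 0.998 q [ 0.54  0.35 -0.36  1.53  0.16  1.64 -1.48]
[[-0.938 -0.341 -0.066]
 [ 0.062  0.022 -0.998]
 [ 0.342 -0.94   0.   ]]
[[0.49841736 0.41871821 0.16      ]
 [0.47851033 0.44630326 0.16      ]
 [0.44834486 0.42386037 0.16      ]]
minz 0.150 mid [0.581 0.074 0.164]
n 20 shift/row [-11.6, 0.7, -24.7] |27.4| turn/row [0.0049, -0.0277, 0.017] 1.88deg
```

View pics/top12.png

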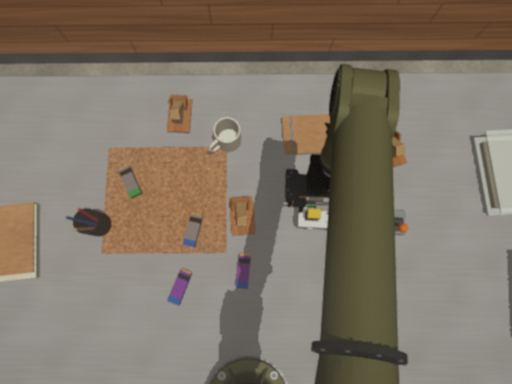

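Call:
play_rows(translation=[[-11.6,0.7,-24.7],[-11.6,0.7,-24.7],[-11.6,0.7,-24.7],[-11.6,0.7,-24.7],[-11.6,0.7,-24.7],[-11.6,0.7,-24.7],[-11.6,0.7,-24.7],[-11.6,0.7,-24.7],[-11.6,0.7,-24.7],[-11.6,0.7,-24.7]], turn=[[0.0049,-0.0277,0.017],[0.0049,-0.0277,0.017],[0.0049,-0.0277,0.017],[0.0049,-0.0277,0.017],[0.0049,-0.0277,0.017],[0.0049,-0.0277,0.017],[0.0049,-0.0277,0.017],[0.0049,-0.0277,0.017],[0.0049,-0.0277,0.017],[0.0049,-0.0277,0.017]], fingers=[1,1,1,1,1,1,1,1,1,1])

```text
time: 24.43
position: [0.5812, 0.0744, 0.1633]
tool_rot: [-0.433, 2.187, -2.174]
ft_force: [-0.1, -1.0, -0.1]
grip_width: 0.999
```

Call:
play_rows(translation=[[-11.6,0.7,-24.7],[-11.6,0.7,-24.7],[-11.6,0.7,-24.7],[-11.6,0.7,-24.7],[-11.6,0.7,-24.7],[-11.6,0.7,-24.7],[-11.6,0.7,-24.7],[-11.6,0.7,-24.7],[-11.6,0.7,-24.7],[-11.6,0.7,-24.7]], turn=[[0.0049,-0.0277,0.017],[0.0049,-0.0277,0.017],[0.0049,-0.0277,0.017],[0.0049,-0.0277,0.017],[0.0049,-0.0277,0.017],[0.0049,-0.0277,0.017],[0.0049,-0.0277,0.017],[0.0049,-0.0277,0.017],[0.0049,-0.0277,0.017],[0.0049,-0.0277,0.017]], fingers=[1,1,1,1,1,1,1,1,1,1])

```text
time: 25.27
position: [0.6064, 0.3447, 0.1494]
tool_rot: [-0.493, 1.944, -1.945]
ft_force: [0.1, 0.3, 0.2]
grip_width: 1.0
```

```bash
python3 - <<'E'
from model import *
s=ctrl.get_image("scene");st();cv2.imwrite("pics/scene13.png",s)
plan([.607,.345,.007],Rt(27,0),7)
crop(s,260,60,460,210,4,"a13.png")
E
```

```text
t 25.32 p [602.8 352.7 149.5] F [-3.3  3.7  0.8] g 1.000 q [-0.12  0.54 -0.64  1.39  0.32  1.31 -1.84]
[[-0.875 -0.002  0.483]
 [-0.483  0.005 -0.875]
 [-0.001 -1.    -0.006]]
minz 0.007 mid [0.605 0.35  0.088]
n 7 shift/row [0.0, 20.4, 1.3] |20.4| turn/row [0.0008, 0.0048, -0.0001] 0.28deg
```

View pics/a13.png

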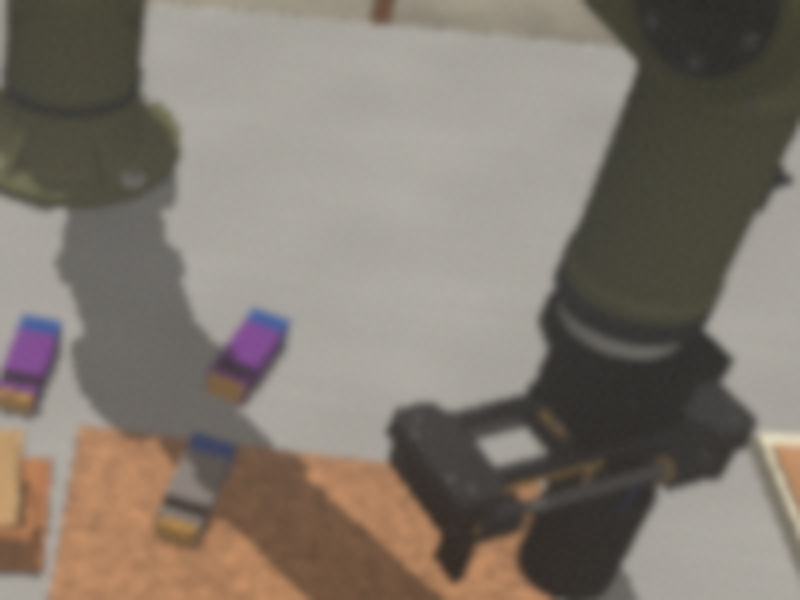

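Call:
play_rows(translation=[[0,0,0],[0,0,0],[0,20.4,0],[0,20.4,0],[0,20.4,0],[0,20.4,0],[0,20.4,0],[0,0,0],[0,0,0],[0,0,0]], turn=[[0,0,0],[0,0,0],[0,0.0045,0],[0,0.0045,0],[0,0.0045,0],[0,0.0045,0],[0,0.0045,0],[0,0,0],[0,0,0],[0,0,0]], fingers=[1,1,1,1,1,1,1,1,1,1])

```text
time: 26.15
position: [0.6079, 0.3432, 0.0498]
tool_rot: [-0.468, 1.959, -1.959]
ft_force: [0.3, -0.5, 1.1]
grip_width: 1.001
```

```bash
python3 - <<'E'
from model import *
s=ctrl.get_image("scene");st();cv2.imwrite("pics/scene14.png",s)
plan([.607,.345,.007],Rt(27,0),3)
crop(s,300,90,460,230,4,"a14.png")
E
```

```text
t 26.20 p [608.1 343.8  50.5] F [ 0.2 -0.3 -0.2] g 1.001 q [-0.13  0.62 -0.6   1.48  0.37  1.15 -1.89]
[[-0.891  0.002  0.453]
 [-0.453  0.001 -0.891]
 [-0.002 -1.     0.   ]]
minz 0.007 mid [0.608 0.344 0.036]
n 3 shift/row [0.2, 14.5, -0.5] |14.5| turn/row [-0.0002, -0.0002, -0.0008] 0.05deg
```

View pics/a14.png

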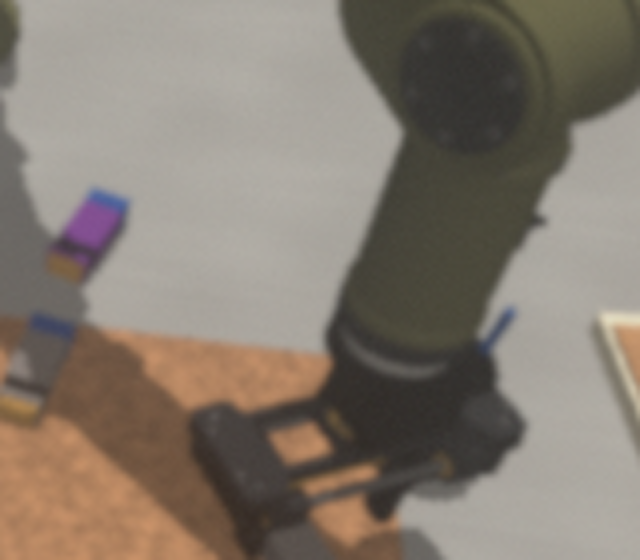

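Call:
play_rows(translation=[[0.2,14.5,-0.5],[0.2,14.5,-0.5],[0.2,14.5,-0.5],[0,0,0],[0,0,0],[0,0,0],[0,0,0],[0,0,0],[0,0,0],[0,0,0]], turn=[[0,0,0],[0,0,0],[0,0,0],[0,0,0],[0,0,0],[0,0,0],[0,0,0],[0,0,0],[0,0,0],[0,0,0]], fingers=[1,1,1,1,-1,-1,-1,-1,-1,-1], grip_force=40)

```text
time: 27.03
position: [0.6059, 0.345, 0.0057]
tool_rot: [-0.47, 1.958, -1.959]
ft_force: [-0.6, 0.6, 0.5]
grip_width: 0.63
```

Call:
play_rows(translation=[[0,0,0],[0,0,0],[0,0,0],[0,0,0],[0,0,0],[0,0,0],[0,0,0],[0,-15,0],[0,-15,0],[0,-15,0]], turn=[[0,0,0],[0,0,0],[0,0,0],[0,0,0],[0,0,0],[0,0,0],[0,0,0],[0,0,0],[0,0,0],[0,0,0]], fingers=[-1,-1,-1,-1,-1,-1,-1,-1,-1,-1])

```text
time: 27.87
position: [0.6058, 0.3452, 0.0521]
tool_rot: [-0.47, 1.958, -1.958]
ft_force: [0.6, 0.1, -1.1]
grip_width: 0.384
```

```bash
python3 - <<'E'
from model import *
st()
plan([.62,.20,.06],Rt(15,0),8)
plan([.62,.20,.009],Rt(15,0),4,[.62,.20,.06],Rt(15,0))
E
```

```text
t 27.87 p [605.8 345.2  52.1] F [ 0.6  0.1 -1.1] g 0.384 q [-0.13  0.62 -0.6   1.48  0.37  1.15 -1.89]
[[-0.891  0.001  0.455]
 [-0.455  0.    -0.891]
 [-0.001 -1.     0.   ]]
minz 0.052 mid [0.617 0.273 0.056]
n 8 shift/row [5.1, -1.0, 17.6] |18.3| turn/row [-0.0, 0.0263, -0.0001] 1.50deg
minz 0.009 mid [0.62  0.2   0.034]
n 4 shift/row [0.0, 12.8, -0.0] |12.8| turn/row [0.0, 0.0, 0.0] 0.00deg
```

```bash
python3 - <<'E'
from model import *
p,R,_=tool()
plan([.60,.23,.052],Rt(15,0),7,[.6058,.3452,.0507],R)
E
```

```text
minz 0.051 mid [0.606 0.296 0.051]
n 7 shift/row [6.9, -0.2, 15.0] |16.5| turn/row [-0.0, 0.03, -0.0001] 1.72deg
```

Call:
play_rows(translation=[[6.9,-0.2,15],[6.9,-0.2,15],[6.9,-0.2,15],[6.9,-0.2,15],[6.9,-0.2,15],[6.9,-0.2,15],[6.9,-0.2,15],[0,0,0],[0,0,0],[0,0,0]], turn=[[0,0.03,0],[0,0.03,0],[0,0.03,0],[0,0.03,0],[0,0.03,0],[0,0.03,0],[0,0.03,0],[0,0,0],[0,0,0],[0,0,0]], fingers=[-1,-1,-1,-1,-1,-1,-1,-1,-1,-1])

```text
time: 28.7
position: [0.5998, 0.2304, 0.0519]
tool_rot: [-0.274, 2.082, -2.081]
ft_force: [-0.6, 1.2, -1.2]
grip_width: 0.392
```

```bash
python3 - <<'E'
from model import *
st()
p,R,_=tool()
plan([.60,.23,.008],Rt(15,0),4)
E
```

```text
t 28.70 p [599.8 230.4  51.9] F [-0.6  1.2 -1.2] g 0.392 q [ 0.03  0.5  -0.57  1.64  0.29  1.09 -1.92]
[[-0.966  0.     0.259]
 [-0.259  0.001 -0.966]
 [-0.001 -1.    -0.001]]
minz 0.008 mid [0.6  0.23 0.03]
n 4 shift/row [-0.0, 11.0, 0.1] |11.0| turn/row [0.0002, 0.0001, -0.0002] 0.01deg
```

Call:
play_rows(translation=[[0,11,0],[0,11,0],[0,11,0],[0,11,0],[0,0,0],[0,0,0],[0,0,0],[0,0,0],[0,0,0],[0,0,0]], turn=[[0,0,0],[0,0,0],[0,0,0],[0,0,0],[0,0,0],[0,0,0],[0,0,0],[0,0,0],[0,0,0],[0,0,0]], fingers=[-1,-1,-1,-1,-1,-1,1,1,1,1])

```text
time: 29.53
position: [0.6002, 0.2298, 0.008]
tool_rot: [-0.273, 2.081, -2.082]
ft_force: [0.4, -0.1, 1.0]
grip_width: 0.607
```

```bash
python3 - <<'E'
from model import *
st()
u=np.array([np.cos(np.radians(15)),np.sin(np.radians(15)),0])
B=np.array([.60,.23,0])-.0146*u
plan(B+[0,0,.03],Rt(15,35),7)
plan(B+[0,0,.0095],Rt(15,35),2,B+[0,0,.03],Rt(15,35))
E
```

```text
t 29.53 p [600.2 229.8   8. ] F [ 0.4 -0.1  1. ] g 0.607 q [ 0.02  0.55 -0.55  1.67  0.33  1.02 -1.95]
[[-0.966  0.001  0.259]
 [-0.259 -0.    -0.966]
 [-0.001 -1.     0.   ]]
minz 0.008 mid [0.596 0.229 0.019]
n 7 shift/row [1.2, -3.6, -0.0] |3.8| turn/row [-0.0001, -0.0, 0.0872] 4.99deg
minz 0.009 mid [0.586 0.226 0.02 ]
n 2 shift/row [5.9, 8.4, -0.0] |10.2| turn/row [0.0, 0.0, 0.0] 0.00deg
```

Call:
play_rows(translation=[[1.2,-3.6,0],[1.2,-3.6,0],[1.2,-3.6,0],[1.2,-3.6,0],[1.2,-3.6,0],[1.2,-3.6,0],[1.2,-3.6,0],[0,0,0],[0,0,0],[0,0,0]], turn=[[0,0,0.0872],[0,0,0.0872],[0,0,0.0872],[0,0,0.0872],[0,0,0.0872],[0,0,0.0872],[0,0,0.0872],[0,0,0],[0,0,0],[0,0,0]], fingers=[1,1,1,1,1,1,1,1,1,1])

```text
time: 30.37
position: [0.5903, 0.2251, 0.0297]
tool_rot: [0.302, 1.857, -1.731]
ft_force: [0.8, 0.3, -0.2]
grip_width: 0.997
```

```bash
python3 - <<'E'
from model import *
st()
u=np.array([np.cos(np.radians(15)),np.sin(np.radians(15)),0])
B=np.array([.60,.23,0])-.0146*u
plan(B+[0,0,.0095],Rt(15,35),2)
s=ctrl.get_image("scene");cv2.imwrite("pics/scene15.png",s)
x0,y0,f=270,140,6
a=s[y0:y0+90,x0:x0+110]; a=cv2.resize(a,None,fx=f,fy=f,interpolation=cv2.INTER_CUBIC)
F=(np.array([.60,.23,.012])-.0026*u,np.c_[u,np.cross([0,0,1],u),[0,0,1]])
drawpack(a,"scene",F,f,(x0*f,y0*f)); cv2.imwrite("pics/a15.png",a)
E
```

```text
t 30.37 p [590.3 225.1  29.7] F [ 0.8  0.3 -0.2] g 0.997 q [-0.14  0.19 -0.36  2.2   0.79  0.27 -2.5 ]
[[-0.808  0.531  0.255]
 [-0.217  0.134 -0.967]
 [-0.548 -0.837  0.007]]
minz 0.010 mid [0.588 0.226 0.02 ]
n 2 shift/row [7.3, 7.3, -1.1] |10.4| turn/row [-0.0039, 0.0001, 0.0156] 0.92deg
```

View pics/a15.png

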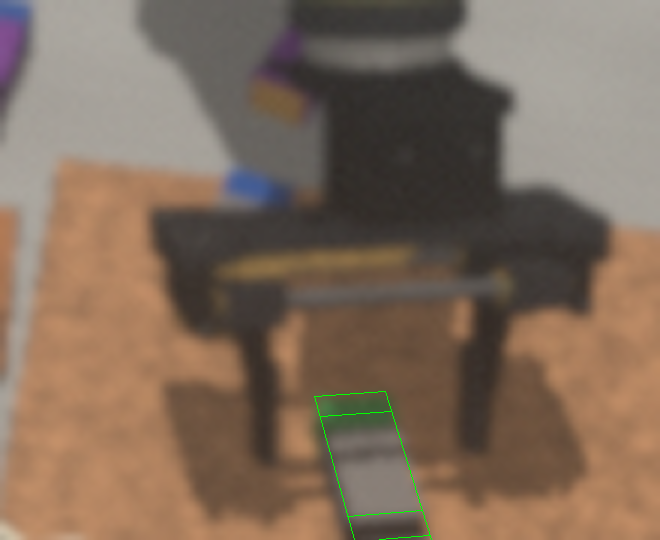

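```bash
python3 - <<'E'
from model import *
u=np.array([np.cos(np.radians(15)),np.sin(np.radians(15)),0])
B=np.array([.60,.23,0])-.0146*u
plan(B+[0,0,.03],Rt(15,22),4)
E
```

```text
minz 0.030 mid [0.588 0.226 0.03 ]
n 4 shift/row [0.9, -0.6, -0.6] |1.2| turn/row [-0.0019, -0.0004, -0.049] 2.81deg
```

Call:
play_rows(translation=[[0,0,0],[0,0,0],[0,0,0],[0,0,0],[0,0,0],[0,0,0],[0,0,0],[0,0,0],[0,0,0],[0,0,0]], turn=[[0,0,-0.056],[0,0,-0.056],[0,0,-0.056],[0,0,-0.056],[0,0,0],[0,0,0],[0,0,0],[0,0,0],[0,0,0],[0,0,0]], fingers=[1,1,1,1,1,1,1,1,1,1])

```text
time: 31.25
position: [0.5885, 0.2241, 0.0283]
tool_rot: [0.095, 1.953, -1.878]
ft_force: [0.8, 0.6, 0.7]
grip_width: 1.001
```

```bash
python3 - <<'E'
from model import *
st()
u=np.array([np.cos(np.radians(15)),np.sin(np.radians(15)),0])
B=np.array([.60,.23,0])-.0146*u
plan(B+[0,0,.0078],Rt(15,22),3)
E
```

```text
t 31.25 p [588.5 224.1  28.3] F [0.8 0.6 0.7] g 1.001 q [ 0.03  0.28 -0.53  2.02  0.41  0.57 -2.08]
[[-0.906  0.337  0.255]
 [-0.241  0.082 -0.967]
 [-0.347 -0.938  0.007]]
minz 0.008 mid [0.588 0.225 0.021]
n 3 shift/row [3.0, 6.1, -0.9] |6.9| turn/row [-0.0028, -0.0004, 0.0098] 0.59deg
```

Call:
play_rows(translation=[[3,6.1,-0.9],[3,6.1,-0.9],[3,6.1,-0.9],[0,0,0],[0,0,0],[0,0,0],[0,0,0],[0,0,0],[0,0,0],[0,0,0]], turn=[[-0.0028,0,0.0098],[-0.0028,0,0.0098],[-0.0028,0,0.0098],[0,0,0],[0,0,0],[0,0,0],[0,0,0],[0,0,0],[0,0,0],[0,0,0]], fingers=[1,1,1,1,1,-1,-1,-1,-1,-1])

```text
time: 32.08
position: [0.5869, 0.2262, 0.0085]
tool_rot: [0.122, 1.949, -1.85]
ft_force: [-0.9, 0.1, -0.4]
grip_width: 0.708
```

Call:
play_rows(translation=[[0,0,0],[0,0,0],[0,0,0],[0,0,0],[0,0,0],[0,0,0],[0,0,0],[0,0,0],[0,0,0],[0,0,0]], turn=[[0,0,0],[0,0,0],[0,0,0],[0,0,0],[0,0,0],[0,0,0],[0,0,0],[0,0,0],[0,0,0],[0,0,0]], fingers=[-1,-1,-1,-1,-1,-1,-1,-1,-1,-1])

```text
time: 32.92
position: [0.5867, 0.2262, 0.0082]
tool_rot: [0.121, 1.949, -1.851]
ft_force: [-0.5, -0.0, -1.0]
grip_width: 0.385
```

```bash
python3 - <<'E'
from model import *
st(); p,R,_=tool()
A=p+[0,0,.115]; plan(A,R,6)
H=seatpose(-12,-4.2,70,-8); print(H)
plan(H,Rt(HD,-23),14,A,R)
s=ctrl.get_image("scene");cv2.imwrite("pics/scene16.png",s)
crop(s,270,130,380,240,5,"a16.png")
E
```

```text
t 32.92 p [586.7 226.2   8.2] F [-0.5 -0.  -1. ] g 0.385 q [ 0.    0.3  -0.5   2.06  0.46  0.48 -2.14]
[[-0.896  0.362  0.257]
 [-0.238  0.097 -0.966]
 [-0.375 -0.927 -0.001]]
minz 0.008 mid [0.587 0.226 0.066]
n 6 shift/row [-7.2, -17.8, -0.0] |19.2| turn/row [0.0, 0.0, 0.0] 0.00deg
[0.5424602  0.01747578 0.13306976]
minz 0.120 mid [0.568 0.121 0.12 ]
n 14 shift/row [5.8, -1.0, 14.1] |15.3| turn/row [-0.0001, 0.0135, -0.0559] 3.30deg
```

View pics/a16.png

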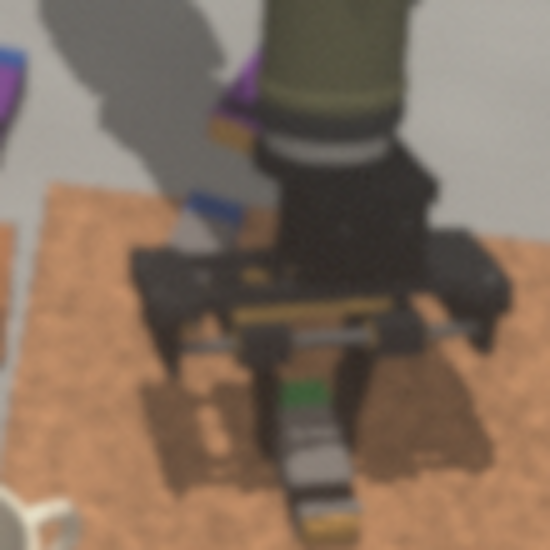

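Call:
play_rows(translation=[[-7.2,-17.8,0],[-7.2,-17.8,0],[-7.2,-17.8,0],[-7.2,-17.8,0],[-7.2,-17.8,0],[-7.2,-17.8,0],[5.8,-1,14.1],[5.8,-1,14.1],[5.8,-1,14.1],[5.8,-1,14.1]], turn=[[0,0,0],[0,0,0],[0,0,0],[0,0,0],[0,0,0],[0,0,0],[0,0.0135,-0.0559],[0,0.0135,-0.0559],[0,0.0135,-0.0559],[0,0.0135,-0.0559]], fingers=[-1,-1,-1,-1,-1,-1,-1,-1,-1,-1])

```text
time: 33.8
position: [0.5771, 0.1651, 0.1201]
tool_rot: [-0.052, 2.072, -2.008]
ft_force: [0.4, -0.2, -0.6]
grip_width: 0.39
```

Call:
play_rows(translation=[[5.8,-1,14.1],[5.8,-1,14.1],[5.8,-1,14.1],[5.8,-1,14.1],[5.8,-1,14.1],[5.8,-1,14.1],[5.8,-1,14.1],[5.8,-1,14.1],[5.8,-1,14.1],[5.8,-1,14.1]], turn=[[0,0.0135,-0.0559],[0,0.0135,-0.0559],[0,0.0135,-0.0559],[0,0.0135,-0.0559],[0,0.0135,-0.0559],[0,0.0135,-0.0559],[0,0.0135,-0.0559],[0,0.0135,-0.0559],[0,0.0135,-0.0559],[0,0.0135,-0.0559]], fingers=[-1,-1,-1,-1,-1,-1,-1,-1,-1,-1])

```text
time: 34.63
position: [0.5428, 0.0172, 0.1329]
tool_rot: [0.491, -2.012, 2.045]
ft_force: [1.0, 0.7, -1.2]
grip_width: 0.387
```

Call:
play_rows(translation=[[0,0,0],[0,0,0],[0,0,0],[0,0,0],[0,0,0],[0,0,0],[0,0,0],[0,0,0],[0,0,0],[0,0,0]], turn=[[0,0,0],[0,0,0],[0,0,0],[0,0,0],[0,0,0],[0,0,0],[0,0,0],[0,0,0],[0,0,0],[0,0,0]], fingers=[-1,-1,-1,-1,-1,-1,-1,-1,-1,-1])

```text
time: 35.47
position: [0.5429, 0.0179, 0.1331]
tool_rot: [0.489, -2.014, 2.046]
ft_force: [-0.4, -0.7, -1.9]
grip_width: 0.389
```

```bash
python3 - <<'E'
from model import *
st()
s=ctrl.get_image("scene");cv2.imwrite("pics/scene17.png",s)
a=draw(s,"scene",8)[1200:1750,1850:2550].copy()
drawpack(a,"scene",packpose(22,-12,-3.8),8,(1850,1200)); cv2.imwrite("pics/a17.png",a)
A=seatpose(-12,-3.8,6,-6); plan(A,Rt(HD,-23),7)
E
```

```text
t 35.47 p [542.9  17.9 133.1] F [-0.4 -0.7 -1.9] g 0.389 q [ 0.24  0.51 -0.44  1.48  0.16  1.6  -1.71]
[[-0.918 -0.389  0.076]
 [-0.07  -0.03  -0.997]
 [ 0.39  -0.921  0.001]]
minz 0.087 mid [0.524 0.016 0.113]
n 7 shift/row [3.2, 8.6, 0.1] |9.1| turn/row [-0.0001, -0.0001, -0.0001] 0.01deg
```

View pics/a17.png

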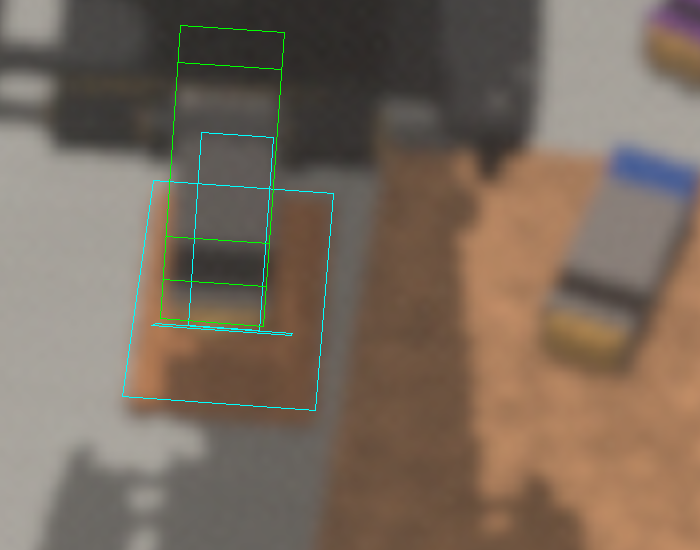

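Call:
play_rows(translation=[[3.2,8.6,0.1],[3.2,8.6,0.1],[3.2,8.6,0.1],[3.2,8.6,0.1],[3.2,8.6,0.1],[3.2,8.6,0.1],[3.2,8.6,0.1],[0,0,0],[0.6,1.4,0],[0.6,1.4,0]], turn=[[0,0,0],[0,0,0],[0,0,0],[0,0,0],[0,0,0],[0,0,0],[0,0,0],[0,0,0],[0,0,0],[0,0,0]], fingers=[-1,-1,-1,-1,-1,-1,-1,-1,-1,-1])

```text
time: 36.35
position: [0.4972, 0.0137, 0.0845]
tool_rot: [0.488, -2.014, 2.047]
ft_force: [0.2, -0.5, -0.6]
grip_width: 0.384
```

Call:
play_rows(translation=[[0.6,1.4,0],[0,0,0],[-0.9,0.4,0],[-0.9,0.4,0],[-0.9,0.4,0],[0,0,0],[0,0,0],[0,0,0],[0,0,0],[0,0,0]], turn=[[0,0,0],[0,0,0],[0,0,0],[0,0,0],[0,0,0],[0,0,0],[0,0,0],[0,0,0],[0,0,0],[0,0,0]], fingers=[-1,-1,-1,-1,-1,-1,-1,-1,-1,-1])

```text
time: 37.18
position: [0.4977, 0.0137, 0.0811]
tool_rot: [0.489, -2.014, 2.046]
ft_force: [-0.4, 0.0, -1.5]
grip_width: 0.389
```

Call:
play_rows(translation=[[-0.9,0.4,0],[-0.9,0.4,0],[-0.9,0.4,0],[0,0,0],[0,0,0],[0,0,0],[0,0,0],[0,0,0],[0,0,0],[0,0,0]], turn=[[0,0,0],[0,0,0],[0,0,0],[0,0,0],[0,0,0],[0,0,0],[0,0,0],[0,0,0],[0,0,0],[0,0,0]], fingers=[-1,-1,-1,-1,-1,-1,-1,-1,-1,-1])

```text
time: 38.02
position: [0.4994, 0.0138, 0.0793]
tool_rot: [0.49, -2.013, 2.046]
ft_force: [-2.4, -1.2, 5.7]
grip_width: 0.388
```

Call:
play_rows(translation=[[0,0,0],[0,0,0],[0,0,0],[0,0,0],[0,0,0],[0,0,0],[0,0,0],[0,0,0],[0,0,0],[0,0,0]], turn=[[0,0,0],[0,0,0],[0,0,0],[0,0,0],[0,0,0],[0,0,0],[0,0,0],[0,0,0],[0,0,0],[0,0,0]], fingers=[0.3,0.3,0.3,0.3,0.3,0.3,0.3,0.3,0.3,0.3])

```text
time: 38.85
position: [0.4998, 0.0139, 0.0789]
tool_rot: [0.489, -2.014, 2.046]
ft_force: [-0.6, 0.4, 0.0]
grip_width: 0.652
```

```bash
python3 - <<'E'
from model import *
st(); plan(seatpose(-13,-4,0,0),Rt(HD,25),10)
s=ctrl.get_image("scene");cv2.imwrite("pics/scene18.png",s)
crop(s,190,110,330,220,5,"a18.png")
E
```

```text
t 38.85 p [499.8  13.9  78.9] F [-0.6  0.4  0. ] g 0.652 q [ 0.26  0.48 -0.44  1.64  0.16  1.47 -1.71]
[[-0.918 -0.389  0.076]
 [-0.07  -0.03  -0.997]
 [ 0.39  -0.921  0.001]]
minz 0.079 mid [0.499 0.014 0.079]
n 10 shift/row [0.2, 0.0, -0.0] |0.2| turn/row [-0.0001, -0.0, 0.0837] 4.80deg
```

View pics/a18.png

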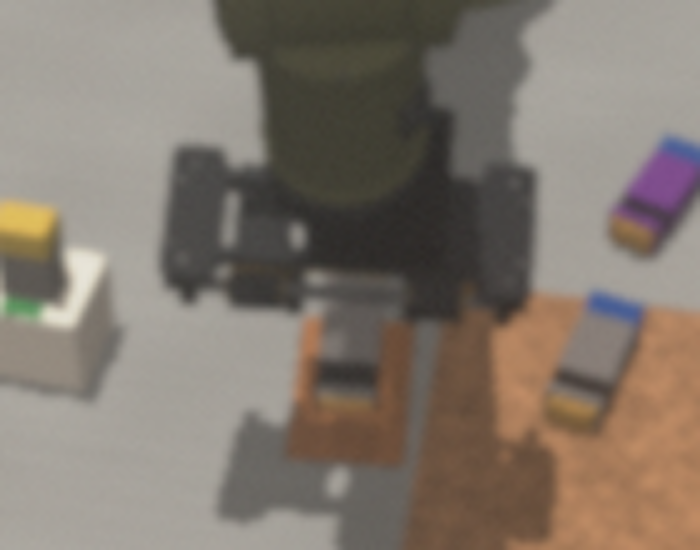

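Call:
play_rows(translation=[[0.2,0,0],[0.2,0,0],[0.2,0,0],[0.2,0,0],[0.2,0,0],[0.2,0,0],[0.2,0,0],[0.2,0,0],[0.2,0,0],[0.2,0,0]], turn=[[0,0,0.0837],[0,0,0.0837],[0,0,0.0837],[0,0,0.0837],[0,0,0.0837],[0,0,0.0837],[0,0,0.0837],[0,0,0.0837],[0,0,0.0837],[0,0,0.0837]], fingers=[0.3,0.3,0.3,0.3,0.3,0.3,0.3,0.3,0.3,0.3])

```text
time: 39.73
position: [0.498, 0.0134, 0.0798]
tool_rot: [0.363, 1.962, -1.933]
ft_force: [-0.7, 0.8, -0.7]
grip_width: 0.653
```

Call:
play_rows(translation=[[0,0,0],[0,0,0],[0,0,0],[0,0,0],[0,0,0],[0,0,0],[0,0,0],[0,0,0],[0,0,0],[0,0,0]], turn=[[0,0,0],[0,0,0],[0,0,0],[0,0,0],[0,0,0],[0,0,0],[0,0,0],[0,0,0],[0,0,0],[0,0,0]], fingers=[0.3,0.3,0.3,0.3,0.3,0.3,0.3,0.3,0.3,0.3])

```text
time: 40.57
position: [0.4978, 0.0138, 0.0789]
tool_rot: [0.358, 1.966, -1.934]
ft_force: [0.4, -0.2, 0.3]
grip_width: 0.646
```

```bash
python3 - <<'E'
from model import *
st(); plan(seatpose(-13,-4,0,0),Rt(HD,25),2)
s=ctrl.get_image("scene");cv2.imwrite("pics/scene19.png",s)
crop(s,190,110,330,220,5,"a19.png")
E
```

```text
t 40.57 p [497.8  13.8  78.9] F [ 0.4 -0.2  0.3] g 0.646 q [ 0.41 -0.16 -0.46  2.34 -0.16  0.52 -1.44]
[[-0.904  0.421  0.076]
 [-0.069  0.032 -0.997]
 [-0.422 -0.906  0.001]]
minz 0.079 mid [0.498 0.014 0.079]
n 2 shift/row [-0.2, 0.2, -0.1] |0.3| turn/row [-0.0004, -0.0001, 0.0001] 0.02deg
```

View pics/a19.png

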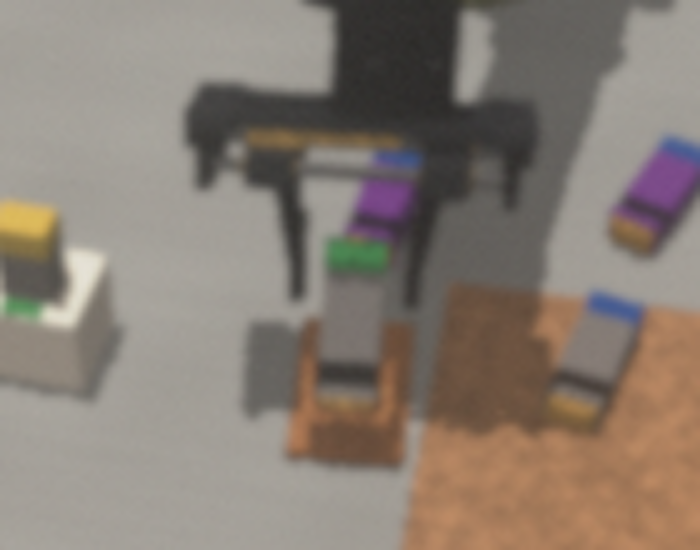

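Identical to the yellow parking. Grip.

Call:
play_rows(translation=[[0,0,0],[0,0,0],[0,0,0],[0,0,0],[0,0,0],[0,0,0],[0,0,0],[0,0,0],[0,0,0],[0,0,0]], turn=[[0,0,0],[0,0,0],[0,0,0],[0,0,0],[0,0,0],[0,0,0],[0,0,0],[0,0,0],[0,0,0],[0,0,0]], fingers=[-1,-1,-1,-1,-1,-1,-1,-1,-1,-1], grip_force=60)

```text
time: 41.45
position: [0.4978, 0.0137, 0.079]
tool_rot: [0.358, 1.966, -1.934]
ft_force: [-0.8, -1.1, 0.6]
grip_width: 0.387
```

```bash
python3 - <<'E'
from model import *
st(); p,R,_=tool()
A=p+[0,0,.12]; plan(A,R,6)
T=insTCP(1,70,-13,-4,75); print(bayp(1),T)
plan(T,Rt(DH,-20),18,A,R)
E
```

```text
t 41.45 p [497.8  13.7  79. ] F [-0.8 -1.1  0.6] g 0.387 q [ 0.41 -0.16 -0.46  2.34 -0.16  0.52 -1.44]
[[-0.904  0.421  0.076]
 [-0.069  0.031 -0.997]
 [-0.423 -0.906  0.001]]
minz 0.079 mid [0.498 0.014 0.139]
n 6 shift/row [-8.5, -18.1, 0.0] |20.0| turn/row [0.0, 0.0, 0.0] 0.00deg
[ 0.48767856 -0.23966532  0.01      ] [ 0.48368727 -0.23940151  0.146     ]
minz 0.146 mid [ 0.5   -0.113  0.171]
n 18 shift/row [1.1, 2.8, 14.1] |14.4| turn/row [0.0003, 0.0081, -0.0436] 2.54deg
```

```bash
python3 - <<'E'
from model import *
p,R,_=tool()
A=p+[0,0,.132]; plan(A,R,7)
T=insTCP(1,70,-13,-4,120); print(T)
plan(T,Rt(DH,-20),18,A,R)
E
```

```text
minz 0.079 mid [0.498 0.014 0.136]
n 7 shift/row [-8.0, -17.1, 0.0] |18.9| turn/row [0.0, 0.0, 0.0] 0.00deg
[ 0.48368727 -0.23940151  0.191     ]
minz 0.191 mid [ 0.497 -0.113  0.199]
n 18 shift/row [1.0, 0.9, 14.1] |14.2| turn/row [0.0003, 0.0081, -0.0436] 2.54deg
```

Call:
play_rows(translation=[[-8,-17.1,0],[-8,-17.1,0],[-8,-17.1,0],[-8,-17.1,0],[-8,-17.1,0],[-8,-17.1,0],[-8,-17.1,0],[0,0,0],[1,0.9,14.1],[1,0.9,14.1]], turn=[[0,0,0],[0,0,0],[0,0,0],[0,0,0],[0,0,0],[0,0,0],[0,0,0],[0,0,0],[0.0003,0.0081,-0.0436],[0.0003,0.0081,-0.0436]], fingers=[-1,-1,-1,-1,-1,-1,-1,-1,-1,-1])

```text
time: 42.28
position: [0.5029, -0.0126, 0.1996]
tool_rot: [0.283, 2.025, -1.991]
ft_force: [0.1, 0.8, -1.4]
grip_width: 0.388
```

Call:
play_rows(translation=[[1,0.9,14.1],[1,0.9,14.1],[1,0.9,14.1],[1,0.9,14.1],[1,0.9,14.1],[1,0.9,14.1],[1,0.9,14.1],[1,0.9,14.1],[1,0.9,14.1],[1,0.9,14.1]], turn=[[0.0003,0.0081,-0.0436],[0.0003,0.0081,-0.0436],[0.0003,0.0081,-0.0436],[0.0003,0.0081,-0.0436],[0.0003,0.0081,-0.0436],[0.0003,0.0081,-0.0436],[0.0003,0.0081,-0.0436],[0.0003,0.0081,-0.0436],[0.0003,0.0081,-0.0436],[0.0003,0.0081,-0.0436]], fingers=[-1,-1,-1,-1,-1,-1,-1,-1,-1,-1])

```text
time: 43.12
position: [0.4987, -0.155, 0.1873]
tool_rot: [0.083, -2.182, 2.148]
ft_force: [-0.7, 1.1, -1.2]
grip_width: 0.387
```

Call:
play_rows(translation=[[1,0.9,14.1],[1,0.9,14.1],[1,0.9,14.1],[1,0.9,14.1],[1,0.9,14.1],[1,0.9,14.1],[0,0,0],[0,0,0],[0,0,0],[0,0,0]], turn=[[0.0003,0.0081,-0.0436],[0.0003,0.0081,-0.0436],[0.0003,0.0081,-0.0436],[0.0003,0.0081,-0.0436],[0.0003,0.0081,-0.0436],[0.0003,0.0081,-0.0436],[0,0,0],[0,0,0],[0,0,0],[0,0,0]], fingers=[-1,-1,-1,-1,-1,-1,-1,-1,-1,-1])

```text
time: 43.95
position: [0.489, -0.238, 0.1839]
tool_rot: [0.292, -2.017, 1.991]
ft_force: [-0.1, -0.1, -0.7]
grip_width: 0.392
```

```bash
python3 - <<'E'
from model import *
st(); plan(insTCP(1,70,-13,-4,41),Rt(DH,-20),8)
s=ctrl.get_image("scene");cv2.imwrite("pics/scene20.png",s)
x0,y0,f=120,60,6
a=draw(s,"scene",f)[y0*f:y0*f+600,x0*f:x0*f+700].copy()
drawpack(a,"scene",packpose(70,-13,-4),f,(x0*f,y0*f)); cv2.imwrite("pics/a20.png",a)
E
```

```text
t 43.95 p [ 489.  -238.   183.9] F [-0.1 -0.1 -0.7] g 0.392 q [ 0.28  0.38  0.08  1.5   0.07  1.6  -1.28]
[[-0.937 -0.344 -0.064]
 [ 0.059  0.024 -0.998]
 [ 0.344 -0.939 -0.002]]
minz 0.112 mid [ 0.486 -0.239  0.148]
n 8 shift/row [-2.5, 8.7, 0.2] |9.0| turn/row [0.0001, 0.0003, 0.0003] 0.03deg
```

View pics/a20.png

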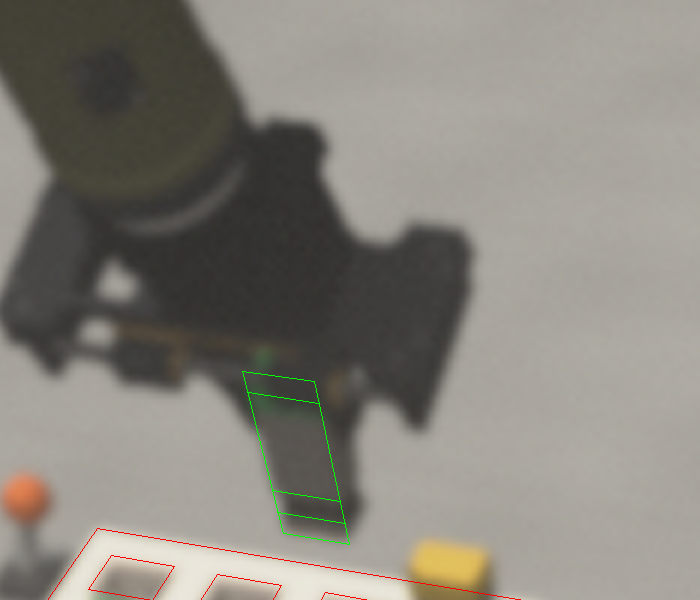

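Call:
play_rows(translation=[[-2.5,8.7,0.2],[-2.5,8.7,0.2],[-2.5,8.7,0.2],[-2.5,8.7,0.2],[-2.5,8.7,0.2],[-2.5,8.7,0.2],[-2.5,8.7,0.2],[0,0,0],[0,0,0],[0,0,0]], turn=[[0,0.0003,0.0003],[0,0.0003,0.0003],[0,0.0003,0.0003],[0,0.0003,0.0003],[0,0.0003,0.0003],[0,0.0003,0.0003],[0,0.0003,0.0003],[0,0,0],[0,0,0],[0,0,0]], fingers=[-1,-1,-1,-1,-1,-1,-1,-1,-1,-1])

```text
time: 44.83
position: [0.4845, -0.2404, 0.1209]
tool_rot: [0.287, -2.014, 1.992]
ft_force: [0.8, -1.5, -1.4]
grip_width: 0.389
```

```bash
python3 - <<'E'
from model import *
st(); plan(insTCP(1,70,-13,-4,41),Rt(DH,-20),3)
s=ctrl.get_image("scene");cv2.imwrite("pics/scene21.png",s)
crop(s,130,120,210,180,10,"a21.png")
E
```

```text
t 44.83 p [ 484.5 -240.4  120.9] F [ 0.8 -1.5 -1.4] g 0.389 q [ 0.28  0.42  0.08  1.57  0.07  1.48 -1.29]
[[-0.937 -0.342 -0.067]
 [ 0.063  0.022 -0.998]
 [ 0.343 -0.939  0.001]]
minz 0.112 mid [ 0.484 -0.24   0.118]
n 3 shift/row [-0.7, 2.9, -0.3] |3.0| turn/row [-0.0001, -0.0005, 0.0004] 0.04deg
```

View pics/a21.png

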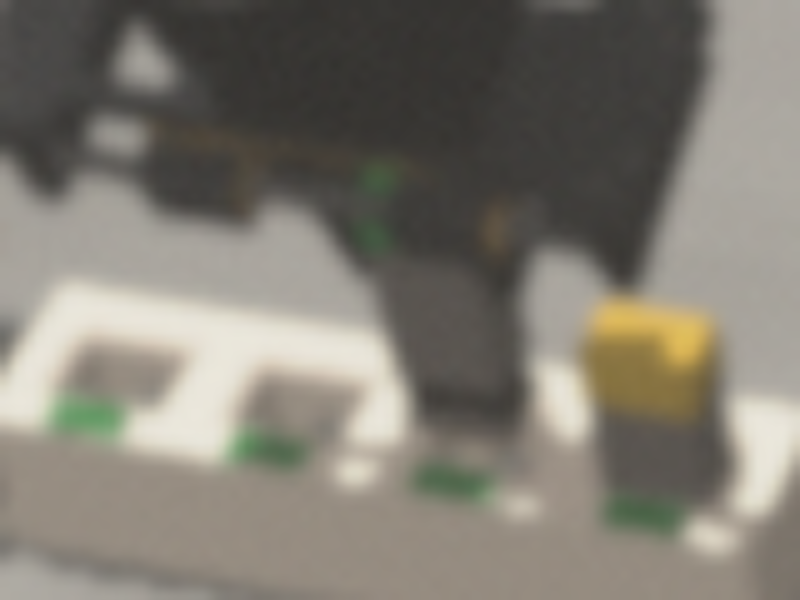

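Aligned. Go on down with pauses for force.

Call:
play_rows(translation=[[-0.7,2.9,-0.2],[-0.7,2.9,-0.2],[-0.7,2.9,-0.2],[-0.7,1.9,0],[-0.7,1.9,0],[-0.7,1.9,0],[-0.7,1.9,0],[0,0,0],[0,0,0],[0,0,0]], turn=[[0,0,0],[0,0,0],[0,0,0],[0,0,0],[0,0,0],[0,0,0],[0,0,0],[0,0,0],[0,0,0],[0,0,0]], fingers=[-1,-1,-1,-1,-1,-1,-1,-1,-1,-1])

```text
time: 45.72
position: [0.4834, -0.2397, 0.1038]
tool_rot: [0.287, -2.014, 1.992]
ft_force: [-0.5, -0.8, -1.7]
grip_width: 0.386
```

Call:
play_rows(translation=[[-0.7,1.9,0],[-0.7,1.9,0],[-0.7,1.9,0],[-0.7,1.9,0],[-0.7,1.9,0],[0,0,0],[0,0,0],[0,0,0],[0,0,0],[0,0,0]], turn=[[0,0,0],[0,0,0],[0,0,0],[0,0,0],[0,0,0],[0,0,0],[0,0,0],[0,0,0],[0,0,0],[0,0,0]], fingers=[-1,-1,-1,-1,-1,-1,-1,-1,-1,-1])

```text
time: 46.55
position: [0.4834, -0.2397, 0.0937]
tool_rot: [0.287, -2.014, 1.992]
ft_force: [-0.8, 0.5, -1.3]
grip_width: 0.384
```

Call:
play_rows(translation=[[-0.7,1.9,0],[-0.7,1.9,0],[-0.7,1.9,0],[-0.7,1.9,0],[-0.7,1.9,0],[0,0,0],[0,0,0],[0,0,0],[0,0,0],[0,0,0]], turn=[[0,0,0],[0,0,0],[0,0,0],[0,0,0],[0,0,0],[0,0,0],[0,0,0],[0,0,0],[0,0,0],[0,0,0]], fingers=[-1,-1,-1,-1,-1,-1,-1,-1,-1,-1])

```text
time: 47.38
position: [0.4839, -0.2397, 0.0832]
tool_rot: [0.286, -2.015, 1.993]
ft_force: [3.9, -2.1, -2.9]
grip_width: 0.38
```

Call:
play_rows(translation=[[-0.7,1.9,0],[-0.7,1.9,0],[-0.7,1.9,0],[-0.7,1.9,0],[-0.7,1.9,0],[-0.7,1.9,0],[0,0,0],[0,0,0],[0,0,0],[0,0,0]], turn=[[0,0,0],[0,0,0],[0,0,0],[0,0,0],[0,0,0],[0,0,0],[0,0,0],[0,0,0],[0,0,0],[0,0,0]], fingers=[-1,-1,-1,-1,-1,-1,-1,-1,-1,-1])

```text
time: 48.22
position: [0.4828, -0.2395, 0.0724]
tool_rot: [0.289, -2.013, 1.99]
ft_force: [2.0, 1.1, 5.9]
grip_width: 0.384
```

Call:
play_rows(translation=[[-0.7,1.9,0],[-0.7,1.9,0],[0,0,0],[0,0,0],[0,0,0],[0,0,0],[0,0,0],[0,0,0],[0,0,0],[0,0,0]], turn=[[0,0,0],[0,0,0],[0,0,0],[0,0,0],[0,0,0],[0,0,0],[0,0,0],[0,0,0],[0,0,0],[0,0,0]], fingers=[-1,-1,-1,-1,-1,-1,-1,-1,-1,-1])

```text
time: 49.05
position: [0.483, -0.2396, 0.0724]
tool_rot: [0.289, -2.013, 1.99]
ft_force: [-1.3, 2.9, 24.8]
grip_width: 0.383
```

Call:
play_rows(translation=[[0.7,-1.9,0],[0.5,-1.4,0],[0,0,0],[0,0,0],[0,0,0],[0,0,0],[3.4,-9.4,0],[3.4,-9.4,0],[3.4,-9.4,0],[3.4,-9.4,0]], turn=[[0,0,0],[0,0,0],[0,0,0],[0,0,0],[0,0,0],[0,0,0],[0,0,0],[0,0,0],[0,0,0],[0,0,0]], fingers=[-1,-1,0.1,0.1,0.1,0.1,0.1,0.1,0.1,0.1])

```text
time: 49.88
position: [0.4839, -0.2399, 0.1123]
tool_rot: [0.286, -2.014, 1.993]
ft_force: [-0.2, 0.6, 0.9]
grip_width: 0.557
```

Call:
play_rows(translation=[[3.9,-10.5,0],[3.9,-10.5,0],[3.9,-10.5,0],[3.9,-10.5,0],[3.9,-10.5,0],[3.9,-10.5,0],[3.9,-10.5,0],[3.9,-10.5,0],[0,0,0],[0,0,0]], turn=[[0,0,0],[0,0,0],[0,0,0],[0,0,0],[0,0,0],[0,0,0],[0,0,0],[0,0,0],[0,0,0],[0,0,0]], fingers=[0.1,0.1,0.1,0.1,0.1,1,1,1,1,1])

```text
time: 50.72
position: [0.4835, -0.2397, 0.201]
tool_rot: [0.286, -2.014, 1.993]
ft_force: [0.3, 0.8, -0.4]
grip_width: 0.844
```

```bash
python3 - <<'E'
from model import *
import pk
st()
s=ctrl.get_image("scene");cv2.imwrite("pics/scene22.png",s);t=ctrl.get_image("top");cv2.imwrite("pics/top22.png",t)
pk.pack(t,"blue")
a=cv2.resize(s[115:185,120:220],None,fx=7,fy=7,interpolation=cv2.INTER_CUBIC)
cv2.imwrite("pics/a22.png",a)
E
```

```text
t 50.72 p [ 483.5 -239.7  201. ] F [ 0.3  0.8 -0.4] g 0.844 q [ 0.28  0.36  0.09  1.49  0.07  1.63 -1.28]
[[-0.937 -0.342 -0.067]
 [ 0.064  0.022 -0.998]
 [ 0.342 -0.94   0.001]]
blue px [188.9 242.3] band [0.4225 0.1635] cen [0.4564 0.1557] L 0.092 w 0.038 head -13.8 deg
blue px [172.7 298.8] band [0.2688 0.2045] cen [0.2724 0.2066] L 0.182 w 0.175 head 89.4 deg
```

View pics/a22.png

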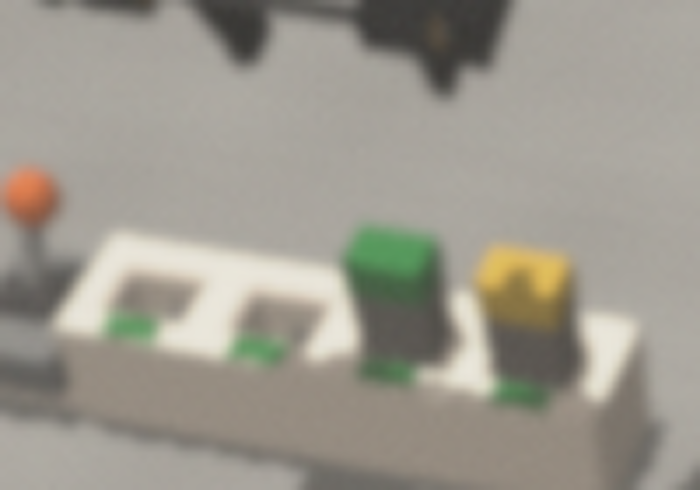

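View pics/top22.png

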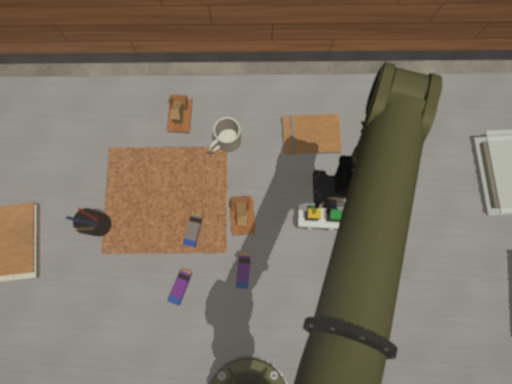

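```bash
python3 - <<'E'
from model import *
plan([.463,.154,.14],Rt(-14.5,0),18)
E
```

```text
minz 0.140 mid [ 0.461 -0.043  0.174]
n 18 shift/row [3.8, 4.0, -21.5] |22.2| turn/row [-0.0018, 0.0102, 0.0195] 1.26deg
```

Call:
play_rows(translation=[[3.8,4,-21.5],[3.8,4,-21.5],[3.8,4,-21.5],[3.8,4,-21.5],[3.8,4,-21.5],[3.8,4,-21.5],[3.8,4,-21.5],[3.8,4,-21.5],[3.8,4,-21.5],[3.8,4,-21.5]], turn=[[-0.0018,0.0102,0.0195],[-0.0018,0.0102,0.0195],[-0.0018,0.0102,0.0195],[-0.0018,0.0102,0.0195],[-0.0018,0.0102,0.0195],[-0.0018,0.0102,0.0195],[-0.0018,0.0102,0.0195],[-0.0018,0.0102,0.0195],[-0.0018,0.0102,0.0195],[-0.0018,0.0102,0.0195]], fingers=[1,1,1,1,1,1,1,1,1,1])

```text
time: 51.65
position: [0.46, -0.02, 0.1695]
tool_rot: [-0.016, -2.062, 2.053]
ft_force: [-0.7, -0.3, -0.3]
grip_width: 1.002
```

Call:
play_rows(translation=[[3.8,4,-21.5],[3.8,4,-21.5],[3.8,4,-21.5],[3.8,4,-21.5],[3.8,4,-21.5],[3.8,4,-21.5],[3.8,4,-21.5],[3.8,4,-21.5],[0,0,0],[0,0,0]], turn=[[-0.0018,0.0102,0.0195],[-0.0018,0.0102,0.0195],[-0.0018,0.0102,0.0195],[-0.0018,0.0102,0.0195],[-0.0018,0.0102,0.0195],[-0.0018,0.0102,0.0195],[-0.0018,0.0102,0.0195],[-0.0018,0.0102,0.0195],[0,0,0],[0,0,0]], fingers=[1,1,1,1,1,1,1,1,1,1])

```text
time: 52.48
position: [0.4625, 0.1548, 0.1391]
tool_rot: [-0.261, -2.086, 2.09]
ft_force: [-0.1, -0.8, -0.5]
grip_width: 1.001
```

Call:
play_rows(translation=[[0,0,0],[0,0,0],[0,0,0],[0,0,0],[0,0,0],[0,0,0],[0,0,0],[0,0,0],[0,0,0],[0,0,0]], turn=[[0,0,0],[0,0,0],[0,0,0],[0,0,0],[0,0,0],[0,0,0],[0,0,0],[0,0,0],[0,0,0],[0,0,0]], fingers=[1,1,1,1,1,1,1,1,1,1])

```text
time: 53.32
position: [0.4637, 0.1539, 0.14]
tool_rot: [-0.267, -2.086, 2.088]
ft_force: [1.3, -0.0, -0.3]
grip_width: 1.002
```

```bash
python3 - <<'E'
from model import *
st(); plan([.463,.154,.04],Rt(-14.5,0),7)
s=ctrl.get_image("scene");cv2.imwrite("pics/scene23.png",s)
crop(s,220,90,380,220,5,"a23.png")
E
```

```text
t 53.32 p [463.7 153.9 140. ] F [ 1.3 -0.  -0.3] g 1.002 q [-0.14  0.05 -0.24  1.94  0.01  1.15 -2.21]
[[-0.968  0.001 -0.25 ]
 [ 0.25  -0.001 -0.968]
 [-0.001 -1.     0.001]]
minz 0.040 mid [0.463 0.154 0.097]
n 7 shift/row [0.1, 14.3, 0.0] |14.3| turn/row [-0.0001, 0.0001, -0.0002] 0.01deg
```

View pics/a23.png

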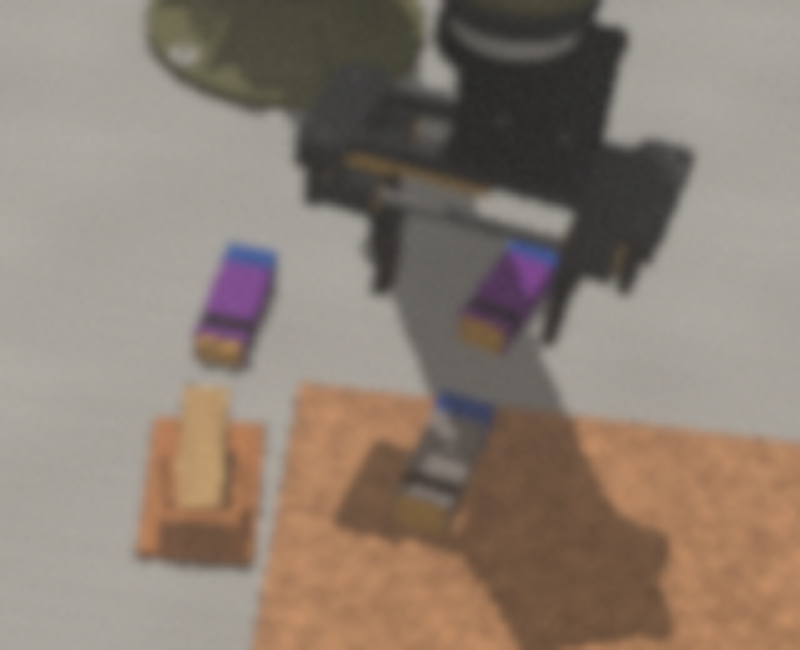

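Call:
play_rows(translation=[[0,16.6,0],[0,16.6,0],[0,16.6,0],[0,16.6,0],[0,16.6,0],[0,16.6,0],[0,16.6,0],[0,16.6,0],[0,0,0],[0,0,0]], turn=[[0,0,0],[0,0,0],[0,0,0],[0,0,0],[0,0,0],[0,0,0],[0,0,0],[0,0,0],[0,0,0],[0,0,0]], fingers=[1,1,1,1,1,1,1,1,1,1])

```text
time: 54.2
position: [0.4631, 0.1535, 0.0067]
tool_rot: [-0.264, -2.085, 2.088]
ft_force: [0.7, -0.1, 0.3]
grip_width: 0.999
```

```bash
python3 - <<'E'
from model import *
s=ctrl.get_image("scene");st();cv2.imwrite("pics/scene24.png",s)
crop(s,220,90,380,220,5,"a24.png")
E
```

```text
t 54.25 p [464.  153.9   7.6] F [-0.4 -0.5  0.2] g 1.002 q [-0.15  0.22 -0.24  2.06  0.07  0.87 -2.26]
[[-0.968  0.001 -0.25 ]
 [ 0.25  -0.001 -0.968]
 [-0.001 -1.     0.001]]
```

View pics/a24.png

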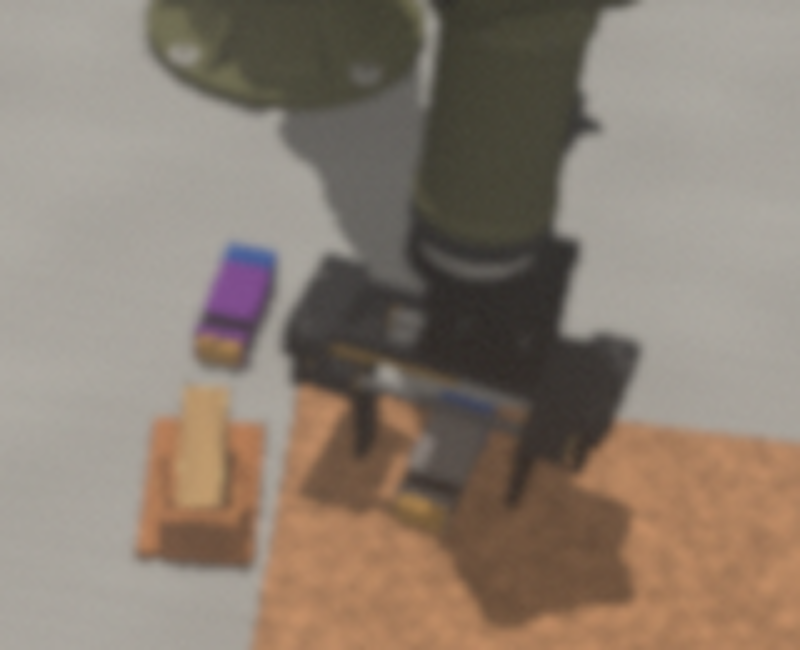

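Call:
play_rows(translation=[[0,0,0],[0,0,0],[0,0,0],[0,0,0],[0,0,0],[0,0,0],[0,0,0],[0,0,0],[0,0,0],[0,0,0]], turn=[[0,0,0],[0,0,0],[0,0,0],[0,0,0],[0,0,0],[0,0,0],[0,0,0],[0,0,0],[0,0,0],[0,0,0]], fingers=[-1,-1,-1,-1,-1,-1,-1,-1,-1,-1], grip_force=40)

```text
time: 55.08
position: [0.4639, 0.1538, 0.0072]
tool_rot: [-0.267, -2.086, 2.088]
ft_force: [-0.3, 1.1, 0.1]
grip_width: 0.39
```

```bash
python3 - <<'E'
from model import *
st(); p,R,_=tool()
A=p+[0,0,.045]; plan(A,R,3); plan([.60,.23,.0525],Rt(15,0),10,A,R)
E
```

```text
t 55.08 p [463.9 153.8   7.2] F [-0.3  1.1  0.1] g 0.390 q [-0.15  0.22 -0.24  2.06  0.07  0.87 -2.26]
[[-0.968  0.001 -0.25 ]
 [ 0.25  -0.001 -0.968]
 [-0.001 -1.     0.001]]
minz 0.007 mid [0.464 0.154 0.022]
n 3 shift/row [-0.0, -15.0, 0.0] |15.0| turn/row [0.0, 0.0, 0.0] 0.00deg
minz 0.052 mid [0.537 0.183 0.052]
n 10 shift/row [-13.6, -0.0, -8.0] |15.8| turn/row [-0.0001, -0.0515, -0.0001] 2.95deg
```

Call:
play_rows(translation=[[0,-15,0],[0,-15,0],[0,-15,0],[-13.6,0,-8],[-13.6,0,-8],[-13.6,0,-8],[-13.6,0,-8],[-13.6,0,-8],[-13.6,0,-8],[-13.6,0,-8]], turn=[[0,0,0],[0,0,0],[0,0,0],[0,-0.0515,0],[0,-0.0515,0],[0,-0.0515,0],[0,-0.0515,0],[0,-0.0515,0],[0,-0.0515,0],[0,-0.0515,0]], fingers=[-1,-1,-1,-1,-1,-1,-1,-1,-1,-1])

```text
time: 55.92
position: [0.5638, 0.1997, 0.0516]
tool_rot: [-0.119, 2.163, -2.167]
ft_force: [-0.1, -0.6, -2.5]
grip_width: 0.391
```

Call:
play_rows(translation=[[-13.6,0,-8],[-13.6,0,-8],[-13.6,0,-8],[0,0,0],[0,0,0],[0,0,0],[0,0,0],[0,0,0],[0,0,0],[0,0,0]], turn=[[0,-0.0515,0],[0,-0.0515,0],[0,-0.0515,0],[0,0,0],[0,0,0],[0,0,0],[0,0,0],[0,0,0],[0,0,0],[0,0,0]], fingers=[-1,-1,-1,-1,-1,-1,-1,-1,-1,-1])

```text
time: 56.75
position: [0.5998, 0.2297, 0.0525]
tool_rot: [-0.273, 2.08, -2.083]
ft_force: [0.1, -0.6, -1.6]
grip_width: 0.389
```

```bash
python3 - <<'E'
from model import *
st(); plan([.60,.23,.0083],Rt(15,0),4)
E
```

```text
t 56.75 p [599.8 229.7  52.5] F [ 0.1 -0.6 -1.6] g 0.389 q [-0.17  0.45 -0.3   1.65  0.15  1.07 -1.82]
[[-0.966  0.001  0.259]
 [-0.259 -0.001 -0.966]
 [-0.001 -1.     0.002]]
minz 0.008 mid [0.6  0.23 0.03]
n 4 shift/row [-0.1, 11.0, -0.1] |11.0| turn/row [-0.0004, -0.0, -0.0002] 0.03deg
```

Call:
play_rows(translation=[[0,11,0],[0,11,0],[0,11,0],[0,11,0],[0,0,0],[0,0,0],[0,0,0],[0,0,0],[0,0,0],[0,0,0]], turn=[[0,0,0],[0,0,0],[0,0,0],[0,0,0],[0,0,0],[0,0,0],[0,0,0],[0,0,0],[0,0,0],[0,0,0]], fingers=[-1,-1,-1,-1,-1,-1,1,1,1,1])

```text
time: 57.58
position: [0.6002, 0.2301, 0.0085]
tool_rot: [-0.273, 2.08, -2.082]
ft_force: [-0.5, -0.4, 0.5]
grip_width: 0.606
```

```bash
python3 - <<'E'
from model import *
st()
u=np.array([np.cos(np.radians(15)),np.sin(np.radians(15)),0])
B=np.array([.60,.23,0])-.017*u
plan(B+[0,0,.03],Rt(15,22),5)
plan(B+[0,0,.008],Rt(15,22),3,B+[0,0,.03],Rt(15,22))
E
```

```text
t 57.58 p [600.2 230.1   8.5] F [-0.5 -0.4  0.5] g 0.606 q [-0.18  0.5  -0.29  1.67  0.17  0.99 -1.83]
[[-0.966  0.002  0.259]
 [-0.259 -0.001 -0.966]
 [-0.001 -1.     0.001]]
minz 0.008 mid [0.594 0.229 0.018]
n 5 shift/row [2.8, -4.8, 0.0] |5.5| turn/row [-0.0002, 0.0001, 0.0765] 4.38deg
minz 0.008 mid [0.584 0.226 0.023]
n 3 shift/row [2.7, 6.8, 0.0] |7.3| turn/row [0.0, 0.0, 0.0] 0.00deg
```

Call:
play_rows(translation=[[2.8,-4.8,0],[2.8,-4.8,0],[2.8,-4.8,0],[2.8,-4.8,0],[2.8,-4.8,0],[0,0,0],[0,0,0],[0,0,0],[0,0,0],[0,0,0]], turn=[[0,0,0.0768],[0,0,0.0768],[0,0,0.0768],[0,0,0.0768],[0,0,0.0768],[0,0,0],[0,0,0],[0,0,0],[0,0,0],[0,0,0]], fingers=[1,1,1,1,1,1,1,1,1,1])

```text
time: 58.42
position: [0.5848, 0.2261, 0.0303]
tool_rot: [0.121, 1.946, -1.85]
ft_force: [0.3, -0.3, -0.2]
grip_width: 0.998
```

```bash
python3 - <<'E'
from model import *
st()
u=np.array([np.cos(np.radians(15)),np.sin(np.radians(15)),0])
B=np.array([.60,.23,0])-.017*u
plan(B+[0,0,.008],Rt(15,22),3)
s=ctrl.get_image("scene");cv2.imwrite("pics/scene25.png",s)
x0,y0,f=270,130,6
a=s[y0:y0+100,x0:x0+110]; a=cv2.resize(a,None,fx=f,fy=f,interpolation=cv2.INTER_CUBIC)
F=(np.array([.60,.23,.012])-.005*u,np.c_[u,np.cross([0,0,1],u),[0,0,1]])
drawpack(a,"scene",F,f,(x0*f,y0*f)); cv2.imwrite("pics/a25.png",a)
E
```

```text
t 58.42 p [584.8 226.1  30.3] F [ 0.3 -0.3 -0.2] g 0.998 q [-0.21  0.23 -0.27  2.06  0.28  0.5  -1.99]
[[-0.895  0.363  0.259]
 [-0.24   0.097 -0.966]
 [-0.376 -0.927  0.001]]
minz 0.008 mid [0.584 0.226 0.023]
n 3 shift/row [3.2, 6.7, 0.0] |7.5| turn/row [-0.0002, 0.0, -0.0005] 0.03deg
```

View pics/a25.png

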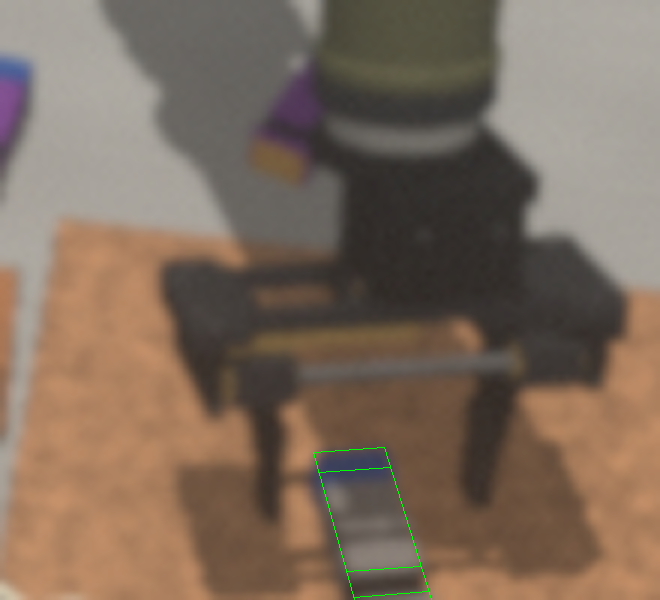

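Call:
play_rows(translation=[[3.2,6.7,0],[3.2,6.7,0],[3.2,6.7,0],[0,0,0],[0,0,0],[0,0,0],[0,0,0],[0,0,0],[0,0,0],[0,0,0]], turn=[[0,0,0],[0,0,0],[0,0,0],[0,0,0],[0,0,0],[0,0,0],[0,0,0],[0,0,0],[0,0,0],[0,0,0]], fingers=[1,1,1,1,-1,-1,-1,-1,-1,-1], grip_force=40)

```text
time: 59.3
position: [0.582, 0.2252, 0.0078]
tool_rot: [0.12, 1.945, -1.85]
ft_force: [-0.4, -0.2, -0.5]
grip_width: 0.631
```

Call:
play_rows(translation=[[0,0,0],[0,0,0],[0,0,0],[0,0,0],[0,0,0],[0,0,0],[0,0,0],[0,0,0],[0,0,0],[0,0,0]], turn=[[0,0,0],[0,0,0],[0,0,0],[0,0,0],[0,0,0],[0,0,0],[0,0,0],[0,0,0],[0,0,0],[0,0,0]], fingers=[-1,-1,-1,-1,-1,-1,-1,-1,-1,-1])

```text
time: 60.13
position: [0.5819, 0.2251, 0.0076]
tool_rot: [0.119, 1.945, -1.851]
ft_force: [-1.5, -0.6, 1.7]
grip_width: 0.386
```

```bash
python3 - <<'E'
from model import *
st(); p,R,_=tool()
A=p+[0,0,.115]; plan(A,R,6)
H=seatpose(-12,-3.8,70,-8)
plan(H,Rt(HD,-23),14,A,R)
E
```

```text
t 60.13 p [581.9 225.1   7.6] F [-1.5 -0.6  1.7] g 0.386 q [-0.22  0.26 -0.25  2.08  0.32  0.45 -2.02]
[[-0.895  0.363  0.259]
 [-0.241  0.096 -0.966]
 [-0.375 -0.927  0.001]]
minz 0.008 mid [0.582 0.225 0.065]
n 6 shift/row [-7.2, -17.8, 0.0] |19.2| turn/row [0.0, 0.0, 0.0] 0.00deg
minz 0.120 mid [0.566 0.12  0.121]
n 14 shift/row [5.5, -1.1, 14.1] |15.2| turn/row [-0.0002, 0.0136, -0.056] 3.30deg
```

Call:
play_rows(translation=[[-7.2,-17.8,0],[-7.2,-17.8,0],[-7.2,-17.8,0],[-7.2,-17.8,0],[-7.2,-17.8,0],[-7.2,-17.8,0],[5.5,-1.1,14.1],[5.5,-1.1,14.1],[5.5,-1.1,14.1],[5.5,-1.1,14.1]], turn=[[0,0,0],[0,0,0],[0,0,0],[0,0,0],[0,0,0],[0,0,0],[-0.0002,0.0136,-0.056],[-0.0002,0.0136,-0.056],[-0.0002,0.0136,-0.056],[-0.0002,0.0136,-0.056]], fingers=[-1,-1,-1,-1,-1,-1,-1,-1,-1,-1])

```text
time: 60.97
position: [0.573, 0.1645, 0.1199]
tool_rot: [-0.055, 2.071, -2.008]
ft_force: [-0.6, 0.5, -0.5]
grip_width: 0.382
```

Call:
play_rows(translation=[[5.5,-1.1,14.1],[5.5,-1.1,14.1],[5.5,-1.1,14.1],[5.5,-1.1,14.1],[5.5,-1.1,14.1],[5.5,-1.1,14.1],[5.5,-1.1,14.1],[5.5,-1.1,14.1],[5.5,-1.1,14.1],[5.5,-1.1,14.1]], turn=[[-0.0002,0.0136,-0.056],[-0.0002,0.0136,-0.056],[-0.0002,0.0136,-0.056],[-0.0002,0.0136,-0.056],[-0.0002,0.0136,-0.056],[-0.0002,0.0136,-0.056],[-0.0002,0.0136,-0.056],[-0.0002,0.0136,-0.056],[-0.0002,0.0136,-0.056],[-0.0002,0.0136,-0.056]], fingers=[-1,-1,-1,-1,-1,-1,-1,-1,-1,-1])

```text
time: 61.8
position: [0.5422, 0.0171, 0.1335]
tool_rot: [0.493, -2.012, 2.044]
ft_force: [-0.7, -0.3, -1.7]
grip_width: 0.389
```

Call:
play_rows(translation=[[0,0,0],[0,0,0],[0,0,0],[0,0,0],[0,0,0],[0,0,0],[0,0,0],[0,0,0],[0,0,0],[0,0,0]], turn=[[0,0,0],[0,0,0],[0,0,0],[0,0,0],[0,0,0],[0,0,0],[0,0,0],[0,0,0],[0,0,0],[0,0,0]], fingers=[-1,-1,-1,-1,-1,-1,-1,-1,-1,-1])

```text
time: 62.63
position: [0.5423, 0.0177, 0.1341]
tool_rot: [0.491, -2.014, 2.046]
ft_force: [0.9, 0.2, -2.2]
grip_width: 0.386
```

```bash
python3 - <<'E'
from model import *
st()
s=ctrl.get_image("scene");cv2.imwrite("pics/scene27.png",s)
a=draw(s,"scene",8)[1200:1750,1850:2550].copy()
drawpack(a,"scene",packpose(22,-12,-4),8,(1850,1200)); cv2.imwrite("pics/a27.png",a)
plan(seatpose(-12,-3.8,6,-6),Rt(HD,-23),7)
E
```

```text
t 62.63 p [542.3  17.7 134.1] F [ 0.9  0.2 -2.2] g 0.386 q [ 0.03  0.47 -0.14  1.49  0.05  1.59 -1.62]
[[-0.918 -0.389  0.077]
 [-0.07  -0.03  -0.997]
 [ 0.39  -0.921  0.   ]]
minz 0.087 mid [0.524 0.016 0.114]
n 7 shift/row [3.1, 8.6, 0.0] |9.2| turn/row [-0.0, 0.0, -0.0] 0.00deg
```

View pics/a27.png

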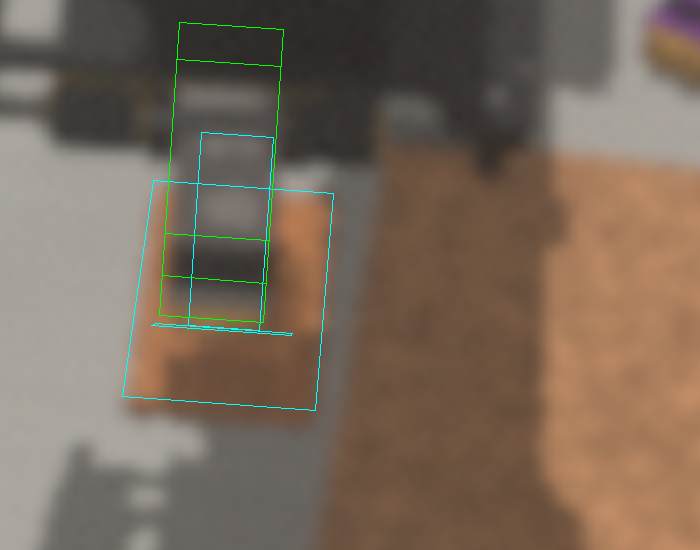

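Call:
play_rows(translation=[[3.1,8.6,0],[3.1,8.6,0],[3.1,8.6,0],[3.1,8.6,0],[3.1,8.6,0],[3.1,8.6,0],[3.1,8.6,0],[0,0,0],[0.6,1.4,0],[0.6,1.4,0]], turn=[[0,0,0],[0,0,0],[0,0,0],[0,0,0],[0,0,0],[0,0,0],[0,0,0],[0,0,0],[0,0,0],[0,0,0]], fingers=[-1,-1,-1,-1,-1,-1,-1,-1,-1,-1])

```text
time: 63.52
position: [0.4971, 0.0143, 0.0851]
tool_rot: [0.49, -2.015, 2.046]
ft_force: [0.9, 0.8, -1.0]
grip_width: 0.389
```

Call:
play_rows(translation=[[0.6,1.4,0],[0,0,0],[-0.9,0.4,0],[-0.9,0.4,0],[-0.9,0.4,0],[0,0,0],[0,0,0],[0,0,0],[0,0,0],[0,0,0]], turn=[[0,0,0],[0,0,0],[0,0,0],[0,0,0],[0,0,0],[0,0,0],[0,0,0],[0,0,0],[0,0,0],[0,0,0]], fingers=[-1,-1,-1,-1,-1,-1,-1,-1,-1,-1])

```text
time: 64.35
position: [0.4977, 0.0143, 0.0817]
tool_rot: [0.491, -2.014, 2.046]
ft_force: [-1.1, -0.1, -1.9]
grip_width: 0.383
```

Call:
play_rows(translation=[[-0.9,0.4,0],[-0.9,0.4,0],[0,0,0],[0,0,0],[0,0,0],[0,0,0],[0,0,0],[0,0,0],[0,0,0],[0,0,0]], turn=[[0,0,0],[0,0,0],[0,0,0],[0,0,0],[0,0,0],[0,0,0],[0,0,0],[0,0,0],[0,0,0],[0,0,0]], fingers=[-1,-1,-1,-1,-1,-1,-1,-1,-1,-1])

```text
time: 65.18
position: [0.4986, 0.0143, 0.0805]
tool_rot: [0.492, -2.013, 2.045]
ft_force: [-4.5, -1.3, 4.9]
grip_width: 0.39
```

Stop contact. Release.

Call:
play_rows(translation=[[0,0,0],[0,0,0],[0,0,0],[0,0,0],[0,0,0],[0,0,0],[0,0,0],[0,0,0],[0,0,0],[0,0,0]], turn=[[0,0,0],[0,0,0],[0,0,0],[0,0,0],[0,0,0],[0,0,0],[0,0,0],[0,0,0],[0,0,0],[0,0,0]], fingers=[0.3,0.3,0.3,0.3,0.3,0.3,0.3,0.3,0.3,0.3])

```text
time: 66.02
position: [0.499, 0.0143, 0.0802]
tool_rot: [0.491, -2.014, 2.046]
ft_force: [-0.2, -0.7, -0.1]
grip_width: 0.649
```

```bash
python3 - <<'E'
from model import *
st(); plan(seatpose(-13,-4,0,0),Rt(HD,25),10)
s=ctrl.get_image("scene");cv2.imwrite("pics/scene28.png",s)
crop(s,190,110,330,220,5,"a28.png")
E
```

```text
t 66.02 p [499.   14.3  80.2] F [-0.2 -0.7 -0.1] g 0.649 q [ 0.04  0.44 -0.15  1.65  0.05  1.46 -1.62]
[[-0.918 -0.389  0.077]
 [-0.07  -0.03  -0.997]
 [ 0.391 -0.921  0.   ]]
minz 0.079 mid [0.498 0.014 0.08 ]
n 10 shift/row [0.1, 0.2, 0.0] |0.2| turn/row [-0.0, 0.0, 0.0838] 4.80deg
```

View pics/a28.png

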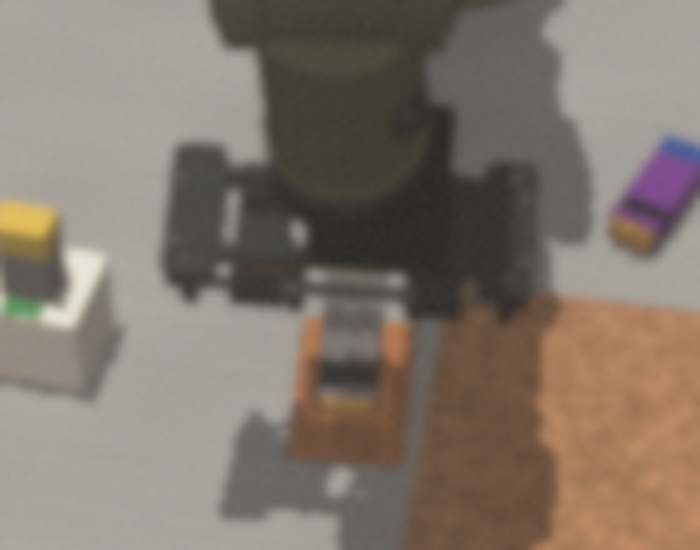

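Call:
play_rows(translation=[[0.1,0.2,0],[0.1,0.2,0],[0.1,0.2,0],[0.1,0.2,0],[0.1,0.2,0],[0.1,0.2,0],[0.1,0.2,0],[0.1,0.2,0],[0.1,0.2,0],[0.1,0.2,0]], turn=[[0,0,0.0838],[0,0,0.0838],[0,0,0.0838],[0,0,0.0838],[0,0,0.0838],[0,0,0.0838],[0,0,0.0838],[0,0,0.0838],[0,0,0.0838],[0,0,0.0838]], fingers=[0.3,0.3,0.3,0.3,0.3,0.3,0.3,0.3,0.3,0.3])

```text
time: 66.9
position: [0.4981, 0.0142, 0.0791]
tool_rot: [0.363, 1.963, -1.931]
ft_force: [0.5, 0.8, -0.3]
grip_width: 0.652
```

Call:
play_rows(translation=[[0,0,0],[0,0,0],[0,0,0],[0,0,0],[0,0,0],[0,0,0],[0,0,0],[0,0,0],[0,0,0],[0,0,0]], turn=[[0,0,0],[0,0,0],[0,0,0],[0,0,0],[0,0,0],[0,0,0],[0,0,0],[0,0,0],[0,0,0],[0,0,0]], fingers=[0.3,0.3,0.3,0.3,0.3,0.3,0.3,0.3,0.3,0.3])

```text
time: 67.73
position: [0.498, 0.0143, 0.0783]
tool_rot: [0.358, 1.966, -1.933]
ft_force: [0.3, 0.8, -0.2]
grip_width: 0.651
```

```bash
python3 - <<'E'
from model import *
st(); plan(seatpose(-13,-4,0,0),Rt(HD,25),2)
s=ctrl.get_image("scene");cv2.imwrite("pics/scene29.png",s)
crop(s,190,110,330,220,5,"a29.png")
E
```

```text
t 67.73 p [498.   14.3  78.3] F [ 0.3  0.8 -0.2] g 0.651 q [ 0.09 -0.16 -0.16  2.35 -0.05  0.51 -1.53]
[[-0.904  0.421  0.077]
 [-0.069  0.032 -0.997]
 [-0.423 -0.906  0.   ]]
minz 0.078 mid [0.498 0.014 0.079]
n 2 shift/row [-0.2, -0.2, 0.1] |0.3| turn/row [-0.0, 0.0001, -0.0001] 0.01deg
```

View pics/a29.png

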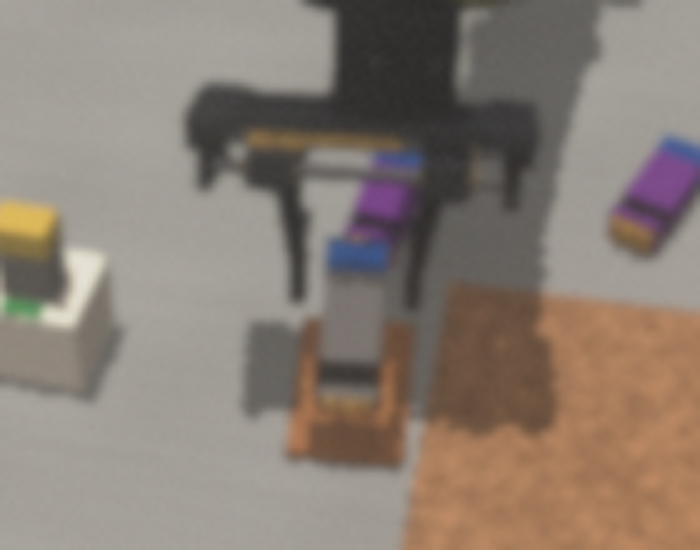

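Call:
play_rows(translation=[[0,0,0],[0,0,0],[0,0,0],[0,0,0],[0,0,0],[0,0,0],[0,0,0],[0,0,0],[0,0,0],[0,0,0]], turn=[[0,0,0],[0,0,0],[0,0,0],[0,0,0],[0,0,0],[0,0,0],[0,0,0],[0,0,0],[0,0,0],[0,0,0]], fingers=[-1,-1,-1,-1,-1,-1,-1,-1,-1,-1], grip_force=60)

```text
time: 68.62
position: [0.498, 0.0143, 0.0784]
tool_rot: [0.358, 1.966, -1.933]
ft_force: [-0.7, -0.6, 0.9]
grip_width: 0.386
```

```bash
python3 - <<'E'
from model import *
st(); p,R,_=tool()
A=p+[0,0,.132]; plan(A,R,7)
T=insTCP(2,70,-13,-4,125); print(T)
plan(T,Rt(DH,-20),21,A,R)
E
```

```text
t 68.62 p [498.   14.3  78.4] F [-0.7 -0.6  0.9] g 0.386 q [ 0.09 -0.16 -0.16  2.35 -0.05  0.51 -1.53]
[[-0.904  0.422  0.077]
 [-0.069  0.032 -0.997]
 [-0.423 -0.906  0.   ]]
minz 0.078 mid [0.498 0.014 0.135]
n 7 shift/row [-8.0, -17.1, 0.0] |18.9| turn/row [0.0, 0.0, 0.0] 0.00deg
[ 0.47973015 -0.29927088  0.196     ]
minz 0.196 mid [ 0.496 -0.135  0.202]
n 21 shift/row [1.1, 0.5, 14.9] |15.0| turn/row [0.0003, 0.007, -0.0374] 2.18deg
```

Call:
play_rows(translation=[[-8,-17.1,0],[-8,-17.1,0],[-8,-17.1,0],[-8,-17.1,0],[-8,-17.1,0],[-8,-17.1,0],[-8,-17.1,0],[0,0,0],[0,0,0],[1.1,0.5,14.9]], turn=[[0,0,0],[0,0,0],[0,0,0],[0,0,0],[0,0,0],[0,0,0],[0,0,0],[0,0,0],[0,0,0],[0.0003,0.007,-0.0374]], fingers=[-1,-1,-1,-1,-1,-1,-1,-1,-1,-1])

```text
time: 69.45
position: [0.5022, 0.0018, 0.2051]
tool_rot: [0.318, 1.995, -1.96]
ft_force: [0.2, 0.3, -2.1]
grip_width: 0.383
```

Call:
play_rows(translation=[[1.1,0.5,14.9],[1.1,0.5,14.9],[1.1,0.5,14.9],[1.1,0.5,14.9],[1.1,0.5,14.9],[1.1,0.5,14.9],[1.1,0.5,14.9],[1.1,0.5,14.9],[1.1,0.5,14.9],[1.1,0.5,14.9]], turn=[[0.0003,0.007,-0.0374],[0.0003,0.007,-0.0374],[0.0003,0.007,-0.0374],[0.0003,0.007,-0.0374],[0.0003,0.007,-0.0374],[0.0003,0.007,-0.0374],[0.0003,0.007,-0.0374],[0.0003,0.007,-0.0374],[0.0003,0.007,-0.0374],[0.0003,0.007,-0.0374]], fingers=[-1,-1,-1,-1,-1,-1,-1,-1,-1,-1])

```text
time: 70.28
position: [0.4997, -0.15, 0.1965]
tool_rot: [0.015, 2.23, -2.197]
ft_force: [-0.2, 0.3, -1.8]
grip_width: 0.385
```

```bash
python3 - <<'E'
from model import *
st(); plan(insTCP(2,70,-13,-4,125),Rt(DH,-20),10)
s=ctrl.get_image("scene");cv2.imwrite("pics/scene30.png",s)
crop(s,100,60,260,190,5,"a30.png")
E
```

```text
t 70.28 p [ 499.7 -150.   196.5] F [-0.2  0.3 -1.8] g 0.385 q [ 0.22  0.06  0.03  1.81 -0.02  1.26 -1.31]
[[-1.     0.015  0.001]
 [-0.001  0.015 -1.   ]
 [-0.015 -1.    -0.015]]
minz 0.195 mid [ 0.491 -0.225  0.195]
n 10 shift/row [1.6, 0.1, 15.0] |15.1| turn/row [0.0004, 0.0069, -0.0363] 2.12deg
```

View pics/a30.png

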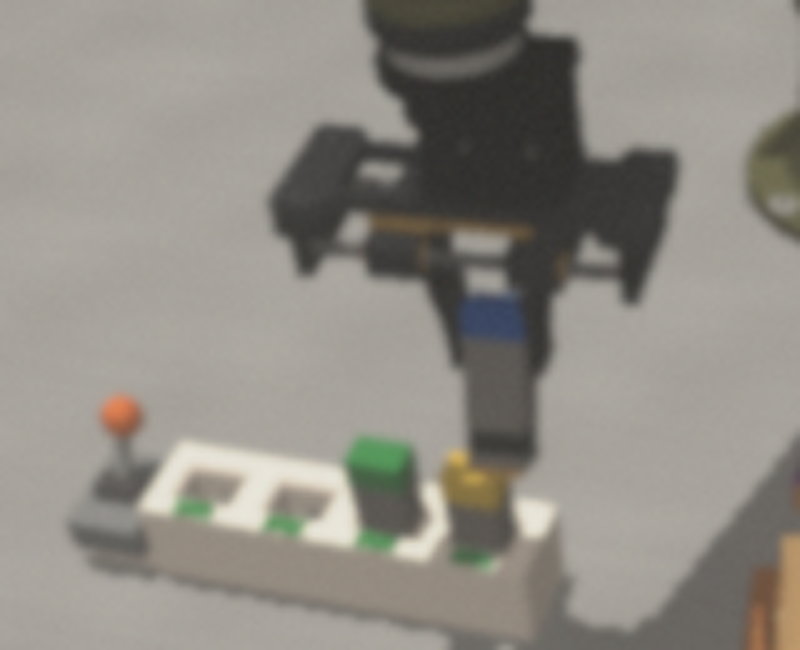

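Call:
play_rows(translation=[[1.5,0.2,15],[1.5,0.2,15],[1.5,0.2,15],[1.5,0.2,15],[1.5,0.2,15],[1.5,0.2,15],[1.5,0.2,15],[1.5,0.2,15],[1.5,0.2,15],[1.5,0.2,15]], turn=[[0.0003,0.007,-0.0366],[0.0003,0.007,-0.0366],[0.0003,0.007,-0.0366],[0.0003,0.007,-0.0366],[0.0003,0.007,-0.0366],[0.0003,0.007,-0.0366],[0.0003,0.007,-0.0366],[0.0003,0.007,-0.0366],[0.0003,0.007,-0.0366],[0.0003,0.007,-0.0366]], fingers=[-1,-1,-1,-1,-1,-1,-1,-1,-1,-1])

```text
time: 71.17
position: [0.4809, -0.2989, 0.1956]
tool_rot: [0.288, -2.017, 1.991]
ft_force: [-0.9, 0.5, -0.8]
grip_width: 0.386
```

Call:
play_rows(translation=[[0,0,0],[0,0,0],[0,0,0],[0,0,0],[0,0,0],[0,0,0],[0,0,0],[0,0,0],[0,0,0],[0,0,0]], turn=[[0,0,0],[0,0,0],[0,0,0],[0,0,0],[0,0,0],[0,0,0],[0,0,0],[0,0,0],[0,0,0],[0,0,0]], fingers=[-1,-1,-1,-1,-1,-1,-1,-1,-1,-1])

```text
time: 72.0
position: [0.4816, -0.2991, 0.1975]
tool_rot: [0.284, -2.017, 1.994]
ft_force: [-0.2, -0.7, -2.3]
grip_width: 0.385
```

```bash
python3 - <<'E'
from model import *
st(); plan(insTCP(2,70,-13,-4,50),Rt(DH,-20),8)
E
```

```text
t 72.00 p [ 481.6 -299.1  197.5] F [-0.2 -0.7 -2.3] g 0.385 q [ 0.33  0.41  0.14  1.44  0.08  1.62 -1.18]
[[-0.938 -0.339 -0.067]
 [ 0.063  0.022 -0.998]
 [ 0.34  -0.941  0.   ]]
minz 0.121 mid [ 0.481 -0.299  0.159]
n 8 shift/row [-3.0, 9.1, 0.0] |9.6| turn/row [0.0, -0.0001, -0.0003] 0.02deg
```

```bash
python3 - <<'E'
from model import *
for n in("scene","top"):
    im=cv2.imread(f"pics/{n}0.png");h=cv2.cvtColor(im,cv2.COLOR_BGR2HSV)
    m=cv2.inRange(h,(3,150,120),(14,255,255)); k,l,s,c=cv2.connectedComponentsWithStats(m)
    sel=[(c[i],s[i,4]) for i in range(1,k) if s[i,4]>15]; print(n,sel)
E
```

```text
scene [(array([123.38095238, 142.04761905]), np.int32(21))]
top [(array([387.10204082, 133.02040816]), np.int32(49)), (array([390.11261261, 158.48198198]), np.int32(222)), (array([403.23529412, 227.56862745]), np.int32(51))]
```

Call:
play_rows(translation=[[-3,9.1,0],[-3,9.1,0],[-3,9.1,0],[-3,9.1,0],[-3,9.1,0],[-3,9.1,0],[-3,9.1,0],[-3,9.1,0],[0,0,0],[0,0,0]], turn=[[0,0,0],[0,0,0],[0,0,0],[0,0,0],[0,0,0],[0,0,0],[0,0,0],[0,0,0],[0,0,0],[0,0,0]], fingers=[-1,-1,-1,-1,-1,-1,-1,-1,-1,-1])

```text
time: 72.83
position: [0.479, -0.2988, 0.1202]
tool_rot: [0.286, -2.017, 1.993]
ft_force: [0.6, 0.4, -2.5]
grip_width: 0.387
```

```bash
python3 - <<'E'
from model import *
st(); plan(insTCP(2,70,-13,-4,41),Rt(DH,-20),3)
s=ctrl.get_image("scene");cv2.imwrite("pics/scene31.png",s)
crop(s,110,110,220,190,7,"a31.png")
E
```

```text
t 72.83 p [ 479.  -298.8  120.2] F [ 0.6  0.4 -2.5] g 0.387 q [ 0.33  0.46  0.14  1.52  0.07  1.49 -1.19]
[[-0.938 -0.34  -0.067]
 [ 0.062  0.023 -0.998]
 [ 0.341 -0.94  -0.   ]]
minz 0.112 mid [ 0.479 -0.299  0.117]
n 3 shift/row [-1.2, 2.5, 0.1] |2.7| turn/row [0.0002, -0.0002, -0.0003] 0.02deg
```

View pics/a31.png

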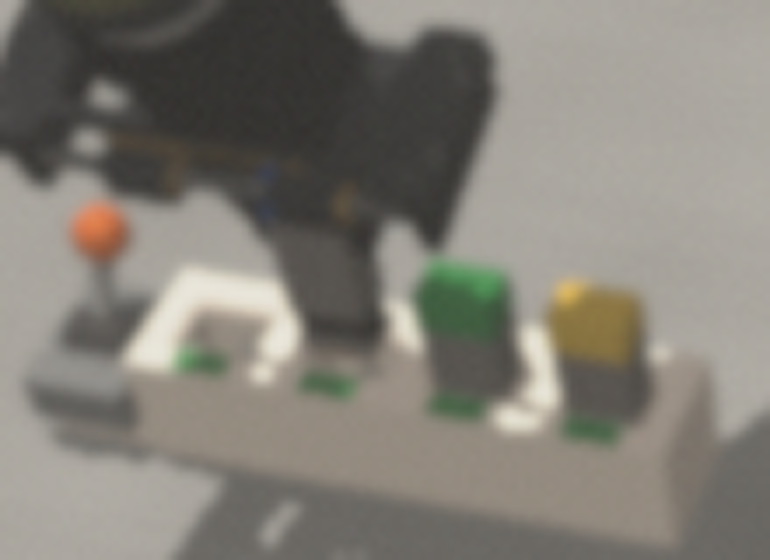

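```bash
python3 - <<'E'
from model import *
P,e=tri((123.4,142.0),(403.2,227.6)); print("tip",P,e)
d=DOCK[1].T@(P-DOCK[0]); print("dock frame",d)
p,R,_=tool(); 
# body box lower corners in world at home
H=insTCP(2,70,-13,-4,0); M=Rt(DH,-20)
for x in(-37.5,37.5):
    print(H+M.apply(np.array([x,-70,95])/1000), end=' ')
    print(DOCK[1].T@(H+M.apply(np.array([x,-70,95])/1000)-DOCK[0]))
E
```

```text
tip [ 0.45296972 -0.42395535  0.07992055] 0.0006839680300363994
dock frame [-0.02247896 -0.15617791  0.07992055]
[ 0.53251573 -0.39796708  0.12395273] [ 0.05517988 -0.125       0.12395273]
[ 0.46219223 -0.39331898  0.14960424] [-0.01529706 -0.125       0.14960424]
```

Call:
play_rows(translation=[[-1.1,2.5,0],[-1.1,2.5,0],[-1.1,2.5,0],[-0.7,1.9,0],[-0.7,1.9,0],[-0.7,1.9,0],[-0.7,1.9,0],[0,0,0],[0,0,0],[0,0,0]], turn=[[0,0,0],[0,0,0],[0,0,0],[0,0,0],[0,0,0],[0,0,0],[0,0,0],[0,0,0],[0,0,0],[0,0,0]], fingers=[-1,-1,-1,-1,-1,-1,-1,-1,-1,-1])

```text
time: 73.72
position: [0.4802, -0.2993, 0.1109]
tool_rot: [0.283, -2.016, 1.995]
ft_force: [-5.4, 4.1, 26.2]
grip_width: 0.385
```

Call:
play_rows(translation=[[-0.7,1.9,0],[-0.7,1.9,0],[-0.7,1.9,0],[-0.7,1.9,0],[-0.7,1.9,0],[0,0,0],[0,0,0],[0,0,0],[0,0,0],[0,0,0]], turn=[[0,0,0],[0,0,0],[0,0,0],[0,0,0],[0,0,0],[0,0,0],[0,0,0],[0,0,0],[0,0,0],[0,0,0]], fingers=[-1,-1,-1,-1,-1,-1,-1,-1,-1,-1])

```text
time: 74.55
position: [0.4798, -0.2989, 0.0941]
tool_rot: [0.285, -2.017, 1.993]
ft_force: [-0.5, 0.2, -3.1]
grip_width: 0.383
```

Call:
play_rows(translation=[[-0.7,1.9,0],[-0.7,1.9,0],[-0.7,1.9,0],[-0.7,1.9,0],[-0.7,1.9,0],[0,0,0],[0,0,0],[0,0,0],[0,0,0],[0,0,0]], turn=[[0,0,0],[0,0,0],[0,0,0],[0,0,0],[0,0,0],[0,0,0],[0,0,0],[0,0,0],[0,0,0],[0,0,0]], fingers=[-1,-1,-1,-1,-1,-1,-1,-1,-1,-1])

```text
time: 75.38
position: [0.4798, -0.2995, 0.0844]
tool_rot: [0.284, -2.016, 1.994]
ft_force: [-3.6, -1.0, 1.2]
grip_width: 0.385
```

Call:
play_rows(translation=[[-0.7,1.9,0],[-0.7,1.9,0],[-0.7,1.9,0],[-0.7,1.9,0],[-0.7,1.9,0],[-0.7,1.9,0],[0,0,0],[0,0,0],[0,0,0],[0,0,0]], turn=[[0,0,0],[0,0,0],[0,0,0],[0,0,0],[0,0,0],[0,0,0],[0,0,0],[0,0,0],[0,0,0],[0,0,0]], fingers=[-1,-1,-1,-1,-1,-1,-1,-1,-1,-1])

```text
time: 76.22
position: [0.4801, -0.2987, 0.0719]
tool_rot: [0.285, -2.017, 1.993]
ft_force: [-5.3, 0.8, 1.1]
grip_width: 0.387
```

Call:
play_rows(translation=[[-0.7,1.9,0],[-0.7,1.9,0],[0,0,0],[0,0,0],[0,0,0],[0,0,0],[0,0,0],[0,0,0],[0,0,0],[0,0,0]], turn=[[0,0,0],[0,0,0],[0,0,0],[0,0,0],[0,0,0],[0,0,0],[0,0,0],[0,0,0],[0,0,0],[0,0,0]], fingers=[-1,-1,-1,-1,-1,-1,-1,-1,-1,-1])

```text
time: 77.05
position: [0.4802, -0.2988, 0.0718]
tool_rot: [0.285, -2.017, 1.993]
ft_force: [-6.7, 2.8, 19.5]
grip_width: 0.386
```

```bash
python3 - <<'E'
from model import *
st()
s=ctrl.get_image("scene");cv2.imwrite("pics/scene32.png",s)
crop(s,110,110,220,190,7,"a32.png")
E
```

```text
t 77.05 p [ 480.2 -298.8   71.8] F [-6.7  2.8 19.5] g 0.386 q [ 0.33  0.5   0.13  1.56  0.07  1.4  -1.2 ]
[[-0.938 -0.34  -0.067]
 [ 0.063  0.023 -0.998]
 [ 0.34  -0.94  -0.   ]]
```

View pics/a32.png

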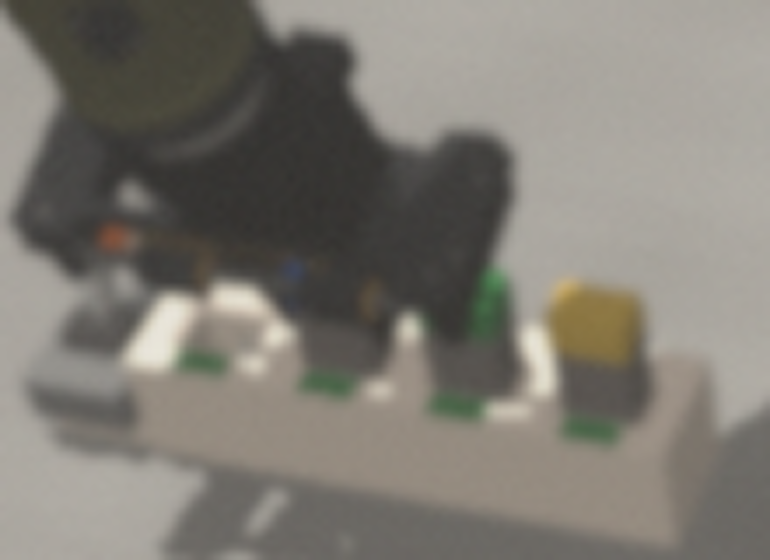

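Call:
play_rows(translation=[[-0.4,1.0,0],[0,0,0],[0,0,0],[0.7,-1.9,0],[0.7,-1.9,0],[0,0,0],[0,0,0],[0,0,0],[0,0,0],[0,0,0]], turn=[[0,0,0],[0,0,0],[0,0,0],[0,0,0],[0,0,0],[0,0,0],[0,0,0],[0,0,0],[0,0,0],[0,0,0]], fingers=[-1,-1,-1,-1,-1,0.1,0.1,0.1,0.1,0.1])

```text
time: 77.93
position: [0.481, -0.299, 0.071]
tool_rot: [0.284, -2.018, 1.995]
ft_force: [-0.7, -0.1, 0.2]
grip_width: 0.544
```

Call:
play_rows(translation=[[3.9,-10.5,0],[3.9,-10.5,0],[3.9,-10.5,0],[3.9,-10.5,0],[3.9,-10.5,0],[3.9,-10.5,0],[3.9,-10.5,0],[3.9,-10.5,0],[3.9,-10.5,0],[3.9,-10.5,0]], turn=[[0,0,0],[0,0,0],[0,0,0],[0,0,0],[0,0,0],[0,0,0],[0,0,0],[0,0,0],[0,0,0],[0,0,0]], fingers=[0.1,0.1,0.1,0.1,0.1,0.1,0.1,0.1,0.1,0.1])

```text
time: 78.77
position: [0.4792, -0.2989, 0.1842]
tool_rot: [0.284, -2.017, 1.994]
ft_force: [0.5, -0.4, -0.1]
grip_width: 0.551
```

```bash
python3 - <<'E'
from model import *
st()
s=ctrl.get_image("scene");cv2.imwrite("pics/scene33.png",s)
t=ctrl.get_image("top");cv2.imwrite("pics/top33.png",t)
f=7
a=draw(s,"scene",f)[115*f:195*f,110*f:220*f].copy()
k=np.array([0,0,1.]);D=DOCK[1]
for i in range(3):
    F=(bayp(i)+.048*k,np.c_[-k,D[:,1],D[:,0]])
    drawpack(a,"scene",F,f,(110*f,115*f))
cv2.imwrite("pics/a33.png",a)
E
```

```text
t 78.77 p [ 479.2 -298.9  184.2] F [ 0.5 -0.4 -0.1] g 0.551 q [ 0.33  0.41  0.14  1.46  0.08  1.6  -1.18]
[[-0.938 -0.339 -0.067]
 [ 0.063  0.023 -0.998]
 [ 0.34  -0.94   0.   ]]
```

View pics/a33.png

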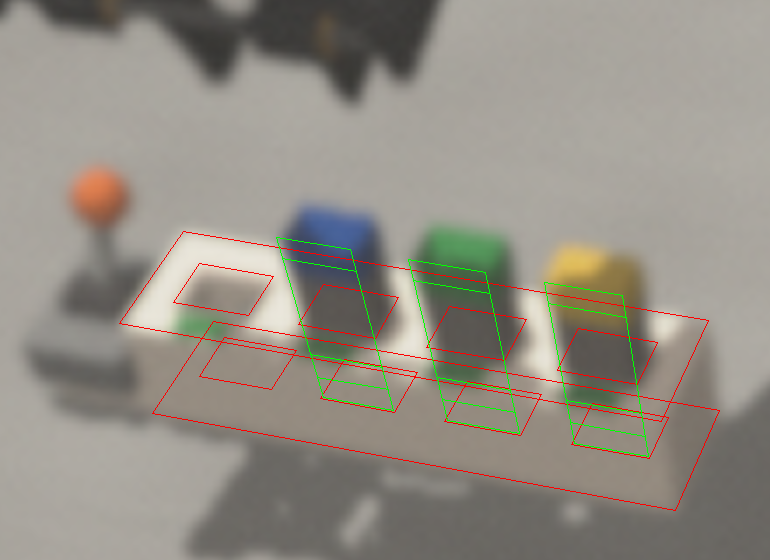

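View pics/top33.png

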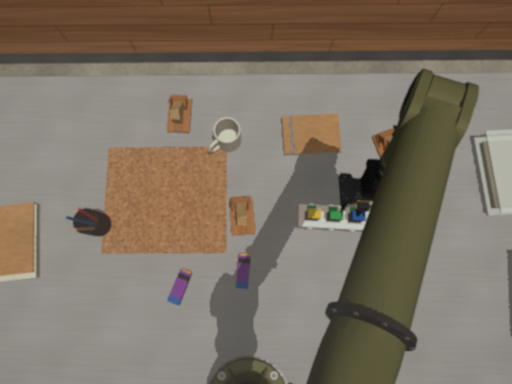

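```bash
python3 - <<'E'
from model import *
A=W(DOCK,[-.062,-.156,.18])[0]; print(A); plan(A,Rt(DH,0),9)
B=W(DOCK,[-.062,-.156,.068])[0]; plan(B,Rt(DH,0),8,A,Rt(DH,0))
E
```

```text
[ 0.41354646 -0.42117133  0.18      ]
minz 0.180 mid [ 0.45  -0.354  0.186]
n 9 shift/row [6.3, 1.8, 14.0] |15.4| turn/row [-0.0002, -0.0001, 0.0381] 2.19deg
minz 0.068 mid [ 0.414 -0.421  0.124]
n 8 shift/row [0.0, 14.0, -0.0] |14.0| turn/row [0.0, 0.0, 0.0] 0.00deg
```

Call:
play_rows(translation=[[6.3,1.8,14],[6.3,1.8,14],[6.3,1.8,14],[6.3,1.8,14],[6.3,1.8,14],[6.3,1.8,14],[6.3,1.8,14],[6.3,1.8,14],[6.3,1.8,14],[0,0,0]], turn=[[0,0,0.0381],[0,0,0.0381],[0,0,0.0381],[0,0,0.0381],[0,0,0.0381],[0,0,0.0381],[0,0,0.0381],[0,0,0.0381],[0,0,0.0381],[0,0,0]], fingers=[-1,-1,-1,-1,-1,-1,-1,-1,-1,-1], grip_force=20)

```text
time: 79.7
position: [0.4076, -0.4247, 0.1779]
tool_rot: [-0.075, -2.179, 2.183]
ft_force: [-1.6, 0.4, -0.9]
grip_width: 0.005
```

Call:
play_rows(translation=[[0,0,0],[0,0,0],[0,0,0],[0,0,0],[0,0,0],[0,0,0],[0,0,0],[0,0,0],[0,0,0],[0,0,0]], turn=[[0,0,0],[0,0,0],[0,0,0],[0,0,0],[0,0,0],[0,0,0],[0,0,0],[0,0,0],[0,0,0],[0,0,0]], fingers=[-1,-1,-1,-1,-1,-1,-1,-1,-1,-1])

```text
time: 80.53
position: [0.4125, -0.4208, 0.1782]
tool_rot: [-0.069, -2.186, 2.186]
ft_force: [0.6, 0.5, -0.6]
grip_width: 0.008
```

```bash
python3 - <<'E'
from model import *
st(); B=W(DOCK,[-.062,-.156,.068])[0]; plan(B,Rt(DH,0),8)
s=ctrl.get_image("scene");cv2.imwrite("pics/scene34.png",s)
crop(s,80,60,240,190,5,"a34.png")
E
```

```text
t 80.53 p [ 412.5 -420.8  178.2] F [ 0.6  0.5 -0.6] g 0.008 q [ 0.56  0.22  0.21  1.67 -0.05  1.26 -0.85]
[[-0.998 -0.004 -0.067]
 [ 0.067  0.    -0.998]
 [ 0.004 -1.     0.   ]]
minz 0.068 mid [ 0.413 -0.421  0.123]
n 8 shift/row [-0.2, 13.8, 0.0] |13.8| turn/row [-0.0, -0.0001, 0.0005] 0.03deg
```

View pics/a34.png

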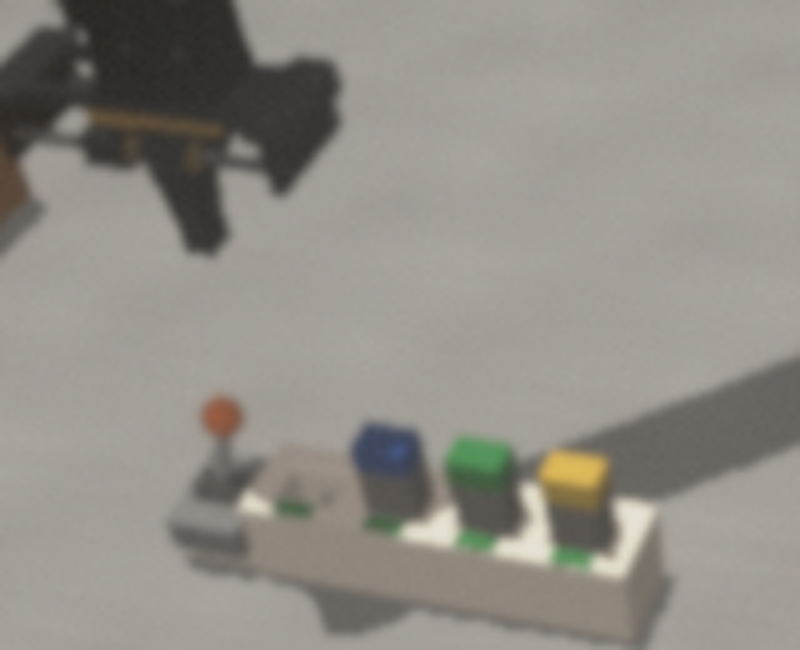

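Call:
play_rows(translation=[[-0.2,13.8,0],[-0.2,13.8,0],[-0.2,13.8,0],[-0.2,13.8,0],[-0.2,13.8,0],[-0.2,13.8,0],[-0.2,13.8,0],[-0.2,13.8,0],[0,0,0],[0,0,0]], turn=[[0,0,0],[0,0,0],[0,0,0],[0,0,0],[0,0,0],[0,0,0],[0,0,0],[0,0,0],[0,0,0],[0,0,0]], fingers=[-1,-1,-1,-1,-1,-1,-1,-1,-1,-1])

```text
time: 81.42
position: [0.4133, -0.4206, 0.0673]
tool_rot: [-0.067, -2.186, 2.184]
ft_force: [0.2, -0.7, -0.2]
grip_width: 0.005
```

Call:
play_rows(translation=[[-7,0,0],[-7,0,0],[-7,0,0],[-7,0,0],[-7,0,0],[0,0,0],[0,0,0],[0,0,0],[0,0,0],[0,0,0]], turn=[[0,0,0],[0,0,0],[0,0,0],[0,0,0],[0,0,0],[0,0,0],[0,0,0],[0,0,0],[0,0,0],[0,0,0]], fingers=[-1,-1,-1,-1,-1,-1,-1,-1,-1,-1])

```text
time: 82.25
position: [0.4485, -0.4233, 0.0676]
tool_rot: [-0.069, -2.185, 2.186]
ft_force: [-0.8, -0.2, -0.6]
grip_width: 0.005
```

```bash
python3 - <<'E'
from model import *
st(); p,R,_=tool(); print(DOCK[1].T@(p-DOCK[0]))
s=ctrl.get_image("scene");cv2.imwrite("pics/scene35.png",s)
crop(s,80,80,240,200,5,"a35.png")
E
```

```text
t 82.25 p [ 448.5 -423.3   67.6] F [-0.8 -0.2 -0.6] g 0.005 q [ 0.55  0.37  0.2   1.72 -0.08  1.06 -0.87]
[[-0.998 -0.004 -0.067]
 [ 0.067  0.    -0.998]
 [ 0.004 -1.     0.   ]]
[-0.02699369 -0.15586091  0.06761122]
```

View pics/a35.png

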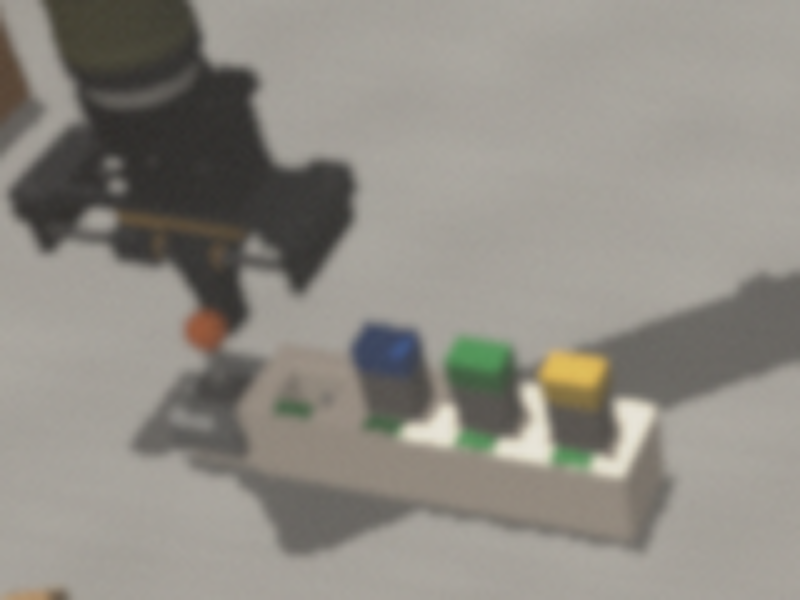

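Call:
play_rows(translation=[[-5,0,0],[-5,0,0],[-5,0,0],[-5,0,0],[-5,0,0],[-3,0,0],[0,0,0],[0,0,0],[0,0,0],[0,0,0]], turn=[[0,0,0],[0,0,0],[0,0,0],[0,0,0],[0,0,0],[0,0,0],[0,0,0],[0,0,0],[0,0,0],[0,0,0]], fingers=[-1,-1,-1,-1,-1,-1,-1,-1,-1,-1])

```text
time: 83.13
position: [0.4768, -0.4253, 0.0678]
tool_rot: [-0.069, -2.186, 2.186]
ft_force: [-0.1, 0.0, -0.0]
grip_width: 0.008
```

Call:
play_rows(translation=[[-2,0,0],[-2,0,0],[0,0,0],[0,0,0],[0,0,0],[0,0,0],[0,0,0],[0,0,0],[0,0,0],[0,0,0]], turn=[[0,0,0],[0,0,0],[0,0,0],[0,0,0],[0,0,0],[0,0,0],[0,0,0],[0,0,0],[0,0,0],[0,0,0]], fingers=[-1,-1,-1,-1,-1,-1,-1,-1,-1,-1])

```text
time: 83.97
position: [0.4779, -0.4255, 0.0674]
tool_rot: [-0.065, -2.184, 2.182]
ft_force: [-6.5, 1.2, 3.2]
grip_width: 0.005
```

Call:
play_rows(translation=[[-2,0,0],[-2,0,0],[0,0,0],[0,0,0],[0,0,0],[0,0,0],[0,0,0],[0,0,0],[0,0,0],[0,0,0]], turn=[[0,0,0],[0,0,0],[0,0,0],[0,0,0],[0,0,0],[0,0,0],[0,0,0],[0,0,0],[0,0,0],[0,0,0]], fingers=[-1,-1,-1,-1,-1,-1,-1,-1,-1,-1])

```text
time: 84.8
position: [0.4782, -0.4256, 0.0673]
tool_rot: [-0.059, -2.183, 2.175]
ft_force: [-13.6, 4.8, 10.3]
grip_width: 0.001
```

```bash
python3 - <<'E'
from model import *
st(); p,R,_=tool(); print(DOCK[1].T@(p-DOCK[0]))
s=ctrl.get_image("scene");cv2.imwrite("pics/scene36.png",s)
crop(s,80,80,240,200,5,"a36.png")
E
```

```text
t 84.80 p [ 478.2 -425.6   67.3] F [-13.6   4.8  10.3] g 0.001 q [ 0.53  0.42  0.19  1.64 -0.08  1.1  -0.9 ]
[[-0.997 -0.015 -0.069]
 [ 0.069  0.004 -0.998]
 [ 0.015 -1.    -0.003]]
[ 0.0027684  -0.15616709  0.06730663]
```

View pics/a36.png

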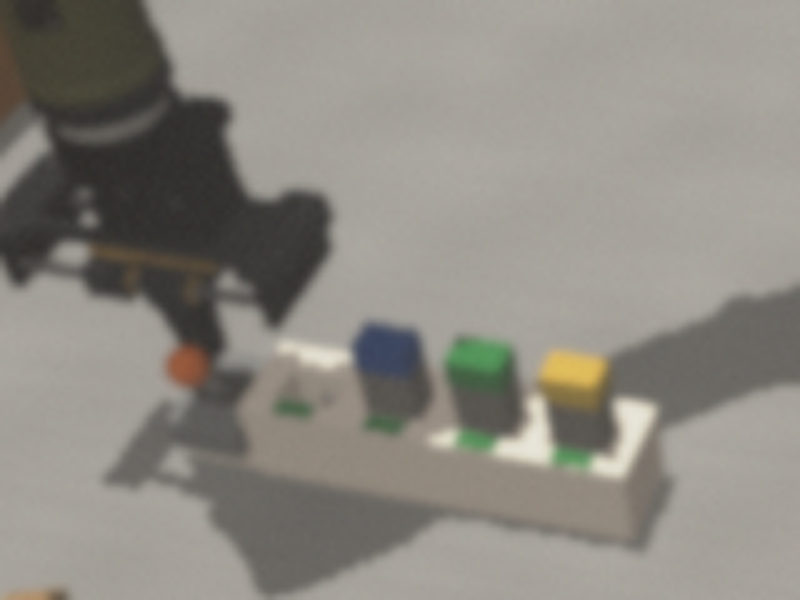

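Call:
play_rows(translation=[[5,0,0],[10,0,0],[15,0,0],[15,0,0],[15,0,0],[0,-15,0],[0,-25,0],[0,-25,0],[0,-25,0],[0,-25,0]], turn=[[0,0,0],[0,0,0],[0,0,0],[0,0,0],[0,0,0],[0,0,0],[0,0,0],[0,0,0],[0,0,0],[0,0,0]], fingers=[-1,-1,-1,-1,-1,-1,-1,-1,-1,-1])

```text
time: 85.68
position: [0.4252, -0.4216, 0.1841]
tool_rot: [-0.07, -2.186, 2.187]
ft_force: [-0.2, -0.3, 0.4]
grip_width: -0.0
```

```bash
python3 - <<'E'
from model import *
st()
C={}
for n in("scene","top"):
    im=ctrl.get_image(n); cv2.imwrite(f"pics/{n}37.png",im);h=cv2.cvtColor(im,cv2.COLOR_BGR2HSV)
    m=cv2.inRange(h,(3,150,100),(14,255,255)); 
    if n=="scene": m[:, :90]=0; m[:,170:]=0; m[:110]=0;m[190:]=0
    else: m[:, :392]=0; m[:,420:]=0;m[:190]=0;m[250:]=0
    k,l,s,c=cv2.connectedComponentsWithStats(m); print(n,[(np.round(c[i],1),s[i,4]) for i in range(1,k) if s[i,4]>5])
    if k>1: C[n]=c[1+np.argmax(s[1:,4])]
if len(C)==2:
    P,e=tri(C["scene"],C["top"]); print(P,e,DOCK[1].T@(P-DOCK[0]))
crop(cv2.imread("pics/scene37.png"),80,80,240,200,5,"a37.png"); crop(cv2.imread("pics/top37.png"),280,170,420,260,5,"b37.png")
E
```

```text
t 85.68 p [ 425.2 -421.6  184.1] F [-0.2 -0.3  0.4] g -0.000 q [ 0.55  0.23  0.21  1.64 -0.05  1.27 -0.86]
[[-0.998 -0.003 -0.066]
 [ 0.066 -0.    -0.998]
 [ 0.003 -1.     0.001]]
scene [(array([116.7, 152.3]), np.int32(15))]
top [(array([402.4, 208.8]), np.int32(25))]
[ 0.50335539 -0.42404421  0.08256971] 0.001773439454573036 [ 0.02780287 -0.15294354  0.08256971]
```

View pics/a37.png

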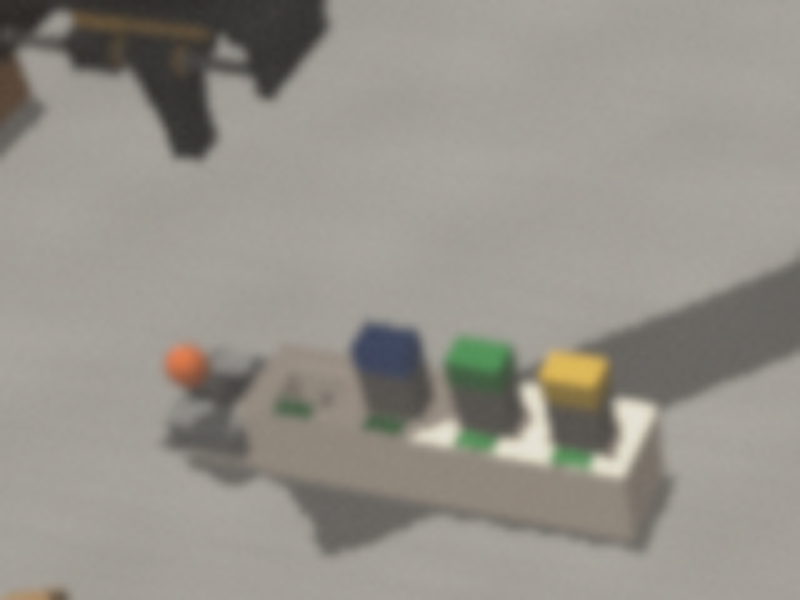

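View pics/b37.png

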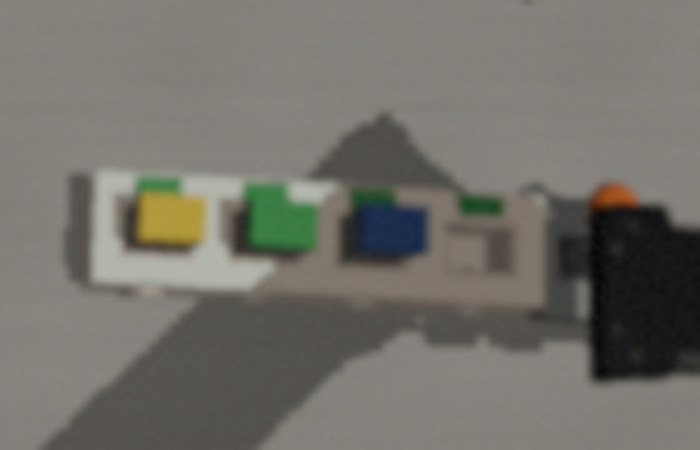

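```bash
python3 - <<'E'
from model import *
for x in(-.024,.024): print(proj("scene",W(DOCK,[x,-.156,.080])),proj("top",W(DOCK,[x,-.156,.080])))
plan(W(DOCK,[-.10,-.12,.30])[0],Rt(DH,0),8)
E
```

```text
[[123.78865831 141.70002754]] [[403.28660521 228.1152298 ]]
[[116.31342066 151.84692411]] [[402.88981631 210.53314413]]
minz 0.188 mid [ 0.403 -0.403  0.244]
n 8 shift/row [6.5, -14.0, -4.7] |16.1| turn/row [-0.0007, -0.0001, -0.0006] 0.05deg
```

```bash
python3 - <<'E'
from model import *
C={}
for n,(x0,y0,x1,y1) in dict(scene=(140,130,215,180),top=(295,195,385,235)).items():
    im=cv2.imread(f"pics/{n}37.png");h=cv2.cvtColor(im,cv2.COLOR_BGR2HSV)
    f=6;a=cv2.resize(im[y0:y1,x0:x1],None,fx=f,fy=f,interpolation=cv2.INTER_CUBIC)
    k=np.array([0,0,1.]);D=DOCK[1]
    for i in range(3):
        B=bayp(i)
        q=[B+D@np.array([sx*.012,sy*.017,.096]) for sx,sy in((1,1),(1,-1),(-1,-1),(-1,1))]
        v=(proj(n,q)+.5)*f-.5-np.array([x0,y0])*f
        cv2.polylines(a,[np.round(v).astype(int)],True,(255,255,255),1)
    cv2.imwrite(f"pics/c37{n}.png",a)
a=cv2.imread("pics/c37scene.png");b=cv2.imread("pics/c37top.png")
w=max(a.shape[1],b.shape[1]); pad=lambda i:cv2.copyMakeBorder(i,0,0,0,w-i.shape[1],cv2.BORDER_CONSTANT)
cv2.imwrite("pics/c37.png",np.vstack([pad(a),pad(b)]))
E
```

```text
(no output)
```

View pics/c37.png

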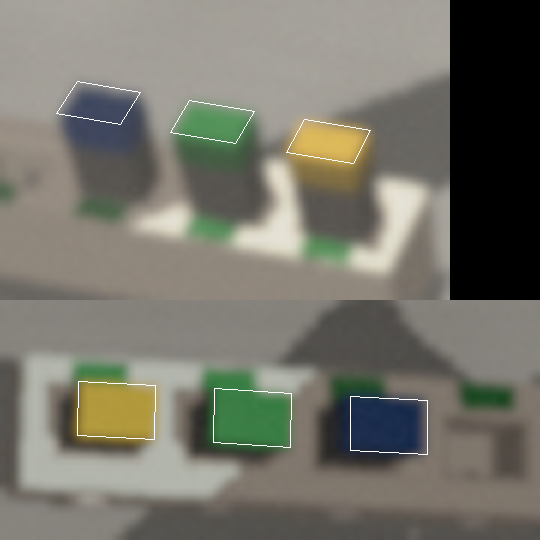

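```bash
python3 -c "
from bench import ctrl
print(ctrl.get_state()['time']); print(ctrl.close_job())"
```

```text
85.7833
the job is handed in; nothing more can be done
None
```

The job is handed in, at 85.8 s on the robot's clock. Red was absent. I loaded yellow, green and blue in that order into the first, second and third bays. Each was parked on the nearest angled block against the stop, released and re-gripped there, then pushed upright to the floor of its bay. After that I pushed the charging switch over to its stop. Green and blue were first set down briefly on the mat for a better grip before parking.

**Last checks:**
- **Packs:** all three pressed against a rigid floor (20–25 N) with the tool within 1 mm of the same height. Their rear ends match the fully-home outline in both pictures. I could not read the side balls directly, so the clicks are inferred from depth and force.
- **Blue:** it caught on the bay mouth (about 26 N) before slipping in, and ended at the same depth as the other two.
- **Switch:** the tip is within about half a pixel of the predicted fully-on place in the scene view. In the top view the gripper partly hid it.
- **Bystanders:** the mug, notebook, pen pot, purple packs and other angled blocks looked unmoved in the pictures where I could see them. I made no separate final measurement of them.
- **Disagreement:** the scene camera was off from the top camera by about 1 pixel (3 mm). I followed the top camera, which agreed with the arm.

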